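Hang the blank carrier in the snap hook of the weighing stand

TASK

Weigh the half-turned bark blank: pick up its carrier by the two small wooden cheeks beside its top bar and hang it by that bar in the snap hook under the weighing stand's sprung arm, drawing it down by feel through the spring gate until the bar drops home in the hook and the gate shuts over it. Never pull the sprung arm down onto its end stop (about 16 N), and ease off at once when the bar is home (no more than about 9 N on it then). Let go, and leave the carrier hanging upright and still and the other things on the bench where they lie.

Things in the scene. Friction and masses are not known exactly. Their poses are not given: they have to be found in the camera images.
- top_bar (a point): Mid-point, on the centre line, of the carrier's top bar: a slightly arched steel wire, 6 mm thick, 44 mm long between two wooden grip cheeks, 160 mm above the underside of the carrier's board and clear below for 50 mm. Axes of the carrier: y along the bar, z up, -x the side to which the cheeks reach out.
- grip (a point): Point midway between the carrier's two wooden cheeks (each 40 (x) x 8 (y) x 34 (z) mm, outer faces 60 mm apart along y), 12 mm to the -x side of the top bar and 10 mm below it. Take both cheeks together from outside, 60 mm across y, with the hand leaning back to the -x side by about 40 to 45 degrees, so that it stays clear of the hook, which comes in between the cheeks. Axes as top_bar.
- carrier: The carrier, loose, 0.26 to 0.34 kg: plywood board 110 x 150 x 10 mm with a round half-turned blank with bark (diameter 121, height 86 mm) fixed on it, under a steel wire bail with two cheeks and a top bar. Its weight hangs plumb under the bar, so it stays about upright when held. Origin at the board's underside, plumb under the bar.
- hook_seat (a point): Where the top bar's centre lies when home in the bottom of the steel snap hook (wire 8 mm, 50 mm wide in its x-z plane). The hook swings freely about y on its eye, 104 mm above, under the tip of the sprung arm; nothing stands above that tip. Front prong at x = -19 mm, flaring to -23 at its top, z = 49 mm; back at x = +19 mm, bending to x = 0 from z = 66 to 86 mm. x points away from the robot, z up.
- hook_throat (a point): A point of the hook, just above its shut gate: where the top bar's centre first rests on the gate, 47 mm above hook_seat and 3 mm to its front. Bring the bar in level from the front, about 15 mm above this point (not sweeping in sideways against the hook), with the carrier's axes lined up with the hook's, then go down. Axes as hook_seat.
- weigh_stand: Weighing stand, fixed to the bench: steel base 100 x 110 x 14 mm and a column 433 mm high, its axis 115 mm behind the hook (+x). Origin on the bench plumb under the hook; the hook hangs at its front (-x). Its yaw is the hook's yaw.
- weigh_arm (a joint): Travel of the sprung arm down its column, m: 0 at rest with the hook empty, end stop at 0.078, overload counted from 0.073 (about 16 N). The hook goes down with it. Spring about 220 N/m, damped (22 N s/m). Once the bar is home, drawing it down further than 0.040 (about 9 N) counts as hauling on it.
- gate (a joint): Angle of the hook's spring gate, rad: 0 shut, grows as its front end is pressed down into the hook. A 6 mm bar from the hook's back (z = 44 mm over hook_seat) to the inside of the front prong (z = 37 mm). The carrier's weight alone only rests on it; a pull of roughly 7 to 13 N opens it far enough for the bar to slip past its end. The pull then suddenly falls by half or more (small dips before that mean nothing), the hook springs up and the gate shuts above the bar.
- spinning_top: Bystander: small turned wooden top, 36 mm diameter, 52 mm high, standing on the bench. Origin at its underside.
- sanding_block: Bystander: brown rubber sanding block 52 x 68 x 24 mm. Origin at its underside.
- wax_tin: Bystander: round tin, 79 mm diameter, 47 mm high. Origin at its underside.
- mallet: Bystander: beech mallet lying down, 231 x 100 x 60 mm. Origin at its underside.

How it is judged:
On the way, in this order (a step that is already met when the one before it is completed fails the run):
1. the carrier is lifted clear of the bench (height (world z) of top_bar above 0.21 m), for 0.2 s.
2. the top bar lies home in the bottom of the snap hook with the gate shut above it (x of top_bar in the frame of hook_seat between -0.012 and 0.012 m and y of top_bar in the frame of hook_seat between -0.015 and 0.015 m and z of top_bar in the frame of hook_seat between -0.006 and 0.008 m and value of joint gate below 0.1 rad), for 0.2 s.
At the end, for the whole second after the job is handed in: The carrier hangs free and still (under 30 mm/s) with its top bar home in the snap hook's bottom (within 12 mm along x, 15 mm along y and 8 mm in height of hook_seat), the gate shut (under 0.1 rad), upright within 0.2 rad, its weight on the sprung arm (arm down 4 to 25 mm) (all of step 2 and angle between top_bar's own z axis and vertical below 0.2 rad and height (world z) of top_bar above 0.19 m and value of joint weigh_arm between 0.004 and 0.025 m and linear speed of carrier below 0.03 m/s); the robot touches nothing.
It fails at once if the sprung arm is pulled down onto its end stop (overload, beyond 73 mm) (value of joint weigh_arm above 0.073 m).
It fails at once if the bar, home in the hook, is hauled on down (arm beyond 40 mm) (z of top_bar in the frame of hook_seat between -0.01 and 0.008 m and x of top_bar in the frame of hook_seat between -0.012 and 0.012 m and y of top_bar in the frame of hook_seat between -0.02 and 0.02 m and value of joint weigh_arm above 0.04 m).
It fails at once if the spinning top, sanding block, wax tin or mallet is moved by more than 30 mm (distance of any of spinning_top, sanding_block, wax_tin, mallet from where it was at the start of the episode above 0.03 m).
It also fails if it takes over 64 s, if anything falls off the work surface, if the arm or the gripper's body presses on something with over 40 N, if the wrist force passes 120 N, or if a joint passes its speed limit or range.

ROBOT

A 7-joint arm with a two-finger parallel gripper is mounted at the origin on a cart in front of the work surface, level with it; the furniture and walls round the work are solid. World frame = base frame: x ahead of the robot, y to its left, z up, the work surface at z = 0. Lengths are in m, angles in rad, forces in N, time in s.
With the tool pointing down it reaches from about 0.35 to 0.9 m from the base axis. Payload 8.1 kg.
Tool frame: the origin (TCP) lies midway between the tips of the shut fingers; the grasp point (between the pads) lies 19 mm behind it; x points along the fingers, z is the direction in which the jaws open and shut, and the axes are right-handed (so a half turn about x gives the same grasp; the last joint's range is limited). The gripper opens to 92 mm and grips with 3 to 60 N. Pads are 19 mm wide; open, the fingers measure 130 mm over their backs; the gripper's body (75 mm by 190 mm) begins 47 mm behind the grasp point.
Start: joints at [1.02, 0.434, 0.025, 1.573, -0.012, 1.134, -0.075], TCP at [0.271, -0.563, 0.187] pointing down, gripper open.
Joint ranges: [-2.62, 2.62], [-0.44, 2.09], [-1.27, 1.32], [0.08, 2.57], [-1.32, 4.46], [0.12, 2], [-2.74, 2.74]. Speed limits (rad/s): [2.22, 2.22, 3.01, 3.01, 3.14, 3.14, 3.14].

INTERFACE

Orientations are given as a rotation vector (axis times angle).
In Python, from cell import arm, optics, finder gives the robot as it stands.
- The arm moves only by the tool send_rows, never from a script. Its argument "rows" is a list that holds one entry, the list of rows, each a list of 7 numbers: the shift along the tool's x, y, z in mm, then the turn, a rotation vector about the tool's x, y, z in degrees, then the opening in per cent of the stroke, from 0 (shut) to 100 (fully open). A call has exactly 8 rows; each row is the pose to reach, as a shift and turn from the pose commanded when the call began, along the tool's axes at that moment; what a row does not reach only later rows make up. A row lasts 1/10 s, in which the tool goes at most 50 mm and 8.59 degrees, less where a joint would pass 70% of its speed; a pose out of reach is approached as far as the arm can. A call with a gripper value outside its range is refused whole. The fingers move at their own pace and stop on an object; "grip_force" is the grip in N (left out, the last holds). Time passes only in rows, so rows that repeat a pose let the fingers close, or fill a call up. It gives the time, the measured TCP pose, the force and the opening at its end, in the units of the state.
- arm.observe(): the state, without advancing time (a new reading comes with each control period).
- optics.get_image(name): name is "side" or "top"; returns (picture, depth): 400x640x3 uint8, red, green, blue; 400x640 float32, m along the optical axis (not along the pixel's ray), 0 where there is no reading.
- optics.get_calibration(name): a dict with "camera_matrix" (3x3 intrinsics, pixels), "position" and "orientation" of the camera in the world. Camera axes: x right, y up, looking along -z (the intrinsics and any distortion apply to the point x, -y, -z); pixel columns grow to the right and rows downward; lengths in m; the calibration is good to about 2 mm. A picture is of the moment at which its call begins. get_calibration takes no time and is no camera call.
- arm.sign_off(): hands the job in, once; it reports no verdict.
Trained networks look in the newest picture that a camera, given by its name, has taken for a name from the list of things; names that differ only in an ending like _2 or _b are one class to them, and where a whole thing is asked for, a point or a joint stands for the part that bears it (a point fixed in the world has none). Each returns a list of dicts, best first, with "confidence" (0 to 1); they miss things now and then, are a little off and sometimes report something else, mostly with a low value. They report only what shows in the picture. A call takes as long as a camera call.
- finder.search_frame(camera, thing): "bbox" ([left, top, width, height] in pixels, round what is visible of it).
- finder.regions_of(camera, thing): "region" (400x640 bool, what is visible of it) and "bbox" ([left, top, width, height] in pixels, round what is visible of it).
- finder.place_of(camera, thing): "xy" ([column, row] in pixels: a listed point, or the origin of a listed thing).
The state is a dict: "clock": time; "joints": joint angles; "dq": joint speeds; "joint_efforts": joint torques, N m; "position": TCP position; "ee_rot": TCP orientation; "force": force on the tool from outside, world axes, zero at the start; "ft_torque": the same for the moment, N m; "width": opening from 0.0 (shut) to 1.0 (fully open).
Only numpy, scipy, OpenCV 4.12 (cv2) and the standard library are available. Lean on these libraries where they do the work, as an engineer would, in place of code of your own. Each camera call takes 0.05 s, during which the arm holds its last target.

## Working session

There is one attempt and no reset: what is moved stays moved. The work goes in short steps, Python scripts to look and compute and a tool call to move; the robot and the scene stay as the last step left them, time stands still between calls to the robot, and variables do not carry over. Pictures are saved under pics/ and viewed, and the job is handed in when it is done.

Besides the shell and the picture viewer there is one more tool, called after ">>>" in YAML: its name, and indented under it one key for each argument. send_rows: Moves the arm, as the interface text tells. Its arguments: {"type":"object","properties":{"rows":{"type":"array"},"grip_force":{"type":"number"}},"required":["rows"]}

```bash
ls; mkdir -p pics; python3 - <<'E'
from cell import arm, optics, finder
import cv2
s=arm.observe()
print(s)
for n in ("side","top"):
    im,d=optics.get_image(n)
    cv2.imwrite(f"pics/{n}0.png",im[:,:,::-1])
    print(n,optics.get_calibration(n))
    for t in ["top_bar","grip","carrier","hook_seat","hook_throat","weigh_stand","spinning_top","sanding_block","wax_tin","mallet"]:
        print(t,[(r["xy"],round(r["confidence"],2)) for r in finder.place_of(n,t)[:2]])
print(arm.observe()["clock"])
E
```

```text
pics
{'clock': 0.0, 'joints': array([ 1.02037775,  0.43524376,  0.02494355,  1.57409206, -0.01163219,
        1.1339738 , -0.07511155]), 'dq': array([ 1.13289554e-03,  9.03992005e-04, -1.14398610e-03, -1.46503319e-03,
        1.73722818e-03, -5.93742205e-05, -7.70684349e-04]), 'joint_efforts': array([ 1.03623090e-03, -6.67848158e+01,  9.86110680e-01, -3.14470911e+01,
       -6.03797031e-02,  4.28106403e-02,  2.70364071e-04]), 'position': array([ 0.27035061, -0.56287537,  0.1865337 ]), 'ee_rot': array([ 0.87417468,  1.38978021, -0.87294576]), 'force': array([ 0.33494092, -0.22970483,  0.52755357]), 'ft_torque': array([ 0.0243568 ,  0.01394482, -0.03039185]), 'width': 1.0020340251041358}
side {'camera_matrix': array([[494.89021942,   0.        , 314.45344492],
       [  0.        , 494.89021942, 207.48957409],
       [  0.        ,   0.        ,   1.        ]]), 'position': array([0.45917305, 0.53329996, 0.89492557]), 'orientation': array([ 0.07108294, -1.32402372, -2.76708224])}
top_bar [([285.6, 281.3], 0.64)]
grip [([384.4, 323.6], 0.66), ([295.5, 284.6], 0.63)]
carrier [([290.0, 32
[... 287 characters left out ...]
)]
top {'camera_matrix': array([[489.01052607,   0.        , 322.44303241],
       [  0.        , 489.01052607, 203.96658781],
       [  0.        ,   0.        ,   1.        ]]), 'position': array([ 0.43103649, -0.2972146 ,  1.26823152]), 'orientation': array([ 0.11058603, -0.08446822, -1.54019297])}
top_bar [([263.2, 198.0], 0.66)]
grip [([265.5, 208.0], 0.59)]
carrier [([273.8, 206.0], 0.59)]
hook_seat [([329.7, 194.9], 0.58), ([264.1, 200.8], 0.47)]
hook_throat [([328.7, 189.3], 0.6)]
weigh_stand [([283.1, 286.1], 0.56)]
spinning_top [([303.3, 242.3], 0.68)]
sanding_block [([283.4, 284.3], 0.66)]
wax_tin [([291.4, 152.0], 0.57), ([271.8, 206.2], 0.18)]
mallet [([402.8, 270.3], 0.59)]
1.1
```

View pics/side0.png

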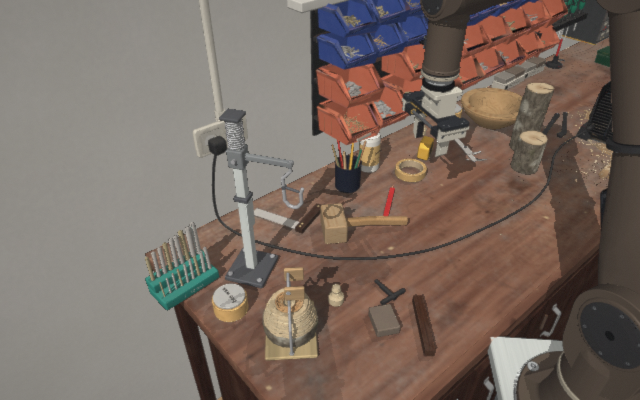

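View pics/top0.png

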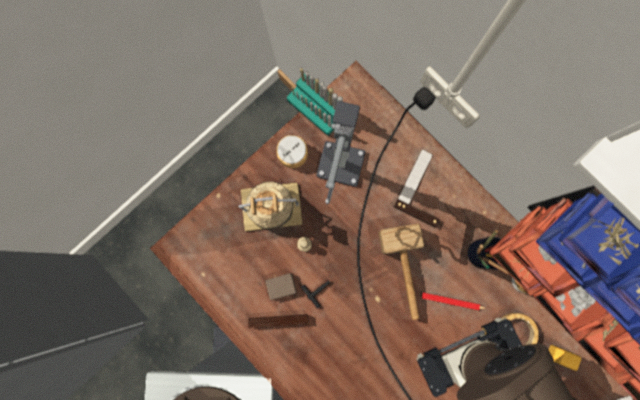

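The side view shows the carrier at about (290,330), the hook at about (292,190) and the stand column at about (245,220). In the top view the carrier is at (272,206) and the hook tip at (328,197), with the gripper at lower right. Next I'll zoom in and triangulate.

```bash
cat > h.py <<'E'
import numpy as np, cv2
from scipy.spatial.transform import Rotation as R
from cell import arm, optics, finder
C={n:optics.get_calibration(n) for n in ("side","top")}
def ray(n,p):
    c=C[n];K=c["camera_matrix"]
    v=np.array([(p[0]-K[0,2])/K[0,0],-(p[1]-K[1,2])/K[1,1],-1.])
    return c["position"],R.from_rotvec(c["orientation"]).apply(v)
def bp(n,p,d):
    o,v=ray(n,p); return o+v*d
def atz(n,p,z):
    o,v=ray(n,p); return o+v*(z-o[2])/v[2]
def tri(ps,pt):
    o1,v1=ray("side",ps);o2,v2=ray("top",pt)
    A=np.stack([v1,-v2],1);t=np.linalg.lstsq(A,o2-o1,rcond=None)[0]
    a=o1+v1*t[0];b=o2+v2*t[1]
    return (a+b)/2,np.linalg.norm(a-b)
def proj(n,X):
    c=C[n];K=c["camera_matrix"]
    v=R.from_rotvec(c["orientation"]).inv().apply(np.atleast_2d(X)-c["position"])
    return np.stack([K[0,0]*v[:,0]/-v[:,2]+K[0,2],K[1,1]*-v[:,1]/-v[:,2]+K[1,2]],1)
E
python3 - <<'E'
from h import *
np.set_printoptions(precision=4,suppress=True)
for t,a,b in [("top_bar",(285.6,281.3),(263.2,198)),("grip",(295.5,284.6),(265.5,208)),("carrier",(290,329.9),(273.8,206)),("seat",(293.1,206.8),(329.7,194.9)),("throat",(289.8,188.6),(328.7,189.3)),("top",(338.5,302.3),(303.3,242.3)),("block",(386.1,322.7),(283.4,284.3)),("tin",(231.5,306.6),(291.4,152)),("mallet",(362.9,225.4),(402.8,270.3))]:
    print(t,*tri(a,b))
a={}
for n in("side","top"):
    im,d=optics.get_image(n); np.savez(f"{n}0.npz",im=im,d=d)
im=np.load("side0.npz")["im"][:,:,::-1]
cv2.imwrite("pics/s_car.png",cv2.resize(im[250:370,240:340],None,fx=5,fy=5,interpolation=cv2.INTER_CUBIC)[:600])
cv2.imwrite("pics/s_hook.png",cv2.resize(im[140:220,230:330],None,fx=7,fy=7,interpolation=cv2.INTER_CUBIC)[:600])
im=np.load("top0.npz")["im"][:,:,::-1]
cv2.imwrite("pics/t_car.png",cv2.resize(im[90:240,230:370],None,fx=4,fy=4,interpolation=cv2.INTER_CUBIC))
E
```

```text
top_bar [ 0.5816 -0.1399  0.1566] 0.0027889637130393647
grip [ 0.5613 -0.1444  0.1434] 0.005233578350230845
carrier [ 0.5816 -0.1457 -0.0072] 9.053162733118402e-05
seat [ 0.5825 -0.2929  0.226 ] 0.0020829460566102534
throat [ 0.5871 -0.2907  0.2763] 0.002603481624304449
top [ 0.483  -0.2269  0.0005] 0.010569550586183177
block [ 0.374  -0.179  -0.0029] 0.01061053104741917
tin [ 0.7228 -0.1882  0.0086] 0.002851167020079105
mallet [ 0.4244 -0.4817  0.02  ] 0.0005677069037394639
```

View pics/s_car.png

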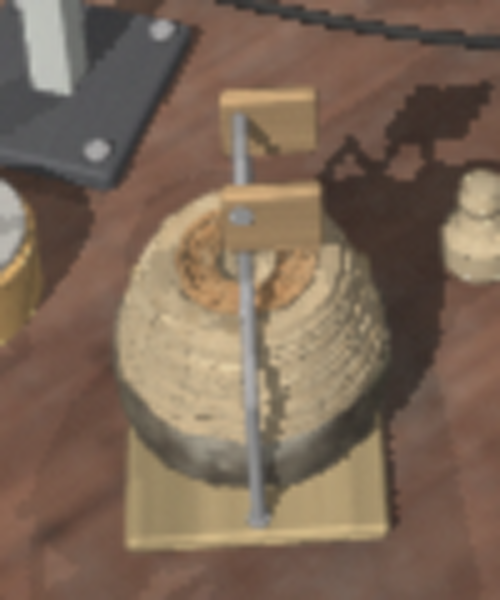

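View pics/s_hook.png

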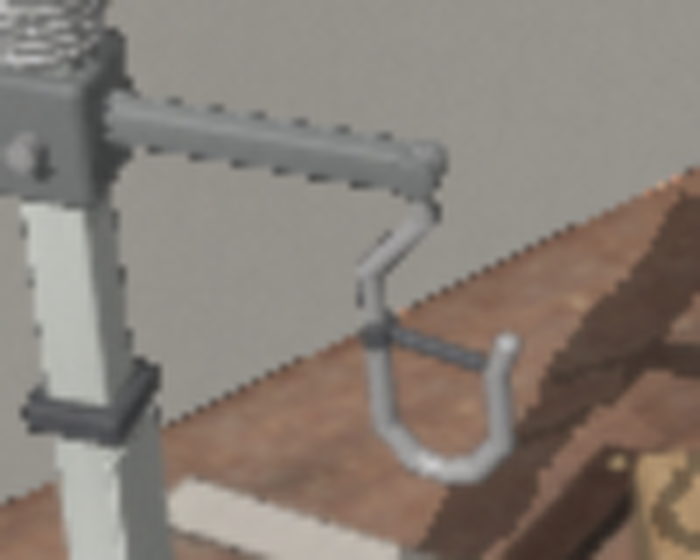

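View pics/t_car.png

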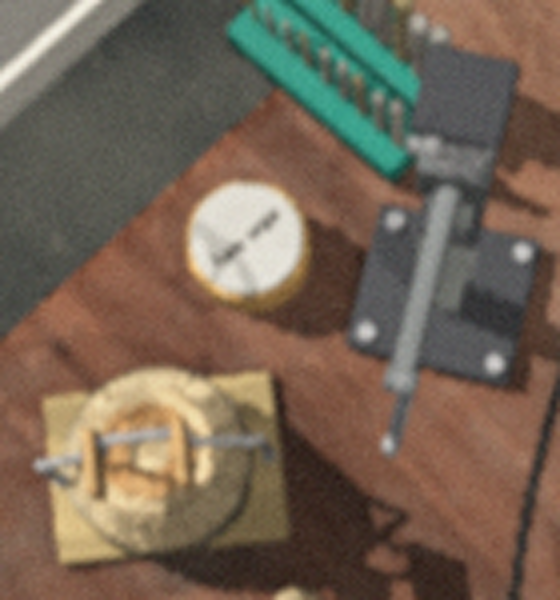

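```bash
python3 - <<'E'
from h import *
np.set_printoptions(precision=4,suppress=True)
T=lambda u,v:((u+.5)/4-.5+230,(v+.5)/4-.5+90)
S=lambda u,v:((u+.5)/5-.5+240,(v+.5)/5-.5+250)
H=lambda u,v:((u+.5)/7-.5+230,(v+.5)/7-.5+140)
print("board top"); B=[]
for p in [(42,400),(272,372),(290,537),(60,563)]:
    B.append(atz("top",T(*p),.01)); print(B[-1])
print("center",np.mean(B,0), "size",np.linalg.norm(B[0]-B[1]),np.linalg.norm(B[1]-B[2]))
yv=(B[0]-B[1]+B[3]-B[2]);xv=B[0]-B[3]+B[1]-B[2]
print("yaw",np.degrees(np.arctan2(-yv[0],yv[1])),np.degrees(np.arctan2(xv[1],xv[0])))
print("bar top L,R,mid z.16");
for p in [(100,439),(170,434),(135,436)]: print(atz("top",T(*p),.16))
print("cheek tops z=.167")
for p in [(92,430),(92,497),(178,415),(178,480)]: print(atz("top",T(*p),.167))
print("side cheek: near outer bar",); 
print("base corners z=.014")
Q=[]
for p in [(383,205),(540,243),(503,383),(350,345)]:
    Q.append(atz("top",T(*p),.014)); print(Q[-1])
print(np.mean(Q,0),[np.linalg.norm(Q[i]-Q[i-1]) for i in range(4)])
for i in range(4):
    v=Q[i]-Q[i-1]; print(np.degrees(np.arctan2(v[1],v[0])))
# depth
d=np.load("top0.npz")["d"]; ds=np.load("side0.npz")["d"]
for n,p in [("arm tip",(402,380)),("hook front",(388,444)),("arm near col",(445,190)),("hook mid",(397,410))]:
    q=T(*p); print(n,q,[bp("top",q,d[int(round(q[1]))+k,int(round(q[0]))]) for k in (-1,0,1)])
for n,p in [("prong top",(507,342)),("bottom",(455,470)),("gatefront",(485,360)),("gateback",(378,332)),("arm tip",(430,160)),("back bend",(368,275)),("eye",(433,208))]:
    q=H(*p); print(n,q,[bp("side",q,ds[int(round(q[1]))+k,int(round(q[0]))]) for k in (-1,0,1)])
print(tri(H(507,342),T(388,444)))
for n,p in [("cheek n ctr",(272,218)),("cheek n TL",(224,200)),("TR",(320,195)),("BR",(320,240)),("BL",(226,248))]:
    q=S(*p); print(n,q,bp("side",q,ds[int(round(q[1])),int(round(q[0]))]))
E
```

```text
board top
[ 0.6202 -0.058   0.01  ]
[ 0.6427 -0.2075  0.01  ]
[ 0.5352 -0.2229  0.01  ]
[ 0.5142 -0.075   0.01  ]
center [ 0.5781 -0.1408  0.01  ] size 0.1511638690549579 0.10866250765547333
yaw 8.323801184412291 8.646176883380472
bar top L,R,mid z.16
[ 0.576 -0.121  0.16 ]
[ 0.58  -0.161  0.16 ]
[ 0.5783 -0.141   0.16  ]
cheek tops z=.167
[ 0.5801 -0.1173  0.167 ]
[ 0.5418 -0.1191  0.167 ]
[ 0.5901 -0.166   0.167 ]
[ 0.5528 -0.1675  0.167 ]
side cheek: near outer bar
base corners z=.014
[ 0.7551 -0.2767  0.014 ]
[ 0.7323 -0.3802  0.014 ]
[ 0.6389 -0.3579  0.014 ]
[ 0.6612 -0.2579  0.014 ]
[ 0.6969 -0.3182  0.014 ] [np.float64(0.09575976212066387), np.float64(0.105943262180026), np.float64(0.09603099861553446), np.float64(0.10249241287694703)]
-11.329543944990668
-102.45567065260417
166.60802904905466
77.38952962548778
arm tip (330.125, 184.625) [array([ 0.5842, -0.2937,  0.3447]), array([ 0.5851, -0.2937,  0.3394]), array([ 0.5849, -0.2937,  0.3405])]
hook front (326.625, 200.625) [array([ 0.5613, -0.2872,  0.2837]), array([ 0.5616, -0.2872,  0.2812]), array([ 0.5613, -0.2872,  0.28
[... 946 characters left out ...]
406]), array([ 0.5829, -0.2884,  0.3438]), array([ 0.5828, -0.2882,  0.3439])]
back bend (282.14285714285717, 178.85714285714286) [array([ 0.6034, -0.2913,  0.3003]), array([ 0.6036, -0.2926,  0.2994]), array([ 0.6041, -0.2951,  0.2976])]
eye (291.42857142857144, 169.28571428571428) [array([ 0.5829, -0.2901,  0.326 ]), array([ 0.5829, -0.29  ,  0.3261]), array([ 0.5829, -0.2903,  0.3259])]
(array([ 0.5619, -0.2872,  0.2809]), np.float64(0.000584163821591609))
cheek n ctr (294.0, 293.2) [ 0.5626 -0.1114  0.1552]
cheek n TL (284.4, 289.6) [ 0.5812 -0.1113  0.1642]
TR (303.6, 288.6) [ 0.5441 -0.1171  0.1638]
BR (303.6, 297.6) [ 0.5445 -0.1155  0.1391]
BL (284.8, 299.2) [ 0.5815 -0.1097  0.1377]
```

```bash
python3 - <<'E'
from h import *
np.set_printoptions(precision=4,suppress=True)
S=lambda u,v:((u+.5)/5-.5+240,(v+.5)/5-.5+250)
T=lambda u,v:((u+.5)/4-.5+230,(v+.5)/4-.5+90)
d=np.load("top0.npz")["d"]; ds=np.load("side0.npz")["d"]
M=np.array([.578,-.141,0]);Rz=R.from_euler("z",8.6,degrees=True)
im=np.load("side0.npz")["im"][:,:,::-1].copy()
print("side leg")
for v in range(215,525,20):
    u=242+16*(v-216)/304; q=S(u,v); r,c=int(round(q[1])),int(round(q[0]))
    k=min((-1,0,1),key=lambda k:ds[r,c+k]); print(q,k,Rz.inv().apply(bp("side",(c+k,r),ds[r,c+k])-M))
print("top")
for u in list(range(32,95,6))+list(range(185,275,8)):
    q0=T(u,455 if u<100 else 443); c=int(round(q0[0])); r0=int(round(q0[1]))
    rs=range(r0-5,r0+6); r=min(rs,key=lambda r:d[r,c] if d[r,c]>0 else 9); print(c,r,Rz.inv().apply(bp("top",(c,r),d[r,c])-M))
print("bar")
for c in range(256,273):
    r=min(range(195,204),key=lambda r:d[r,c]); print(c,r,Rz.inv().apply(bp("top",(c,r),d[r,c])-M))
E
```

```text
side leg
(287.9894736842105, 292.6) 1 [-0.0011  0.0334  0.1586]
(288.2, 296.6) 0 [0.0014 0.0334 0.1471]
(288.41052631578947, 300.6) 0 [0.0021 0.0287 0.1297]
(288.62105263157895, 304.6) -1 [0.0026 0.0288 0.1177]
(288.8315789473684, 308.6) 0 [0.0009 0.035  0.1126]
(289.0421052631579, 312.6) -1 [-0.0167  0.6845  0.8949]
(289.2526315789474, 316.6) 0 [0.0016 0.0474 0.1031]
(289.46315789473687, 320.6) 1 [-0.0001  0.0553  0.1003]
(289.6736842105263, 324.6) -1 [0.0023 0.062  0.0965]
(289.88421052631577, 328.6) 0 [0.0006 0.0703 0.0944]
(290.09473684210525, 332.6) 0 [0.0011 0.0708 0.0823]
(290.30526315789473, 336.6) 0 [0.0016 0.0719 0.0709]
(290.5157894736842, 340.6) 0 [0.0001 0.0728 0.0589]
(290.7263157894737, 344.6) 0 [0.0006 0.0722 0.0447]
(290.93684210526317, 348.6) -1 [0.0033 0.071  0.0297]
(291.14736842105265, 352.6) 1 [-0.0004  0.0735  0.0191]
top
238 207 [0.0101 0.0867 0.0047]
239 205 [0.0022 0.0685 0.0931]
241 206 [-0.0004  0.0644  0.0902]
242 205 [0.0013 0.0612 0.0933]
244 205 [0.0002 0.0558 0.0969]
245 205 [-0.0005  0.053   0.0995]
247 204 [0.0007 0.0472 0.1041]
248 203 [0.0034 0.04
[... 381 characters left out ...]

292 199 [ 0.0003 -0.0613  0.0984]
294 200 [-0.0018 -0.0655  0.0914]
296 199 [ 0.0005 -0.0704  0.0885]
298 204 [-0.0027 -0.0702  0.016 ]
bar
256 199 [0.0012 0.0166 0.162 ]
257 199 [0.0011 0.0145 0.1608]
258 199 [0.0008 0.0122 0.1609]
259 198 [0.0022 0.0092 0.1647]
260 198 [0.0026 0.0075 0.1607]
261 199 [-0.      0.0054  0.1607]
262 198 [0.0019 0.0028 0.1615]
263 197 [ 0.0035 -0.      0.1639]
264 198 [ 0.0016 -0.0015  0.1593]
265 199 [-0.0013 -0.0038  0.1616]
266 198 [ 0.0009 -0.0062  0.1603]
267 198 [ 0.0004 -0.0087  0.1621]
268 198 [ 0.0001 -0.0109  0.1618]
269 197 [ 0.0023 -0.0133  0.1606]
270 197 [ 0.0022 -0.0155  0.1596]
271 197 [ 0.0016 -0.0179  0.1615]
272 198 [-0.001  -0.02    0.1621]
```

```bash
cat >> h.py <<'E'
np.set_printoptions(precision=4,suppress=True)
BAR=np.array([.579,-.141,.160]); YC=8.6
SEAT=np.array([.584,-.292,.231]); YH=-12.
def ori(yaw,lean,flip):
    L=np.radians(lean);Z=R.from_euler("z",yaw,degrees=True)
    x=Z.apply([np.sin(L),0,-np.cos(L)]);z=Z.apply([0,flip,0]);y=np.cross(z,x)
    return R.from_matrix(np.stack([x,y,z],1))
def delta(p,Rt,s=None):
    s=s or arm.observe(); R0=R.from_rotvec(s["ee_rot"])
    dp=R0.inv().apply(p-s["position"])*1000; rv=np.degrees((R0.inv()*Rt).as_rotvec())
    return np.round(dp,1),np.round(rv,2),"ang %.1f"%np.linalg.norm(rv)
E
python3 - <<'E'
from h import *
s=arm.observe(); print(s["clock"],R.from_rotvec(s["ee_rot"]).as_matrix())
for f in (1,-1):
  for lean in (45,48):
    Rt=ori(YC,lean,f); g=BAR+R.from_euler("z",YC,degrees=True).apply([-.012,0,-.010])
    tx=Rt.as_matrix()[:,0]; tcp=g+tx*(.019-.004)
    print(f,lean,"pre",tcp-.1*tx,delta(tcp-.1*tx,Rt),"grasp",tcp)
E
```

```text
1.2 [[-0.      0.9014  0.433 ]
 [-0.0001  0.433  -0.9014]
 [-1.     -0.      0.    ]]
1 45 pre [ 0.5077 -0.1518  0.2101] (array([ -22.8,  392. , -268.4]), array([-151.5 ,  -62.76,   -9.41]), 'ang 164.3') grasp [ 0.5776 -0.1412  0.1394]
1 48 pre [ 0.5047 -0.1522  0.2069] (array([ -19.6,  389. , -269.3]), array([-149.93,  -66.76,  -10.01]), 'ang 164.4') grasp [ 0.5782 -0.1411  0.14  ]
-1 45 pre [ 0.5077 -0.1518  0.2101] (array([ -22.8,  392. , -268.4]), array([16.17, -6.69, 44.66]), 'ang 48.0') grasp [ 0.5776 -0.1412  0.1394]
-1 48 pre [ 0.5047 -0.1522  0.2069] (array([ -19.6,  389. , -269.3]), array([16.04, -7.14, 47.64]), 'ang 50.8') grasp [ 0.5782 -0.1411  0.14  ]
```

>>> send_rows:
  rows:
    - [[-30, 10, -5, 1, 0, 3, 100], [-60, 40, -25, 3, -1, 8, 100], [-70, 80, -55, 5, -2, 14, 100], [-70, 120, -82, 7, -3, 20, 100], [-70, 160, -110, 9, -4, 26, 100], [-70, 200, -137, 11, -5, 32, 100], [-70, 240, -165, 13, -6, 38, 100], [-70, 280, -192, 15, -6.5, 43, 100]]
  grip_force: 50

```text
clock: 2.0
position: [0.4397, -0.2683, 0.2574]
ee_rot: [1.399, 0.743, -0.508]
force: [3.0, 1.4, 0.8]
width: 0.998
```

```bash
python3 - <<'E'
from h import *
s=arm.observe(); print(s["clock"],s["position"],s["joints"],s["force"])
lean=46
Rt=ori(YC,lean,-1); g=BAR+R.from_euler("z",YC,degrees=True).apply([-.012,0,-.010])
tx=Rt.as_matrix()[:,0]; tcp=g+tx*(.019-.004)
print("pre",tcp-.09*tx,delta(tcp-.09*tx,Rt))
E
```

```text
2.0 [ 0.4397 -0.2683  0.2574] [ 1.1536  0.0485 -0.2174  2.2188 -1.0347  0.7782  0.2731] [2.9974 1.4189 0.7574]
pre [ 0.5138 -0.1509  0.2021] (array([ 103.1,   29.6, -104.2]), array([ 0.99, -0.24,  2.49]), 'ang 2.7')
```

>>> send_rows:
  rows:
    - [[0, 5, -20, 0.2, 0, 0.5, 100], [15, 10, -45, 0.4, 0, 1, 100], [35, 18, -75, 0.6, -0.1, 1.5, 100], [60, 25, -95, 0.8, -0.2, 2, 100], [85, 29, -104, 1, -0.2, 2.5, 100], [103, 29.5, -104, 1, -0.2, 2.5, 100], [103, 29.5, -104, 1, -0.2, 2.5, 100], [103, 29.5, -104, 1, -0.2, 2.5, 100]]

```text
clock: 2.8
position: [0.5135, -0.1545, 0.2034]
ee_rot: [1.428, 0.714, -0.485]
force: [42.0, 130.2, 40.2]
width: 0.998
```

```bash
python3 - <<'E'
from h import *
s=arm.observe(); print(s["clock"],s["position"],s["joints"],s["force"])
lean=46
Rt=ori(YC,lean,-1); g=BAR+R.from_euler("z",YC,degrees=True).apply([-.012,0,-.010])
tx=Rt.as_matrix()[:,0]; tcp=g+tx*(.019-.004)
print("grasp",tcp,delta(tcp,Rt))
for n in("side","top"):
    im,d=optics.get_image(n); im=im[:,:,::-1]
    x0,y0=(200,170) if n=="side" else (210,130)
    cv2.imwrite(f"pics/{n}1.png",cv2.resize(im[y0:y0+180,x0:x0+240],None,fx=3,fy=3,interpolation=cv2.INTER_CUBIC))
E
```

```text
2.8 [ 0.5135 -0.1545  0.2034] [ 1.6976  0.271  -1.2685  2.3542 -1.3183  0.219   0.3486] [ 41.9898 130.1716  40.2385]
grasp [ 0.5778 -0.1412  0.1396] (array([91.6,  0.2, -3.1]), array([-0.07, -0.31,  0.35]), 'ang 0.5')
```

View pics/side1.png

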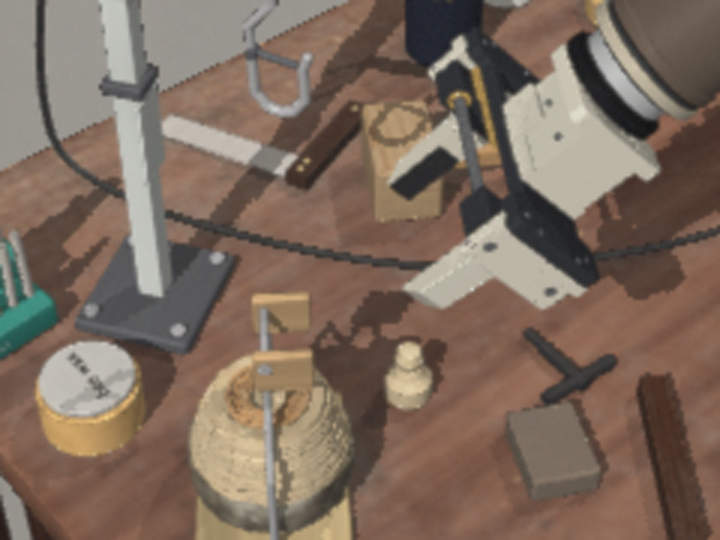

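View pics/top1.png

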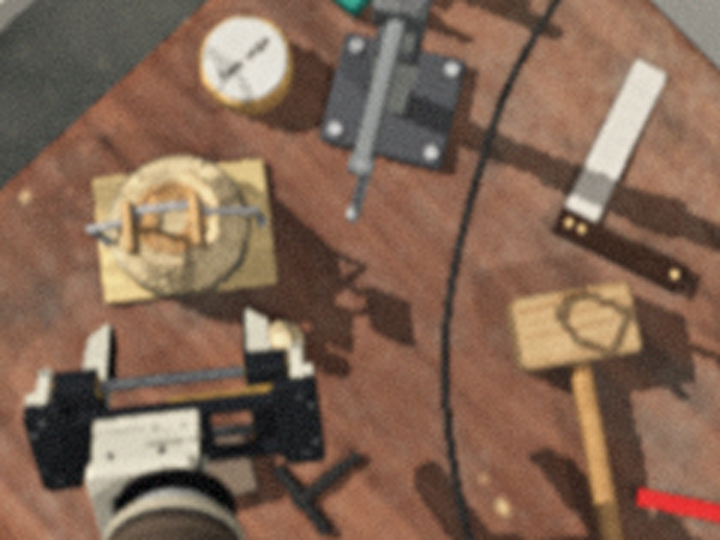

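```bash
python3 - <<'E'
from h import *
s=arm.observe(); print(s)
for n in("side","top"):
    im,d=optics.get_image(n); im=im[:,:,::-1]
    cv2.imwrite(f"pics/{n}1f.png",im)
s=arm.observe(); print(s["force"],s["clock"])
E
```

```text
{'clock': 2.9, 'joints': array([ 1.6994,  0.272 , -1.263 ,  2.3539, -1.3176,  0.2176,  0.3484]), 'dq': array([-0.0584, -0.0512, -0.0542,  0.0029,  0.0027,  0.0892, -0.0053]), 'joint_efforts': array([  1.3796, -21.8837,  -7.0035, -25.155 ,  -0.9994,   0.774 ,
         0.0618]), 'position': array([ 0.5123, -0.1589,  0.2025]), 'ee_rot': array([ 1.4308,  0.7097, -0.4926]), 'force': array([ 0.9519,  0.8436, -0.2902]), 'ft_torque': array([-0.0643,  0.7814,  0.0138]), 'width': 0.9985467715215767}
[0.7873 0.5695 0.126 ] 3.0
```

The finger tips are at (400,180) and (420,290) in the side crop, short of the carrier, and nothing is touching. The 130 N spike came with j3 and j5 reaching their range ends and is gone now. I need a better arm configuration, so I'll fit the kinematics from the observed poses.

```bash
cat > kin.py <<'E'
import numpy as np
from scipy.spatial.transform import Rotation as R
from scipy.optimize import least_squares
LIM=np.array([[-2.62,2.62],[-.44,2.09],[-1.27,1.32],[.08,2.57],[-1.32,4.46],[.12,2],[-2.74,2.74]])
DATA=[([1.02037775,0.43524376,0.02494355,1.57409206,-0.01163219,1.1339738,-0.07511155],[.27035061,-.56287537,.1865337],[.87417468,1.38978021,-.87294576])]
# params: a0 yaw; h; s(off after j1), L1, e(elbow off), L2, w(wrist off), tool L, p0,p1 base xy
def fk(q,p):
    a0,h,s,L1,e,e2,L2,w,T,sg3,sg5,sg7,r7=p
    Rz=lambda t:R.from_rotvec([0,0,t]);Ry=lambda t:R.from_rotvec([0,t,0])
    A=Rz(q[0]+a0);x=np.array([0,0,h])+A.apply([s,0,0])
    A=A*Ry(q[1])*Rz(sg3*q[2]); x=x+A.apply([e,0,L1])
    A=A*Ry(q[3]); x=x+A.apply([e2,0,0])
    A=A*Rz(sg5*q[4]); x=x+A.apply([0,0,L2])
    A=A*Ry(q[5]); x=x+A.apply([w,0,0])
    A=A*Rz(sg7*q[6]+r7); x=x+A.apply([0,0,T])
    # local z = tool x ; tool z = local x?
    M=A.as_matrix(); M=np.stack([M[:,2],M[:,1]*1,-M[:,0]],1)
    return x,R.from_matrix(M)
E
python3 - <<'E'
from h import *; from kin import *
import pickle
s=arm.observe()
D=DATA+[([1.1536,0.0485,-0.2174,2.2188,-1.0347,0.7782,0.2731],[.4397,-.2683,.2574],[1.399,.743,-.508]),
 ([1.6976,0.271,-1.2685,2.3542,-1.3183,.219,.3486],[.5135,-.1545,.2034],[1.428,.714,-.485]),
 (s["joints"],s["position"],s["ee_rot"])]
pickle.dump(D,open("D.pkl","wb"))
def res(v,sg):
    p=list(v[:9])+list(sg)+[v[9]]
    o=[]
    for q,x,r in D:
        X,Q=fk(q,p); o+=list((X-x)*5)+list((Q.inv()*R.from_rotvec(r)).as_rotvec())
    o+=list(0.01*v[[2,4,5,7]])
    return o
best=[]
for sg in [(a,b,c) for a in(1,-1) for b in (1,-1) for c in (1,-1)]:
  for r7 in (0,1.57,3.14,-1.57):
    v0=np.array([-2.14,.3,0,.4,0,0,.4,0,.25,r7])
    f=least_squares(res,v0,args=(sg,)); best.append((f.cost,sg,f.x,f.fun))
best.sort(key=lambda b:b[0])
for b in best[:3]: print(b[0],b[1],b[2]); 
print(np.array(best[0][3][:24]).reshape(4,6))
E
```

```text
0.7589864170007997 (-1, -1, 1) [-2.3277 -3.3476  1.4794  1.3003  0.3655 -1.251  -0.0233  2.2611 -1.3574
 -0.1373]
0.7589864170400383 (-1, -1, 1) [-2.3277 -3.3475  1.4794  1.3003  0.3655 -1.251  -0.0233  2.2611 -1.3573
 -0.1373]
0.7589864170455647 (-1, -1, 1) [-2.3277 -3.3475  1.4794  1.3003  0.3655 -1.251  -0.0233  2.2611 -1.3573
 -0.1373]
[[-0.2974 -0.0653 -0.0285  0.0006  0.     -0.0004]
 [ 0.0323 -0.0149  0.1807 -0.4234  0.0135 -0.0027]
 [-0.0017 -0.0034 -0.0754  0.2129 -0.7155  0.2112]
 [-0.031  -0.0212 -0.0768  0.2099 -0.7124  0.209 ]]
```

```bash
python3 - <<'E'
from kin import *
import pickle,itertools
D=pickle.load(open("D.pkl","rb"))
Rz=lambda t:R.from_rotvec([0,0,t]);Ry=lambda t:R.from_rotvec([0,t,0])
out=[]
for sg in itertools.product((1,-1),repeat=4):
  for s2,s4,s6 in itertools.product((1,-1),repeat=3):
    def ro(v):
        o=[]
        for q,x,r in D:
            A=Rz(sg[0]*q[0]+v[0])*Ry(s2*q[1]+v[2])*Rz(sg[1]*q[2]+v[3])*Ry(s4*q[3]+v[4])*Rz(sg[2]*q[4]+v[5])*Ry(s6*q[5]+v[6])*Rz(sg[3]*q[6]+v[1])
            M=A.as_matrix(); M=np.stack([M[:,2],M[:,1],-M[:,0]],1)
            o+=list((R.from_matrix(M).inv()*R.from_rotvec(r)).as_rotvec())
        o+=list(0.05*np.sin(2*np.array(v[2:])))
        return o
    for a in (0,-2.1,2,3.1,-1):
      for b in (0,1.57,3.1,-1.57):
        f=least_squares(ro,[a,b,0,0,0,0,0],max_nfev=60); out.append((f.cost,sg,(s2,s4,s6),f.x))
out.sort(key=lambda b:b[0])
for b in out[:8]: print(b[0],b[1],b[2],np.round(b[3],3))
E
```

```text
Still running in the background as job /tmp/bash_jobs.1000/567c6312695e (pid 743). You'll get a notice when it ends.
```

```bash
python3 - <<'E'
from h import *; from kin import *
D=pickle.load(open("D.pkl","rb"))
A=np.vstack([basis(d[0]) for d in D]);b=np.hstack([d[1] for d in D])
names=[f"{k}{c}" for k in range(8) for c in "xyz"]
use=["0z","3z","3y","5z","7z","1y"];idx=[names.index(u) for u in use]
v,r,_,_=np.linalg.lstsq(A[:,idx],b,rcond=None); print(dict(zip(use,v)),np.abs(A[:,idx]@v-b).max())
V=np.zeros(24);V[idx]=v;np.save("V.npy",V)
E
cat >> kin.py <<'E'
try: V=np.load("V.npy")
except Exception: V=None
def fk(q): return basis(q)@V,fkR(q)
MID=LIM.mean(1);HALF=(LIM[:,1]-LIM[:,0])/2
def ik(p,Rt,q0,reg=1e-3,qr=None):
    qr=q0 if qr is None else qr
    def f(q):
        x,Q=fk(q); return np.r_[(x-p)*10,(Q.inv()*Rt).as_rotvec()*3,reg*(q-qr)]
    s=least_squares(f,np.clip(q0,LIM[:,0]+.021,LIM[:,1]-.021),bounds=(LIM[:,0]+.02,LIM[:,1]-.02),max_nfev=60)
    x,Q=fk(s.x); return s.x,np.linalg.norm(x-p),np.linalg.norm((Q.inv()*Rt).as_rotvec())
def margin(q): return np.min(np.minimum(q-LIM[:,0],LIM[:,1]-q))
E
cat > /tmp/b.py <<'E'
from h import *; from kin import *
rng=np.random.default_rng(0)
def tgt(bar,yaw,lean,flip,back=.0):
    Rt=ori(yaw,lean,flip);g=bar+R.from_euler("z",yaw,degrees=True).apply([-.012,0,-.010])
    return g+Rt.as_matrix()[:,0]*(.015-back),Rt
for name,bar,yaw,back in [("pre",BAR,YC,.09),("grasp",BAR,YC,0),("throat",SEAT+[0,0,.062],YH,0),("home",SEAT+[0,0,-.05],YH,0)]:
  for flip in (-1,1):
    p,Rt=tgt(bar,yaw,45,flip,back); S=[]
    for k in range(25):
        q,e,er=ik(p,Rt,rng.uniform(LIM[:,0],LIM[:,1]),1e-3,MID)
        if e<2e-3 and er<.01: S.append((margin(q),q))
    S.sort(key=lambda s:-s[0]); print(name,flip,len(S))
    for s in S[:3]: print("  ",round(s[0],3),s[1])
E
time timeout 550 python3 /tmp/b.py
```

```text
{'0z': np.float64(0.27212005650822313), '3z': np.float64(0.5573091806285518), '3y': np.float64(-0.01660309512933585), '5z': np.float64(0.42773465930430826), '7z': np.float64(0.40969323934737), '1y': np.float64(-0.03664180366307044)} 0.00017540986087788424
pre -1 8
   0.02 [ 1.6684  0.2483 -1.25    2.3519 -1.3     0.2205  0.3089]
   0.02 [ 1.6684  0.2483 -1.25    2.3519 -1.3     0.2205  0.3089]
   0.02 [ 1.6684  0.2483 -1.25    2.3519 -1.3     0.2205  0.3089]
pre 1 0
grasp -1 13
   0.195 [ 0.7912  0.3002 -0.4495  2.3748  4.0669  0.3198  1.1343]
   0.194 [ 0.78    0.2983 -0.4362  2.3756  4.0728  0.3238  1.1273]
   0.191 [ 0.8147  0.3041 -0.4775  2.3731  4.0538  0.3114  1.1497]
grasp 1 14
   0.172 [ 0.4902  0.2684 -0.095   2.3979  4.178   0.42   -2.1411]
   0.163 [ 0.8904  0.3188 -0.5682  2.3676  4.0033  0.2833 -1.933 ]
   0.051 [-0.4087  0.4479  1.1034  2.4589  4.4089  0.8907 -2.3841]
throat -1 3
   0.155 [ 0.2394  0.0571  0.2953  2.1896 -1.0637  0.2749 -0.3015]
   0.098 [ 0.9616  0.1066 -0.4738  2.14   -0.8393  0.2184 -0.5083]
   0.054 [ 1.363   0.1738 -0.9236  2.1161 -0.3992  0.1735 -0.911 ]
throat 1 8
   0.096 [ 0.9881  0.1096 -0.5024  2.1383 -0.8233  0.2158  2.619 ]
   0.094 [ 1.0097  0.1121 -0.5259  2.1369 -0.8095  0.2136  2.6067]
   0.066 [ 0.8743  0.0978 -0.38    2.1459 -0.8855  0.2268  2.6744]
home -1 9
   0.227 [0.3178 0.2611 0.2387 2.3264 4.0969 0.3474 0.8457]
   0.221 [0.005  0.2931 0.6316 2.3485 4.2234 0.4653 0.7065]
   0.213 [-0.0553  0.3067  0.7124  2.3523  4.2465  0.4955  0.6809]
home 1 8
   0.24 [ 0.272   0.2629  0.2943  2.3298  4.117   0.3622 -2.3181]
   0.23 [ 0.1322  0.2738  0.4676  2.3399  4.1742  0.4115 -2.3811]
   0.124 [ 1.4173  0.5106 -1.1461  2.2476  2.0877  0.2822 -0.1233]
real	0m31.460s
user	0m31.442s
sys	0m0.105s
```

```bash
cat > sim.py <<'E'
from kin import *
def dls(q,p,Rt,it=60,lam=1e-3,null=None,k=0.0):
    q=np.array(q,float)
    for _ in range(it):
        x,Q=fk(q); e=np.r_[p-x,(Rt*Q.inv()).as_rotvec()]
        J=jac(q); JJ=J@J.T+lam**2*np.eye(6); dq=J.T@np.linalg.solve(JJ,e)
        if null is not None:
            N=np.eye(7)-J.T@np.linalg.solve(JJ,J); dq=dq+k*N@(null-q)
        n=np.abs(dq).max(); dq*=min(1,.1/n) if n>0 else 1
        q=np.clip(q+dq,LIM[:,0],LIM[:,1])
    return q
def jac(q):
    fs=frames(q); P=[np.zeros(3)]; 
    for k in range(8): P.append(P[-1]+fs[k].apply(V[3*k:3*k+3]))
    x=P[8]; J=np.zeros((6,7))
    for i,a in enumerate("zyzyzyz"):
        ax=fs[i].apply([0,0,-1.] if a=="z" else [0,1.,0]); J[:3,i]=np.cross(ax,x-P[i+1]); J[3:,i]=ax
    return J
def rows_to_poses(p0,R0,rows): return [(p0+R0.apply(np.array(r[:3])/1000),R0*R.from_rotvec(np.radians(r[3:6]))) for r in rows]
C1=[[-30,10,-5,1,0,3],[-60,40,-25,3,-1,8],[-70,80,-55,5,-2,14],[-70,120,-82,7,-3,20],[-70,160,-110,9,-4,26],[-70,200,-137,11,-5,32],[-70,240,-165,13,-6,38],[-70,280,-192,15,-6.5,43]]
C2=[[0,5,-20,.2,0,.5],[15,10,-45,.4,0,1],[35,18,-75,.6,-.1,1.5],[60,25,-95,.8,-.2,2],[85,29,-104,1,-.2,2.5],[103,29.5,-104,1,-.2,2.5],[103,29.5,-104,1,-.2,2.5],[103,29.5,-104,1,-.2,2.5]]
E
python3 - <<'E'
from sim import *
np.set_printoptions(precision=3,suppress=True)
q=np.array([1.02037775,0.43524376,0.02494355,1.57409206,-0.01163219,1.1339738,-0.07511155]); 
# jac check
J=jac(q); n=np.array([(fk(q+1e-6*np.eye(7)[i])[0]-fk(q)[0])/1e-6 for i in range(7)]).T; print("jac err",np.abs(J[:3]-n).max())
q0=q
for null,k in [(None,0),(q0,.05),(q0,.3)]:
    q=q0.copy(); print("mode",k)
    for C in (C1,C2):
        p,Rr=fk(q)
        for (a,b) in rows_to_poses(p,Rr,C): q=dls(q,a,b,null=null,k=k); 
        print(q,fk(q)[0]-a)
print("actual [ 1.1536  0.0485 -0.2174  2.2188 -1.0347  0.7782  0.2731] [ 1.6976  0.271  -1.2685  2.3542 -1.3183  0.219   0.3486]")
E
```

```text
jac err 2.9566513515266735e-07
mode 0
[ 1.148  0.052 -0.213  2.215 -1.028  0.781  0.269] [ 0. -0.  0.]
[ 1.716  0.291 -1.27   2.364 -1.32   0.188  0.383] [-0.009 -0.019 -0.008]
mode 0.05
[ 1.03   0.044 -0.091  2.223 -1.035  0.787  0.275] [ 0. -0.  0.]
[ 1.713  0.29  -1.27   2.364 -1.32   0.19   0.386] [-0.008 -0.017 -0.007]
mode 0.3
[ 1.029  0.043 -0.089  2.223 -1.035  0.787  0.275] [ 0. -0.  0.]
[ 0.956  0.094 -0.412  2.402 -1.32   0.452  0.556] [-0.035  0.009 -0.027]
actual [ 1.1536  0.0485 -0.2174  2.2188 -1.0347  0.7782  0.2731] [ 1.6976  0.271  -1.2685  2.3542 -1.3183  0.219   0.3486]
```

```bash
python3 - <<'E'
from h import *
d=np.load("top0.npz")["d"]
Rz=R.from_euler("z",YC,degrees=True)
pts=[]
for r in range(175,240):
    for c in range(235,310):
        X=Rz.inv().apply(bp("top",(c,r),d[r,c])-BAR)+[0,0,.16]; pts.append(X)
P=np.array(pts)
# map of z over grid 10mm
for gx in np.arange(.07,-.08,-.01):
    print("%5.0f "%(gx*1e3),[int(1e3*np.median(P[m,2])) if (m:=(abs(P[:,0]-gx)<.005)&(abs(P[:,1]-gy)<.005)).any() else -1 for gy in np.arange(.07,-.075,-.01)])
E
```

```text
70  [-1, -1, 0, -1, -1, 0, 0, -1, 0, -1, -1, -1, -1, -1, -2]
   60  [0, 0, -3, 0, 0, 46, 47, 55, 47, 46, 0, -2, 0, 0, -2]
   50  [8, 8, 9, 28, 52, 68, 69, 76, 68, 57, 49, 7, 8, 8, 7]
   40  [8, 9, 7, 58, 72, 87, 93, 94, 92, 87, 73, 54, 7, 10, 8]
   30  [10, 10, 52, 76, 92, 93, 94, 94, 94, 94, 89, 71, 45, 8, 9]
   20  [7, 9, 67, 86, 95, 93, 92, 93, 92, 95, 94, 84, 55, 8, 8]
   10  [9, 47, 70, 89, 163, 95, 89, 87, 94, 165, 95, 88, 64, 42, 7]
    0  [35, 90, 99, 103, 164, 115, 91, 89, 93, 162, 126, 97, 74, 48, 43]
  -10  [9, 48, 68, 85, 161, 97, 91, 89, 92, 164, 96, 88, 63, 8, 6]
  -20  [8, 12, 62, 77, 164, 98, 93, 92, 95, 163, 96, 82, 51, 9, 7]
  -30  [8, 9, 48, 67, 95, 97, 94, 95, 94, 95, 93, 68, 39, 8, 8]
  -40  [7, 8, 10, 51, 72, 82, 91, 92, 88, 78, 67, 46, 11, 8, 7]
  -50  [8, 6, 8, 6, 44, 55, 63, 72, 63, 49, 35, 8, 6, 7, 4]
  -60  [0, -1, 0, 0, -1, 0, 1, 2, 1, 0, 0, 0, 0, 0, -1]
  -70  [-2, 0, -1, 0, -2, -1, -1, -2, -1, -2, -1, -1, -1, -2, -1]
  -80  [0, -1, 0, -1, 0, -2, 0, 0, 0, -1, -2, 0, -1, -1, 0]
```

```bash
cat > plan.py <<'E'
from h import *; from sim import *
def tgt(bar,yaw,lean,flip,back=.0,ret=.004):
    Rt=ori(yaw,lean,flip);g=bar+R.from_euler("z",yaw,degrees=True).apply([-.012,0,-.010])
    return g+Rt.as_matrix()[:,0]*(.019-ret-back),Rt
ZH=R.from_euler("z",YH,degrees=True)
def stages(lean,flip):
    f=SEAT+ZH.apply([-.09,0,.062])
    W=[(BAR,YC,lean,0),(BAR+[0,0,.14],YC,lean,0),(f,YH,lean,0),(SEAT+[0,0,.062],YH,lean,0),(SEAT+[0,0,-.025],YH,lean,0),(SEAT+[0,0,-.013],YH,lean,0),(SEAT+[0,0,-.013],YH,lean,.12)]
    out=[]
    for a,b in zip(W[:-1],W[1:]):
        for t in np.linspace(0,1,9)[1:]:
            out.append(tgt(a[0]+(b[0]-a[0])*t,a[1]+(b[1]-a[1])*t,lean,flip,a[3]+(b[3]-a[3])*t))
    return out
def follow(q,poses,it=12):
    qs=[]; err=0
    for p,Rt in poses:
        q=dls(q,p,Rt,it=it); qs.append(q); x,Q=fk(q); err=max(err,np.linalg.norm(x-p)+.1*np.linalg.norm((Q.inv()*Rt).as_rotvec()))
    return np.array(qs),err
E
cat > /tmp/c.py <<'E'
from plan import *
rng=np.random.default_rng(1)
res=[]
for lean in (38,42,46):
  for flip in (-1,1):
    p,Rt=tgt(BAR,YC,lean,flip)
    seen=[]
    for k in range(30):
        q,e,er=ik(p,Rt,rng.uniform(LIM[:,0],LIM[:,1]),1e-4)
        if e>1e-3 or er>.005 or margin(q)<.03 or any(np.abs(q-s).max()<.1 for s in seen): continue
        seen.append(q); qs,err=follow(q,stages(lean,flip)); res.append((err,lean,flip,q,min(margin(x) for x in qs),np.array([margin(x) for x in qs])[7::8],qs[-1]))
res.sort(key=lambda r:r[0])
for r in res[:14]: print(round(r[0],4),r[1],r[2],r[3],"m %.3f"%r[4],r[5])
E
time timeout 570 python3 /tmp/c.py
```

```text
0.0404 38 -1 [ 1.2804  0.4754 -1.1567  2.2478  1.2266  0.1654 -2.2831] m 0.000 [0.     0.0238 0.2479 0.0198 0.0527 0.    ]
0.0404 38 1 [ 1.3244  0.5218 -1.2356  2.2456  1.3123  0.2272  0.786 ] m 0.000 [0.     0.0238 0.2479 0.0198 0.0527 0.    ]
0.1539 46 1 [ 0.7503  0.3001 -0.3931  2.391   4.0384  0.3644 -1.9743] m 0.000 [0.     0.     0.     0.0859 0.0509 0.    ]
0.1962 46 -1 [0.3443 0.2713 0.0871 2.4225 4.1725 0.4975 1.0075] m 0.000 [0.     0.     0.     0.1444 0.1175 0.    ]
0.1963 46 -1 [ 0.4325  0.2729 -0.0179  2.4156  4.1492  0.4687  1.0344] m 0.000 [0.     0.     0.     0.138  0.1108 0.    ]
0.1978 46 -1 [0.0224 0.2903 0.4838 2.4464 4.2528 0.6158 0.9219] m 0.000 [0.     0.     0.     0.1688 0.1426 0.    ]
0.2006 46 -1 [-0.1901  0.3378  0.7696  2.4602  4.311   0.7264  0.8644] m 0.000 [0.     0.     0.     0.1908 0.1642 0.    ]
0.2058 46 -1 [ 0.8181  0.3109 -0.4737  2.3859  4.0026  0.3406  1.2098] m 0.000 [0.     0.     0.     0.0941 0.061  0.    ]
0.3562 42 1 [ 1.3299  0.516  -1.1933  2.3002  1.9424  0.1554  0.1838] m 0.000 [0.     0.     0.1351 0.     0.     0.    ]
0.4052 46 -1 [ 1.0415  0.3648 -0.7464  2.37    3.795   0.2551  1.4461] m 0.000 [0.     0.     0.     0.0577 0.0167 0.    ]
0.4286 46 -1 [ 1.1871  0.4246 -0.9374  2.3607  3.4571  0.1985  1.81  ] m 0.000 [0.     0.     0.     0.0577 0.0166 0.    ]
0.5345 46 -1 [ 1.2185  0.4419 -0.9814  2.3588  3.3353  0.1892  1.9385] m 0.000 [0.     0.     0.     0.0577 0.0166 0.    ]
0.5639 46 1 [ 1.0129  0.3559 -0.7105  2.372   3.8344  0.2666 -1.7392] m 0.000 [0.     0.     0.     0.0585 0.0176 0.    ]
0.5796 42 1 [ 0.9885  0.3299 -0.7122  2.3206  4.139   0.1546 -2.0804] m 0.000 [0. 0. 0. 0. 0. 0.]
real	0m57.137s
user	0m56.836s
sys	0m0.222s
```

```bash
cat > /tmp/e.py <<'E'
from plan import *; import fast
flip=-1
for ret in (.004,.012):
 for lean in (32,34,36,38,40):
  for n,bar,yaw,back in (("grasp",BAR,YC,0),("pre",BAR,YC,.06),("up",BAR+[0,0,.06],YC,0),("low",SEAT+[0,0,-.02],YH,0),("throat",SEAT+[0,0,.062],YH,0)):
    p,Rt=tgt(bar,yaw,lean,flip,back,ret)
    S=fast.solve_scan(p,Rt.as_matrix(),800); m=fast.margin(S); o=[];
    for lo,hi in ((-1.32,-.3),(-.3,1),(1,2.2),(2.2,3.4),(3.4,4.46)):
            k=(S[:,4]>=lo)&(S[:,4]<hi)
            o.append("%.2f"%m[k].max() if k.any() else " -- ")
    print(ret,lean,"%-7s"%n,o,S[m.argmax()] if len(S) else "")
E
timeout 570 python3 /tmp/e.py
```

```text
0.004 32 grasp   ['0.23', '0.17', ' -- ', ' -- ', ' -- '] [ 0.0808  0.224   0.2784  2.2453 -1.0847  0.3541 -0.1075]
0.004 32 pre     ['0.32', '0.23', ' -- ', ' -- ', ' -- '] [-0.0763  0.0881  0.4723  2.2455 -0.7988  0.4447 -0.3686]
0.004 32 up      ['0.37', '0.26', ' -- ', ' -- ', ' -- '] [-0.3457  0.1317  0.7527  2.1959 -0.8386  0.4949 -0.3591]
0.004 32 low     ['0.36', '0.28', ' -- ', ' -- ', ' -- '] [-0.2564  0.2669  0.8983  2.1266 -0.9633  0.4866 -0.4202]
0.004 32 throat  ['0.45', '0.42', ' -- ', ' -- ', ' -- '] [-0.293   0.1158  0.8631  2.0092 -0.4972  0.5743 -0.8826]
0.004 34 grasp   ['0.17', '0.12', '0.04', ' -- ', ' -- '] [ 0.3315  0.2262 -0.0017  2.2558 -1.1477  0.2867 -0.0314]
0.004 34 pre     ['0.30', '0.18', ' -- ', ' -- ', ' -- '] [-0.0057  0.0845  0.4126  2.2747 -0.9185  0.4184 -0.2386]
0.004 34 up      ['0.35', '0.21', ' -- ', ' -- ', ' -- '] [-0.3278  0.1249  0.744   2.2247 -0.9417  0.4712 -0.2484]
0.004 34 low     ['0.30', '0.23', ' -- ', ' -- ', ' -- '] [-0.1784  0.2389  0.7948  2.1545 -1.0171  0.4251 -0.3611]
0.004 34 throat  ['0.41', '0.36', ' -- ', ' -- ', ' -- '
[... 3999 characters left out ...]
27 ]
0.012 38 throat  ['0.32', '0.27', ' -- ', ' -- ', ' -- '] [-0.4255  0.0466  0.9924  2.1111 -0.6144  0.4404 -0.7407]
0.012 40 grasp   [' -- ', ' -- ', '0.03', ' -- ', ' -- '] [ 1.3595  0.5053 -1.2382  2.2744  1.4637  0.1754 -2.4944]
0.012 40 pre     ['0.17', '0.01', ' -- ', ' -- ', ' -- '] [ 1.077   0.1443 -0.6829  2.3003 -1.1463  0.2948  0.0521]
0.012 40 up      ['0.20', '0.07', ' -- ', ' -- ', ' -- '] [ 0.6359  0.1244 -0.278   2.2491 -1.1169  0.3257 -0.0497]
0.012 40 low     ['0.09', '0.09', '0.11', ' -- ', ' -- '] [ 1.4327  0.3951 -1.142   2.1426  1.0525  0.2331 -2.2943]
0.012 40 throat  ['0.28', '0.21', ' -- ', ' -- ', ' -- '] [-0.4747  0.0317  1.0448  2.1456 -0.6969  0.3961 -0.6496]
```

```bash
cat > /tmp/f.py <<'E'
from plan import *; import fast, sys
from scipy.spatial.transform import Slerp
LEAN=float(sys.argv[1]);RET=.012
def interp(a,b):
    n=int(max(2,np.ceil(np.linalg.norm(b[0]-a[0])/.035),np.ceil(np.degrees(np.linalg.norm((a[1].inv()*b[1]).as_rotvec()))/6)))
    s=Slerp([0,1],R.concatenate([a[1],b[1]]))
    return [(a[0]+(b[0]-a[0])*t,s(t)) for t in np.linspace(0,1,n+1)[1:]]
def run(q,ways):
    x,A,_=fast.fkj(q); cur=(x[0],R.from_matrix(A[0])); q=np.atleast_2d(q); L=[];
    for w in ways:
        for p,Rt in interp(cur,w):
            M=Rt.as_matrix()
            for _ in range(4): q,e=fast.step(q,p,M,mx=.15)
        cur=w; L.append((fast.margin(q)[0],e[0],q[0]))
    return L
f=SEAT+ZH.apply([-.09,0,.062])
T=lambda bar,yaw,back=0:tgt(bar,yaw,LEAN,-1,back,RET)
tail=[T(BAR+[0,0,.02],YC,.07),T(BAR,YC,.0),T(BAR+[0,0,.06],YC),T(f,YH),T(SEAT+[0,0,.062],YH),T(SEAT+[0,0,-.02],YH),T(SEAT+[0,0,-.013],YH,.1)]
if __name__=="__main__":
    s=arm.observe();q0=s["joints"]; rng=np.random.default_rng(3); best=[]
    for k in range(250):
        w=np.r_[rng.uniform(.36,.5),rng.uniform(-.4,-.15),rng.uniform(.25,.42),rng.uniform(-45,25),rng.uniform(5,LEAN)]
        L=run(q0,[(w[:3],ori(w[3],w[4],-1))]+tail)
        sc=min(l[0] for l in L[1:])-10*max(l[1] for l in L[1:])-10*max(0,L[0][1]-.02); best.append((sc,w,L))
    best.sort(key=lambda b:-b[0])
    for b in best[:3]:
        print(b[0],b[1]); 
        for l in b[2]: print("   ",np.round(l[0],3),np.round(l[1],4),l[2])
E
cp /tmp/f.py route.py; for l in 36 34; do timeout 280 python3 route.py $l; done
```

```text
0.006819119579463096 [ 0.4995 -0.3822  0.2668 -4.8921 33.8914]
    0.505 0.0 [ 1.3375  0.2045 -0.6111  1.9168 -0.4207  0.6248 -0.6023]
    0.281 0.0 [ 1.232   0.1054 -0.8558  2.1952 -0.6354  0.4005 -0.4891]
    0.007 0.0 [ 1.0025  0.3037 -0.7675  2.2373 -0.498   0.1268 -0.6237]
    0.191 0.0 [ 1.0224  0.1827 -0.7437  2.1633 -0.5026  0.3111 -0.6588]
    0.371 0.0 [ 1.2083 -0.0259 -0.6126  2.1342 -0.5187  0.4905 -0.7949]
    0.318 0.0 [ 1.0654  0.138  -0.6336  1.9852 -0.1559  0.4382 -1.1977]
    0.103 0.0 [ 0.9869  0.2398 -0.5818  2.1048 -0.0691  0.2231 -1.2579]
    0.355 0.0 [ 1.3247  0.0397 -0.7908  2.0666 -0.3687  0.4746 -0.9575]
0.00637867829241099 [ 0.4976 -0.3163  0.2637 13.3404  9.9119]
    0.692 0.0 [ 1.0028  0.3091 -0.5779  1.6302  0.0635  1.1163 -0.9039]
    0.28 0.0 [ 1.2405  0.1069 -0.8651  2.1947 -0.6312  0.3997 -0.4927]
    0.006 0.0 [ 1.0048  0.3044 -0.7704  2.2371 -0.4892  0.1264 -0.6322]
    0.19 0.0 [ 1.029   0.1841 -0.7513  2.1629 -0.496   0.3103 -0.6648]
    0.371 0.0 [ 1.219  -0.0254 -0.6228  2.1336 -0.519   0.4907 -0.7941]
    0.318 0.0 [ 1.0732  0.1392 -0.6425  1
[... 2028 characters left out ...]
 0.0 [ 1.2603  0.0516 -0.7492  2.0288 -0.2786  0.5227 -1.0556]
0.055589094510136584 [ 0.4951 -0.3997  0.3079  8.8335 24.8984]
    0.664 0.0 [ 1.2883  0.2936 -0.606   1.624  -0.1966  0.9997 -0.6066]
    0.312 0.0 [ 1.1912  0.1088 -0.8393  2.1625 -0.5058  0.4316 -0.633 ]
    0.056 0.0 [ 0.9496  0.2919 -0.7215  2.2111 -0.3266  0.1756 -0.8114]
    0.23 0.0 [ 1.0108  0.1882 -0.7511  2.1334 -0.3567  0.3497 -0.8131]
    0.408 0.0 [ 1.2157 -0.0131 -0.6377  2.1017 -0.4257  0.5276 -0.8918]
    0.372 0.0 [ 1.0663  0.1519 -0.651   1.9508 -0.0866  0.4922 -1.2677]
    0.163 0.0 [ 0.984   0.2471 -0.5915  2.0719  0.016   0.283  -1.3466]
    0.402 0.0 [ 1.2812  0.0539 -0.7709  2.0277 -0.2736  0.5224 -1.0593]
```

```bash
cat > r2.py <<'E'
import sys; sys.argv=["x","35"]
import route; from route import *
route.RET=.013
s=arm.observe();q0=s["joints"]
for w in ([.46,-.38,.30,9,25],[.46,-.36,.29,5,20],[.45,-.40,.30,0,20],[.47,-.32,.27,13,10]):
    W1=(np.array(w[:3]),ori(w[3],w[4],-1))
    L=run(q0,[W1]+tail); print(w,delta(*W1))
    for l in L: print("   ",np.round(l[0],3),np.round(l[1],4),l[2])
print([np.round(t[0],4) for t in tail])
E
python3 r2.py
```

```text
[0.46, -0.38, 0.3, 9, 25] (array([-131.2,    7.5,  215.6]), array([ -0.14,  -0.19, -20.64]), 'ang 20.6')
    0.61 0.0 [ 1.3868  0.2411 -0.6596  1.7151 -0.237   0.9762 -0.5446]
    0.292 0.0 [ 1.253   0.1141 -0.8929  2.1768 -0.5466  0.4116 -0.5823]
    0.029 0.0 [ 0.9863  0.3003 -0.7571  2.2236 -0.3665  0.1495 -0.7624]
    0.207 0.0 [ 1.0479  0.192  -0.784   2.1465 -0.3937  0.3267 -0.7693]
    0.389 0.0 [ 1.2659 -0.0168 -0.6765  2.1151 -0.4712  0.5094 -0.842 ]
    0.345 0.0 [ 1.1044  0.1511 -0.6865  1.9657 -0.0964  0.465  -1.2543]
    0.134 0.0 [ 1.0088  0.2479 -0.6148  2.0868  0.0144  0.2538 -1.3407]
    0.377 0.0 [ 1.3597  0.0529 -0.8398  2.0443 -0.3051  0.4971 -1.0211]
[0.46, -0.36, 0.29, 5, 20] (array([-122. ,    2.5,  195.9]), array([  3.25,  -2.38, -25.62]), 'ang 25.9')
    0.625 0.0 [ 1.2885  0.2207 -0.6447  1.7267 -0.1272  0.9851 -0.7541]
    0.291 0.0 [ 1.2579  0.115  -0.8983  2.1765 -0.5438  0.4112 -0.5847]
    0.029 0.0 [ 0.9877  0.3008 -0.7589  2.2235 -0.3617  0.1493 -0.7671]
    0.206 0.0 [ 1.0515  0.1928 -0.7882  2.1463 -0.3898  0.3263 -0.7728]
    0.389 0.0 [ 1.2722 -0.
[... 1172 characters left out ...]
 0.4131 -0.5747]
    0.03 0.0 [ 0.9815  0.2989 -0.7511  2.2239 -0.3822  0.1501 -0.7473]
    0.208 0.0 [ 1.0363  0.1894 -0.7703  2.1472 -0.4059  0.3278 -0.7581]
    0.389 0.0 [ 1.2457 -0.0179 -0.6573  2.1161 -0.4711  0.5091 -0.843 ]
    0.345 0.0 [ 1.0902  0.1487 -0.6701  1.9665 -0.1052  0.465  -1.2468]
    0.133 0.0 [ 0.9999  0.2461 -0.604   2.0874  0.0004  0.2535 -1.3277]
    0.377 0.0 [ 1.338   0.0504 -0.8172  2.0454 -0.3106  0.4975 -1.017 ]
[array([ 0.5314, -0.1482,  0.2216]), array([ 0.5711, -0.1422,  0.1443]), array([ 0.5711, -0.1422,  0.2043]), array([ 0.4882, -0.2716,  0.2773]), array([ 0.5762, -0.2903,  0.2773]), array([ 0.5762, -0.2903,  0.1953]), array([ 0.5201, -0.2784,  0.2842])]
```

>>> send_rows:
  rows:
    - [[-10, 0, 10, 0, 0, -1, 100], [-30, 1, 35, 0, 0, -4, 100], [-50, 2, 70, 0, 0, -8, 100], [-70, 4, 105, 0, 0, -12, 100], [-90, 5, 140, 0, 0, -16, 100], [-110, 6, 175, 0, 0, -19, 100], [-125, 7, 205, 0, 0, -20.5, 100], [-131, 7.5, 215, 0, 0, -20.5, 100]]
  grip_force: 60

```text
clock: 3.8
position: [0.4615, -0.3808, 0.3023]
ee_rot: [1.296, 0.976, -0.759]
force: [0.2, -0.0, -0.2]
width: 1.001
```

```bash
cat > r3.py <<'E'
import sys; sys.argv=["x","35"]
import route; from route import *
route.RET=.013
s=arm.observe();q0=s["joints"];print(s["clock"],s["position"],q0,s["force"])
L=run(q0,tail)
for l in L: print("   ",np.round(l[0],3),np.round(l[1],4),l[2])
for t in tail[:2]: print(delta(*t))
E
python3 r3.py
```

```text
3.8 [ 0.4615 -0.3808  0.3023] [ 1.3967  0.2445 -0.6737  1.7085 -0.232   0.9796 -0.5489] [ 0.2433 -0.0379 -0.2304]
    0.291 0.0 [ 1.2649  0.1163 -0.9061  2.1762 -0.5398  0.4105 -0.5882]
    0.029 0.0 [ 0.9898  0.3014 -0.7615  2.2234 -0.3547  0.149  -0.7738]
    0.206 0.0 [ 1.0566  0.194  -0.7942  2.146  -0.3843  0.3259 -0.7779]
    0.39 0.0 [ 1.2812 -0.016  -0.6912  2.1143 -0.4712  0.5095 -0.8412]
    0.345 0.0 [ 1.115   0.1529 -0.6987  1.965  -0.0897  0.465  -1.2601]
    0.134 0.0 [ 1.0154  0.2493 -0.6228  2.0863  0.025   0.2541 -1.3506]
    0.377 0.0 [ 1.376   0.0548 -0.8568  2.0435 -0.3007  0.4968 -1.0244]
(array([ 117.9,   61.6, -218.7]), array([ 0.44, -0.24,  9.88]), 'ang 9.9')
(array([ 205. ,   65.1, -218.3]), array([ 0.44, -0.24,  9.88]), 'ang 9.9')
```

>>> send_rows:
  rows:
    - [[3, 4, -20, 0, 0, 1, 100], [15, 12, -50, 0.1, 0, 2.5, 100], [30, 22, -85, 0.2, 0, 4, 100], [50, 32, -120, 0.2, -0.1, 6, 100], [70, 42, -155, 0.3, -0.1, 8, 100], [90, 52, -190, 0.4, -0.2, 9.5, 100], [108, 60, -213, 0.4, -0.2, 10, 100], [116, 61.5, -218.5, 0.4, -0.2, 10, 100]]

```text
clock: 4.6
position: [0.5285, -0.1407, 0.2203]
ee_rot: [1.365, 0.853, -0.627]
force: [1.1, -0.2, 0.3]
width: 0.998
```

```bash
python3 r3.py; python3 - <<'E'
from h import *
for n in("side","top"):
    im,d=optics.get_image(n); im=im[:,:,::-1]
    x0,y0=(220,210) if n=="side" else (230,140)
    cv2.imwrite(f"pics/{n}2.png",cv2.resize(im[y0:y0+120,x0:x0+160],None,fx=5,fy=5,interpolation=cv2.INTER_CUBIC))
E
```

```text
4.6 [ 0.5285 -0.1407  0.2203] [ 1.266   0.1091 -0.9126  2.1862 -0.5598  0.4111 -0.5729] [ 1.1127 -0.1984  0.27  ]
    0.291 0.0 [ 1.2606  0.1155 -0.9014  2.1764 -0.5422  0.4109 -0.5861]
    0.029 0.0 [ 0.9885  0.301  -0.7599  2.2234 -0.3589  0.1492 -0.7697]
    0.206 0.0 [ 1.0535  0.1933 -0.7905  2.1462 -0.3877  0.3262 -0.7748]
    0.389 0.0 [ 1.2757 -0.0163 -0.6859  2.1146 -0.4712  0.5095 -0.8415]
    0.345 0.0 [ 1.1112  0.1523 -0.6943  1.9652 -0.0921  0.465  -1.258 ]
    0.134 0.0 [ 1.0131  0.2488 -0.62    2.0865  0.0212  0.254  -1.3471]
    0.377 0.0 [ 1.3701  0.0541 -0.8507  2.0438 -0.3023  0.4969 -1.0232]
(array([-0.1,  2.2,  7.8]), array([ 0.19, -0.38,  0.03]), 'ang 0.4')
(array([86.2, -9.3,  8.4]), array([ 0.19, -0.38,  0.03]), 'ang 0.4')
```

View pics/side2.png

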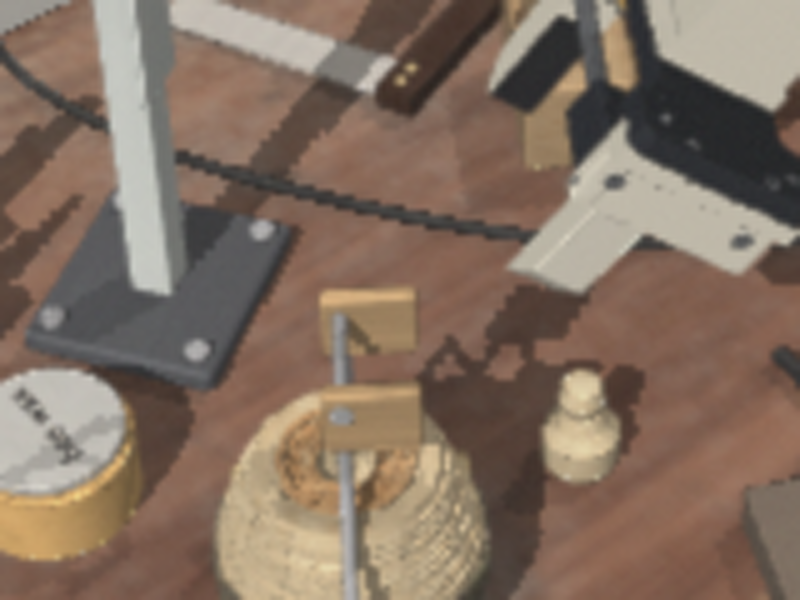

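View pics/top2.png

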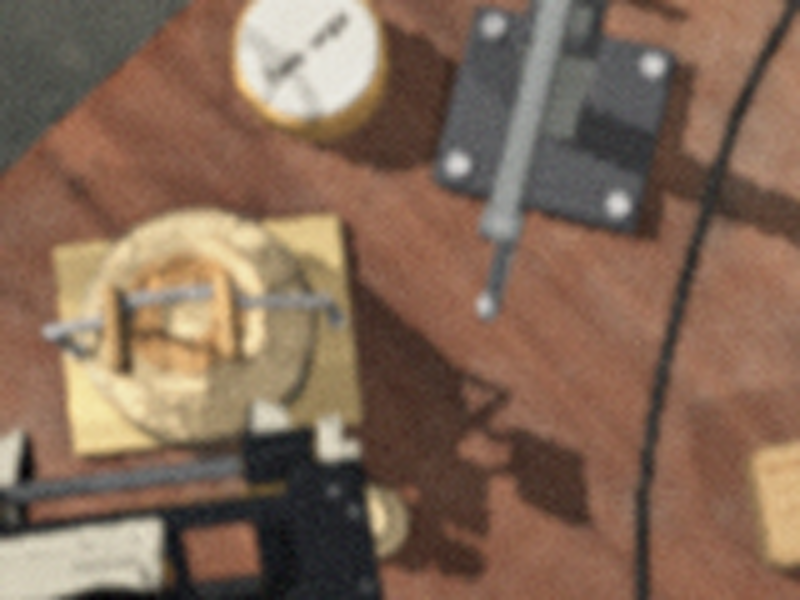

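```bash
python3 r3.py | sed -n '1p;9,10p'
```

```text
4.7 [ 0.5289 -0.1429  0.2207] [ 1.2669  0.1106 -0.9097  2.1836 -0.5591  0.4131 -0.5715] [-0.1635  1.0892 -0.7516]
(array([0.2, 1.9, 5.7]), array([ 0.11, -0.35,  0.01]), 'ang 0.4')
(array([86.6, -9.6,  6.2]), array([ 0.11, -0.35,  0.01]), 'ang 0.4')
```

>>> send_rows:
  rows:
    - [[0, 1, 4, 0.1, -0.3, 0, 100], [0, 1, 5, 0.1, -0.3, 0, 100], [10, 0, 5, 0.1, -0.3, 0, 100], [20, -1, 5, 0.1, -0.3, 0, 100], [30, -2, 5, 0.1, -0.3, 0, 100], [38, -3, 5, 0.1, -0.3, 0, 100], [40, -3, 5, 0.1, -0.3, 0, 100], [40, -3, 5, 0.1, -0.3, 0, 100]]

```text
clock: 5.5
position: [0.5506, -0.149, 0.1871]
ee_rot: [1.369, 0.842, -0.636]
force: [0.6, 0.0, 0.5]
width: 1.001
```

```bash
python3 r3.py | sed -n '1,3p;9,10p'; python3 - <<'E'
from h import *
for n in("side","top"):
    im,d=optics.get_image(n); im=im[:,:,::-1]
    x0,y0=(220,210) if n=="side" else (230,140)
    cv2.imwrite(f"pics/{n}3.png",cv2.resize(im[y0:y0+120,x0:x0+160],None,fx=5,fy=5,interpolation=cv2.INTER_CUBIC))
E
```

```text
5.5 [ 0.5506 -0.149   0.1871] [ 1.1378  0.2054 -0.8458  2.1989 -0.4487  0.2828 -0.6822] [0.5919 0.0292 0.5174]
    0.29 0.0 [ 1.2742  0.1181 -0.9165  2.1757 -0.5343  0.4096 -0.593 ]
    0.029 0.0 [ 0.9925  0.3022 -0.7649  2.2232 -0.3455  0.1487 -0.7826]
(array([-39.1,   4.4,  -3.6]), array([-0.3 ,  0.16, -0.1 ]), 'ang 0.4')
(array([47.3, -7.2, -3.8]), array([-0.3 ,  0.16, -0.1 ]), 'ang 0.4')
```

View pics/side3.png

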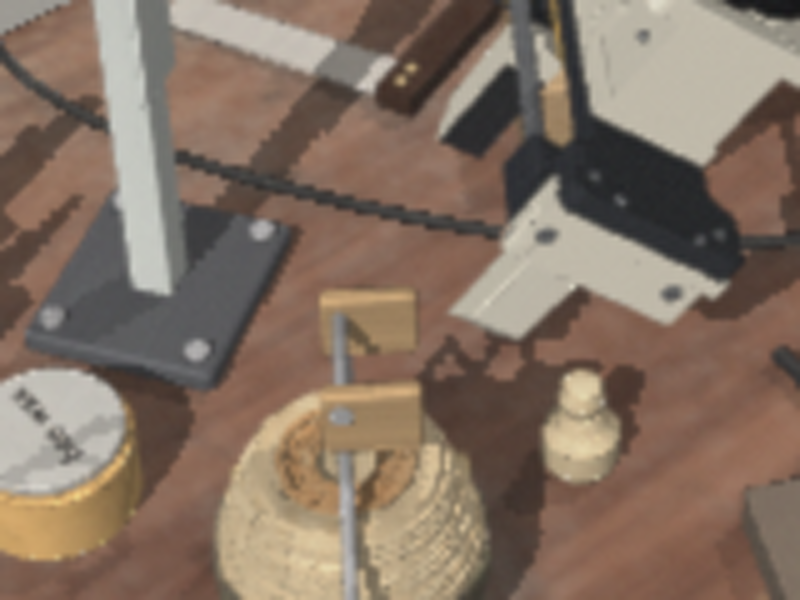

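View pics/top3.png

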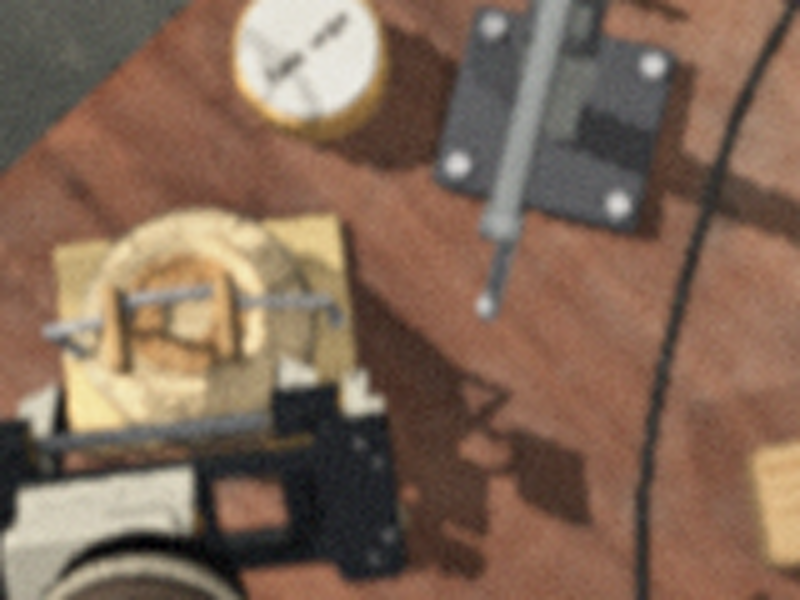

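>>> send_rows:
  rows:
    - [[8, -2, -2, -0.3, 0.2, 0, 100], [17, -4, -4, -0.3, 0.2, 0, 100], [26, -6, -4, -0.3, 0.2, 0, 100], [35, -7, -4, -0.3, 0.2, 0, 100], [43, -7, -4, -0.3, 0.2, 0, 100], [47, -7, -4, -0.3, 0.2, 0, 100], [47, -7, -4, -0.3, 0.2, 0, 100], [47, -7, -4, -0.3, 0.2, 0, 100]]

```text
clock: 6.4
position: [0.5711, -0.1417, 0.1447]
ee_rot: [1.366, 0.846, -0.631]
force: [0.0, 0.5, 0.7]
width: 0.999
```

```bash
python3 r3.py | sed -n '1,3p;9,10p'; python3 - <<'E'
from h import *
for n in("side","top"):
    im,d=optics.get_image(n); im=im[:,:,::-1]
    x0,y0=(220,210) if n=="side" else (230,140)
    cv2.imwrite(f"pics/{n}4.png",cv2.resize(im[y0:y0+120,x0:x0+160],None,fx=5,fy=5,interpolation=cv2.INTER_CUBIC))
E
```

```text
6.4 [ 0.5711 -0.1417  0.1447] [ 0.9827  0.2981 -0.7523  2.2252 -0.3961  0.1489 -0.7332] [0.0037 0.4921 0.7074]
    0.289 0.0 [ 1.2838  0.12   -0.9272  2.1752 -0.5284  0.4087 -0.5982]
    0.028 0.0 [ 0.9953  0.303  -0.7684  2.223  -0.336   0.1484 -0.7918]
(array([-86. ,  11.3,   0.4]), array([ 0.03, -0.04, -0.1 ]), 'ang 0.1')
(array([ 0.3, -0.4,  0.5]), array([ 0.03, -0.04, -0.1 ]), 'ang 0.1')
```

View pics/side4.png

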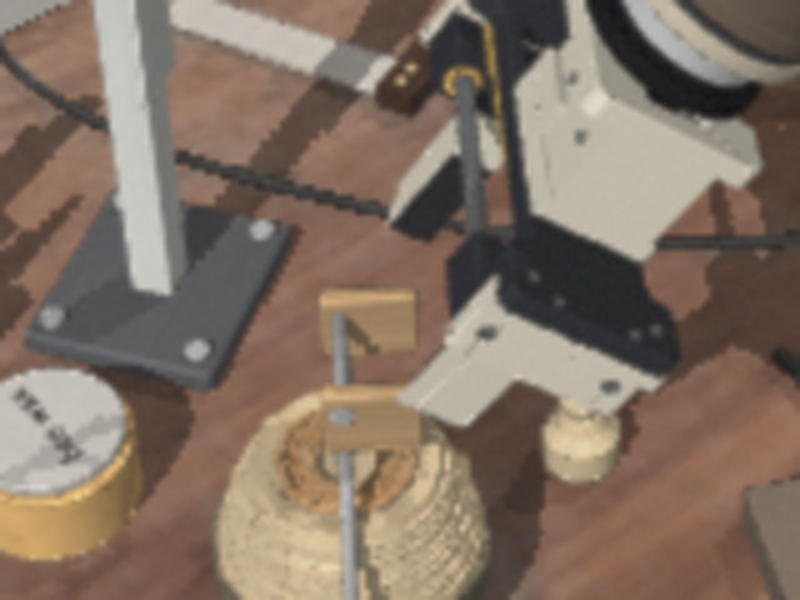

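View pics/top4.png

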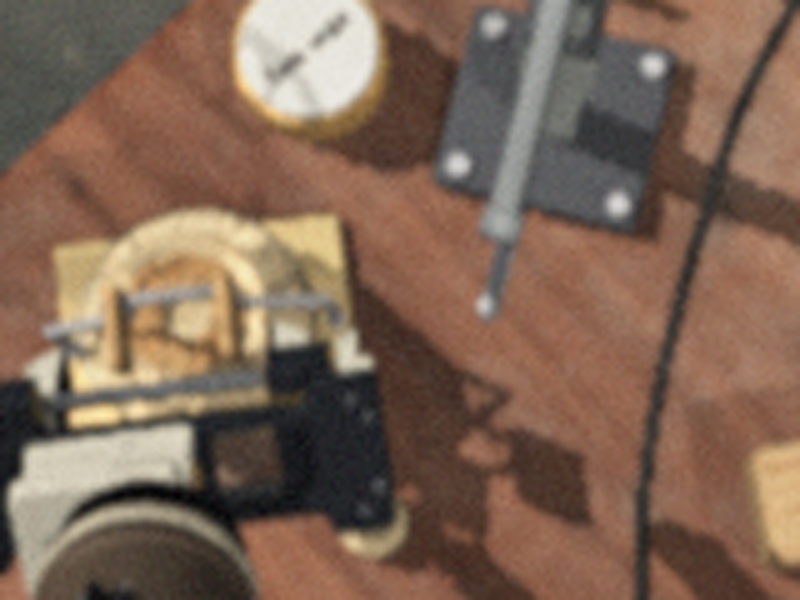

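```bash
python3 - <<'E'
from h import *
s=arm.observe();Rt=R.from_rotvec(s["ee_rot"]);p=s["position"]
for z in (-65,-46,46,65):
    for y in (-9.5,9.5):
        X=p+Rt.apply([0,y/1e3,z/1e3]); print(z,y,X,(proj("side",X)-[220,210])*5,(proj("top",X)-[230,140])*5)
Z=R.from_euler("z",YC,degrees=True)
for c in [(-.032,.03,.007),(.008,.03,.007),(.008,.03,-.027),(-.032,.03,-.027)]: print("cheek",(proj("side",BAR+Z.apply(c))-[220,210])*5)
E
```

```text
-65 -9.5 [ 0.5537 -0.0789  0.1395] [[384.5795 508.5128]] [[ 37.6778 347.7697]]
-65 9.5 [ 0.569  -0.0766  0.1504] [[343.1076 492.39  ]] [[ 29.9194 311.9353]]
-46 -9.5 [ 0.5565 -0.0977  0.1395] [[382.7989 470.2704]] [[ 78.16   342.8057]]
-46 9.5 [ 0.5719 -0.0954  0.1504] [[341.9496 454.0958]] [[ 70.7202 306.9323]]
46 -9.5 [ 0.5703 -0.1887  0.1395] [[374.8914 300.4403]] [[274.1756 318.7698]]
46 9.5 [ 0.5857 -0.1863  0.1504] [[336.8104 284.1474]] [[268.2785 282.7079]]
65 -9.5 [ 0.5732 -0.2075  0.1395] [[373.3918 268.2323]] [[314.6564 313.806 ]]
65 9.5 [ 0.5885 -0.2051  0.1504] [[335.8363 251.9375]] [[309.0778 277.7051]]
cheek [[420.5943 389.4949]]
cheek [[318.0934 395.1484]]
cheek [[322.2942 452.8081]]
cheek [[422.575 447.175]]
```

```bash
python3 - <<'E'
from h import *
s=arm.observe();Rt=R.from_rotvec(s["ee_rot"]);p=s["position"]
im,d=optics.get_image("side")
for v in range(385,440,6):
    row=[]
    for u in range(395,500,10):
        q=(220+u/5,210+v/5); r,c=int(round(q[1])),int(round(q[0]))
        X=Rt.inv().apply(bp("side",(c,r),d[r,c])-p)*1e3; row.append("%4d,%3d,%4d"%tuple(X))
    print(v,row)
print("far")
for v in range(190,250,6):
    row=[]
    for u in range(380,470,10):
        q=(220+u/5,210+v/5); r,c=int(round(q[1])),int(round(q[0]))
        X=Rt.inv().apply(bp("side",(c,r),d[r,c])-p)*1e3; row.append("%4d,%3d,%4d"%tuple(X))
    print(v,row)
E
```

```text
385 [' -26,  1, -26', ' -46, 11, -47', ' -54, 12, -54', ' -59, 10, -57', ' -66, 11, -62', ' -67,  7, -62', ' -69,  4, -62', ' -72,  2, -63', ' -74, -1, -63', ' -77, -3, -64', ' -77, -7, -62']
391 [' -25,  0, -28', ' -46, 10, -49', ' -53, 11, -55', ' -59, 11, -60', ' -64, 10, -63', ' -64,  5, -60', ' -68,  4, -63', ' -70,  0, -63', ' -73, -1, -64', ' -73, -6, -62', ' -76, -8, -63']
397 [' -23,  0, -29', ' -45, 10, -51', ' -54, 12, -58', ' -60, 12, -63', ' -61,  8, -62', ' -62,  4, -61', ' -66,  2, -64', ' -67,  0, -63', ' -66, -6, -60', ' -71, -6, -63', '  80,-133, 112']
403 [' -19, -3, -30', ' -23, -4, -32', ' -53, 12, -63', ' -54,  8, -62', ' -57,  5, -63', ' -57,  1, -61', ' -60, -1, -62', ' -62, -4, -62', ' -63, -8, -61', '  86,-130, 108', '  80,-132, 104']
409 [' -17, -4, -30', ' -20, -7, -31', ' -20,-11, -29', ' -47,  2, -56', ' -56,  4, -64', ' -56,  0, -62', ' -59, -1, -63', ' -60, -6, -62', ' -63, -7, -64', '  82,-128, 102', '  84,-135, 106']
415 [' -15, -5, -31', ' -16, -9, -30', ' -18,-13, -29', '  27,-51,  22', ' -41, -6, -50', ' -52, -2, -61', ' -55, -4, -62', ' -56, -8, 
[... 1754 characters left out ...]
 -52, -7,  47', '  84,-117, 226', '  81,-122, 226']
226 [' 114,-94, 237', '-619,423,-684', ' -41,  5,  47', ' -44,  2,  46', ' -45, -1,  46', ' -47, -5,  47', ' -50, -8,  46', '  87,-120, 227', '  84,-124, 226']
232 [' 108,-90, 226', ' 110,-98, 232', ' 105,-100, 229', ' -40,  0,  47', ' -45, -2,  44', ' -46, -6,  46', '  93,-117, 226', '  90,-121, 226', '  86,-125, 225']
238 [' 109,-90, 219', ' 110,-98, 225', ' 106,-101, 223', ' 102,-104, 221', '  98,-108, 219', '  96,-113, 221', '  93,-117, 219', '  89,-120, 218', '-119, 35, -46']
244 [' 112,-93, 220', ' 109,-97, 220', ' 103,-98, 215', ' 102,-104, 217', '  99,-109, 217', '  94,-111, 214', '  93,-117, 216', '  90,-121, 216', '-121, 37, -51']
```

The depth reading puts the open fingertips about 40 mm behind the TCP (near tip around (433,411) in the side crop, far pad around (420,230)). The tips may swing forward as the jaws close, so I'll close partly without touching and measure again.

>>> send_rows:
  rows:
    - [[0, 0, 0, 0, 0, 0, 90], [0, 0, 0, 0, 0, 0, 80], [0, 0, 0, 0, 0, 0, 76], [0, 0, 0, 0, 0, 0, 76], [0, 0, 0, 0, 0, 0, 76], [0, 0, 0, 0, 0, 0, 76], [0, 0, 0, 0, 0, 0, 76], [0, 0, 0, 0, 0, 0, 76]]

```text
clock: 7.35
position: [0.5711, -0.142, 0.1447]
ee_rot: [1.366, 0.846, -0.631]
force: [0.6, 0.2, -0.1]
width: 0.761
```

```bash
cat > tips.py <<'E'
from h import *
s=arm.observe();Rt=R.from_rotvec(s["ee_rot"]);p=s["position"]
im,d=optics.get_image("side")
v,u=np.mgrid[0:400,0:640]; K=C["side"]["camera_matrix"]
X=np.stack([(u-K[0,2])/K[0,0]*d,-(v-K[1,2])/K[1,1]*d,-d],-1).reshape(-1,3)
X=R.from_rotvec(C["side"]["orientation"]).apply(X)+C["side"]["position"]
L=Rt.inv().apply(X-p)*1e3
w=s["width"]*46; print("half",w)
for name,lo,hi in (("near outer",-w-21,-w-10),("far pad",w-4,w+4)):
    m=(L[:,2]>lo)&(L[:,2]<hi)&(abs(L[:,1])<12)&(L[:,0]>-90)&(L[:,0]<40)&(d.ravel()>0)
    print(name,m.sum(),"x pct",np.percentile(L[m,0],[50,80,90,95,98]) if m.any() else "", "z",np.median(L[m,2]) if m.any() else "","y",np.percentile(L[m,1],[5,95]) if m.any() else "")
import sys
n=sys.argv[1]; im=im[:,:,::-1]
cv2.imwrite(f"pics/{n}.png",cv2.resize(im[210:330,220:380],None,fx=5,fy=5,interpolation=cv2.INTER_CUBIC))
E
python3 tips.py s5
```

```text
half 34.99410753262648
near outer 110 x pct [-64.0243 -56.8282 -53.5578 -52.4306 -51.2437] z -51.57183548752949 y [-8.5378 11.3811]
far pad 154 x pct [-60.8141 -48.6352 -45.0832 -41.8141 -41.0254] z 35.39881560070277 y [-6.1226 11.3776]
```

View pics/s5.png

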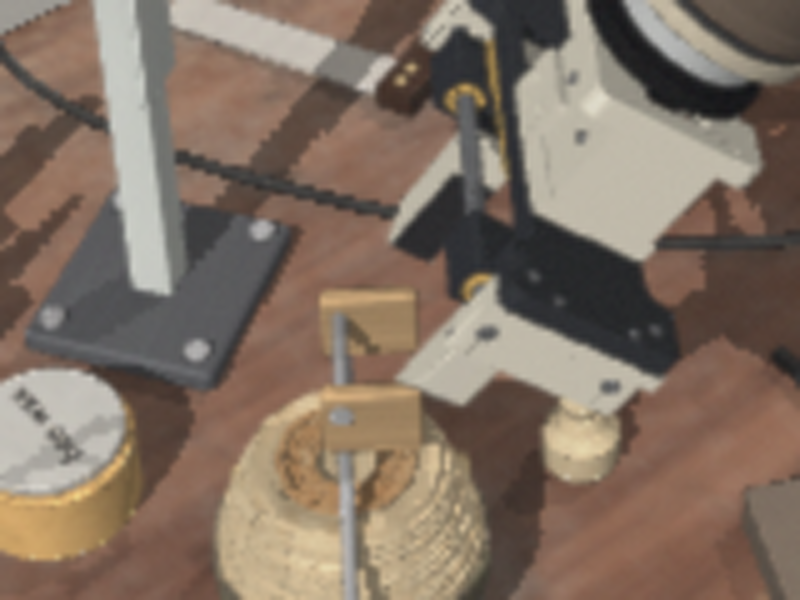

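```bash
python3 - <<'E'
from h import *
s=arm.observe();Rt=R.from_rotvec(s["ee_rot"]);p=s["position"]
im,d=optics.get_image("side")
def L(u,v):
    r,c=int(round(210+v/5)),int(round(220+u/5)); return (Rt.inv().apply(bp("side",(c,r),d[r,c])-p)*1e3).astype(int)
for n,u,v in [("rod",470,150),("rod2",466,120),("block far",455,60),("block near",465,250),("bar",505,100),("bar2",520,200),("bar near top",570,270),("bar lower",640,300),("white near",520,350),("white low",620,390),("palm white",560,150),("palm low",650,240),("pad far",430,215),("pad far up",455,190),("white finger near mid",440,370),("near up",480,330)]:
    print(n,L(u,v))
s=np.load("side0.npz");
# at start pose
st=dict(p=np.array([.27035,-.56288,.18653]),r=R.from_rotvec([0.87417468,1.38978021,-0.87294576]))
d0=s["d"];v,u=np.mgrid[0:400,0:640];K=C["side"]["camera_matrix"]
X=np.stack([(u-K[0,2])/K[0,0]*d0,-(v-K[1,2])/K[1,1]*d0,-d0],-1).reshape(-1,3)
X=R.from_rotvec(C["side"]["orientation"]).apply(X)+C["side"]["position"]
Q=st["r"].inv().apply(X-st["p"])*1e3
m=(abs(Q[:,1])<20)&(abs(Q[:,2])<75)&(Q[:,0]<60)&(Q[:,0]>-120)&(d0.ravel()>0)
h=np.histogram(Q[m,0],bins=np.arange(-120,61,10)); print(h)
E
```

```text
rod [-122   29    3]
rod2 [-121   29   21]
block far [-128   37   45]
block near [-122   35  -53]
bar [-143   26   13]
bar2 [-144   26  -42]
bar near top [-148   10  -72]
bar lower [-147  -21  -70]
white near [-116   10  -84]
white low [-120  -30  -88]
palm white [-163   20  -30]
palm low [-157  -21  -48]
pad far [-63   5  33]
pad far up [-79   4  33]
white finger near mid [-64   7 -51]
near up [-119   29  -86]
(array([18, 14, 28, 66, 76, 75, 65, 32,  3,  0,  0,  0,  0,  0,  0,  0,  0,
        0]), array([-120, -110, -100,  -90,  -80,  -70,  -60,  -50,  -40,  -30,  -20,
        -10,    0,   10,   20,   30,   40,   50,   60]))
```

```bash
cat > /tmp/e2.py <<'E'
from plan import *; import fast
flip=-1
for ret in (-.025,):
 for lean in (26,29,32,35,38,42,46,50):
  for n,bar,yaw,back in (("grasp",BAR,YC,0),("pre",BAR,YC,.06),("up",BAR+[0,0,.06],YC,0),("low",SEAT+[0,0,-.02],YH,0),("throat",SEAT+[0,0,.062],YH,0),("ret",SEAT+[0,0,-.013],YH,.1)):
    p,Rt=tgt(bar,yaw,lean,flip,back,ret)
    S=fast.solve_scan(p,Rt.as_matrix(),800); m=fast.margin(S); o=[];
    for lo,hi in ((-1.32,-.3),(-.3,1),(1,2.2),(2.2,3.4),(3.4,4.46)):
            k=(S[:,4]>=lo)&(S[:,4]<hi)
            o.append("%.2f"%m[k].max() if k.any() else " -- ")
    print(ret,lean,"%-7s"%n,o,S[m.argmax()] if len(S) else "")
E
timeout 570 python3 /tmp/e2.py
```

```text
-0.025 26 grasp   ['0.34', '0.28', '0.00', ' -- ', ' -- '] [-0.1945  0.3218  0.5794  2.18   -0.9828  0.4566 -0.2449]
-0.025 26 pre     ['0.40', '0.33', ' -- ', ' -- ', ' -- '] [-0.2577  0.1867  0.6455  2.1686 -0.701   0.5198 -0.5002]
-0.025 26 up      ['0.45', '0.36', ' -- ', ' -- ', ' -- '] [-0.3906  0.2398  0.8002  2.1212 -0.7686  0.5738 -0.4606]
-0.025 26 low     ['0.45', '0.40', ' -- ', ' -- ', ' -- '] [-0.1926  0.3581  0.8319  2.032  -0.8295  0.5678 -0.5821]
-0.025 26 throat  ['0.55', '0.53', ' -- ', ' -- ', ' -- '] [-0.175   0.2214  0.7562  1.9191 -0.4789  0.6747 -0.9252]
-0.025 26 ret     ['0.55', '0.54', ' -- ', ' -- ', ' -- '] [-0.2172  0.1098  0.7701  1.982  -0.3508  0.6742 -1.0167]
-0.025 29 grasp   ['0.25', '0.23', '0.07', ' -- ', ' -- '] [-0.0142  0.2954  0.3652  2.2089 -1.0622  0.3707 -0.1539]
-0.025 29 pre     ['0.35', '0.26', ' -- ', ' -- ', ' -- '] [-0.2392  0.1734  0.6424  2.2156 -0.841   0.4749 -0.3469]
-0.025 29 up      ['0.41', '0.29', ' -- ', ' -- ', ' -- '] [-0.3738  0.2247  0.7907  2.1624 -0.8837  0.5295 -0.3374]
-0.025 29 low     ['0.37', '0.33', ' -- ', ' --
[... 3751 characters left out ...]
0.025 50 grasp   [' -- ', ' -- ', ' -- ', '0.19', '0.18'] [ 1.2406  0.6139 -1.0753  2.382   2.9494  0.3534  2.4042]
-0.025 50 pre     [' -- ', ' -- ', ' -- ', '0.12', '0.15'] [ 1.3623  0.4227 -1.0493  2.4212  3.5987  0.2682  1.7301]
-0.025 50 up      [' -- ', ' -- ', ' -- ', '0.06', '0.22'] [ 0.9265  0.2847 -0.5991  2.3511  4.0323  0.339   1.1629]
-0.025 50 low     [' -- ', ' -- ', ' -- ', '0.19', '0.25'] [ 0.6063  0.2938 -0.1058  2.3198  3.7306  0.3749  1.2314]
-0.025 50 throat  [' -- ', ' -- ', ' -- ', ' -- ', '0.08'] [ 0.7566  0.1518 -0.2642  2.2165  4.3774  0.203   0.5584]
-0.025 50 ret     [' -- ', ' -- ', ' -- ', ' -- ', '0.14'] [ 1.2453  0.0972 -0.6737  2.3366  4.3245  0.2552  0.6864]
```

```bash
cat > r4.py <<'E'
import sys; sys.argv=["x","32"]
import route; from route import *
RET=-.027
T=lambda bar,yaw,back=0,lean=32:tgt(bar,yaw,lean,-1,back,RET)
W=dict(pre=T(BAR,YC,.03),grasp=T(BAR,YC),up=T(BAR+[0,0,.06],YC),up2=T(BAR+[0,0,.12],YC),front=T(f,YH),throat=T(SEAT+[0,0,.062],YH),low=T(SEAT+[0,0,-.02],YH,0,34),end=T(SEAT+[0,0,-.013],YH,0),ret=T(SEAT+[0,0,-.013],YH,.1))
def show(names,q0):
    L=run(q0,[W[n] for n in names])
    for n,l in zip(names,L): print("   %-7s"%n,np.round(l[0],3),np.round(l[1],4),l[2])
if __name__=="__main__":
    s=arm.observe();q0=s["joints"];print(s["clock"],s["position"],q0,s["force"])
    show(["grasp","up","up2","front","throat","low","end","ret"],q0)
    for n in ("pre","grasp"): print(n,W[n][0],delta(*W[n]))
E
python3 r4.py
```

```text
7.45 [ 0.5711 -0.1419  0.1447] [ 0.983   0.2981 -0.7523  2.2254 -0.396   0.1487 -0.7334] [-0.1516 -0.2974  0.3099]
   grasp   0.023 0.0 [ 0.7389  0.3451 -0.5359  2.1913 -0.3347  0.143  -0.8262]
   up      0.19 0.0 [ 0.7429  0.2376 -0.516   2.1256 -0.3385  0.3096 -0.8542]
   up2     0.351 0.0 [ 0.748   0.1509 -0.4975  2.0453 -0.3314  0.4709 -0.8881]
   front   0.348 0.0 [ 0.8721  0.053  -0.3622  2.1084 -0.3185  0.4675 -1.0174]
   throat  0.349 0.0 [ 0.7495  0.1935 -0.336   1.9473 -0.1252  0.4687 -1.2471]
   low     0.087 0.0 [ 0.7653  0.2943 -0.363   2.0815 -0.142   0.2068 -1.2025]
   end     0.161 0.0 [ 0.7237  0.284  -0.32    2.0466 -0.1207  0.281  -1.2331]
   ret     0.366 0.0 [ 0.8501  0.1036 -0.3849  2.0279 -0.22    0.4865 -1.1355]
pre [ 0.5755 -0.1415  0.1364] (array([ 9.3, -1.1,  0.3]), array([ 0.01, -0.02, -3.1 ]), 'ang 3.1')
grasp [ 0.5912 -0.1391  0.111 ] (array([39.3, -2.7,  0.3]), array([ 0.01, -0.02, -3.1 ]), 'ang 3.1')
```

```bash
sed -i 's/lean=32:/lean=31:/; s/YH,0,34/YH,0,33/' r4.py; python3 r4.py
```

```text
7.45 [ 0.5711 -0.1419  0.1447] [ 0.983   0.2981 -0.7523  2.2254 -0.396   0.1487 -0.7334] [-0.1516 -0.2974  0.3099]
   grasp   0.049 0.0 [ 0.6997  0.3383 -0.4949  2.1806 -0.3197  0.1695 -0.8495]
   up      0.214 0.0 [ 0.7001  0.2338 -0.4733  2.1146 -0.3202  0.3341 -0.8786]
   up2     0.373 0.0 [ 0.703   0.15   -0.455   2.034  -0.3112  0.4935 -0.9127]
   front   0.371 0.0 [ 0.8246  0.0545 -0.3191  2.0968 -0.2925  0.4905 -1.0465]
   throat  0.375 0.0 [ 0.7143  0.195  -0.2997  1.9342 -0.1232  0.4952 -1.2521]
   low     0.115 0.0 [ 0.7341  0.2925 -0.3294  2.0689 -0.146   0.2352 -1.2032]
   end     0.189 0.0 [ 0.6947  0.2838 -0.289   2.0337 -0.1226  0.3088 -1.2352]
   ret     0.394 0.0 [ 0.7984  0.1059 -0.3359  2.0121 -0.2046  0.5138 -1.1548]
pre [ 0.5753 -0.1416  0.1363] (array([ 9.3, -1.4,  0.3]), array([ 0.01, -0.02, -4.1 ]), 'ang 4.1')
grasp [ 0.5906 -0.1393  0.1106] (array([39.2, -3.5,  0.3]), array([ 0.01, -0.02, -4.1 ]), 'ang 4.1')
```

>>> send_rows:
  rows:
    - [[0, 0, 0, 0, 0, -1, 100], [3, 0, 0, 0, 0, -2, 100], [8, -1, 0, 0, 0, -3, 100], [16, -2, 0, 0, 0, -4, 100], [25, -3, 0, 0, 0, -4, 100], [34, -3.5, 0, 0, 0, -4, 100], [39, -3.5, 0, 0, 0, -4, 100], [39, -3.5, 0, 0, 0, -4, 100]]

```text
clock: 8.25
position: [0.5901, -0.1386, 0.1097]
ee_rot: [1.341, 0.898, -0.685]
force: [0.4, -0.5, 0.6]
width: 1.0
```

```bash
python3 r4.py; python3 tips.py s6; python3 - <<'E'
from h import *
im,d=optics.get_image("top")
cv2.imwrite("pics/t6.png",cv2.resize(im[140:260,230:390,::-1],None,fx=5,fy=5,interpolation=cv2.INTER_CUBIC))
E
```

```text
8.25 [ 0.5901 -0.1386  0.1097] [ 0.7119  0.3418 -0.5099  2.1823 -0.2991  0.1653 -0.8686] [ 0.3882 -0.4836  0.555 ]
   grasp   0.049 0.0 [ 0.7075  0.3399 -0.5046  2.18   -0.2974  0.1688 -0.8709]
   up      0.213 0.0 [ 0.7162  0.2364 -0.4925  2.1134 -0.3031  0.333  -0.8945]
   up2     0.373 0.0 [ 0.7243  0.1527 -0.4791  2.0325 -0.3006  0.4926 -0.9221]
   front   0.37 0.0 [ 0.8485  0.0564 -0.3439  2.0952 -0.288   0.4902 -1.0502]
   throat  0.375 0.0 [ 0.7333  0.1972 -0.3221  1.9328 -0.1114  0.4952 -1.2626]
   low     0.115 0.0 [ 0.7462  0.2942 -0.3442  2.0679 -0.1245  0.2351 -1.2234]
   end     0.189 0.0 [ 0.7091  0.2856 -0.3067  2.0325 -0.1034  0.3088 -1.2531]
   ret     0.393 0.0 [ 0.8229  0.1082 -0.3626  2.0104 -0.1964  0.5135 -1.162 ]
pre [ 0.5753 -0.1416  0.1363] (array([-30.5,   0.8,   0.6]), array([-0.01, -0.08, -0.05]), 'ang 0.1')
grasp [ 0.5906 -0.1393  0.1106] (array([-0.5,  0.7,  0.7]), array([-0.01, -0.08, -0.05]), 'ang 0.1')
half 45.98487640616704
near outer 136 x pct [-67.9178 -58.4791 -55.6119 -53.2605 -52.1343] z -62.755283694137475 y [-8.847  11.5383]
far pad 107 x pct [-61.4342 -50.5483 -47.5027 -44.1819 -41.7942] z 46.818096407284635 y [-7.1136 11.1337]
```

View pics/s6.png

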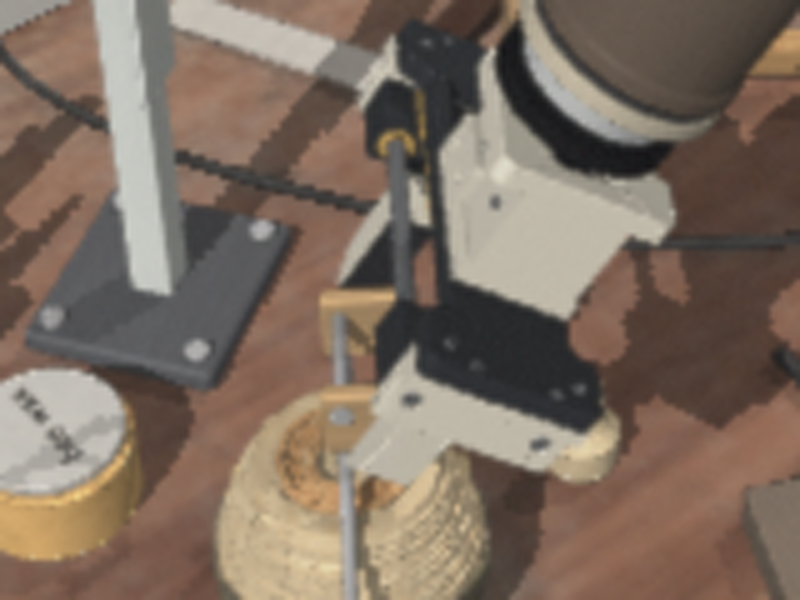

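View pics/t6.png

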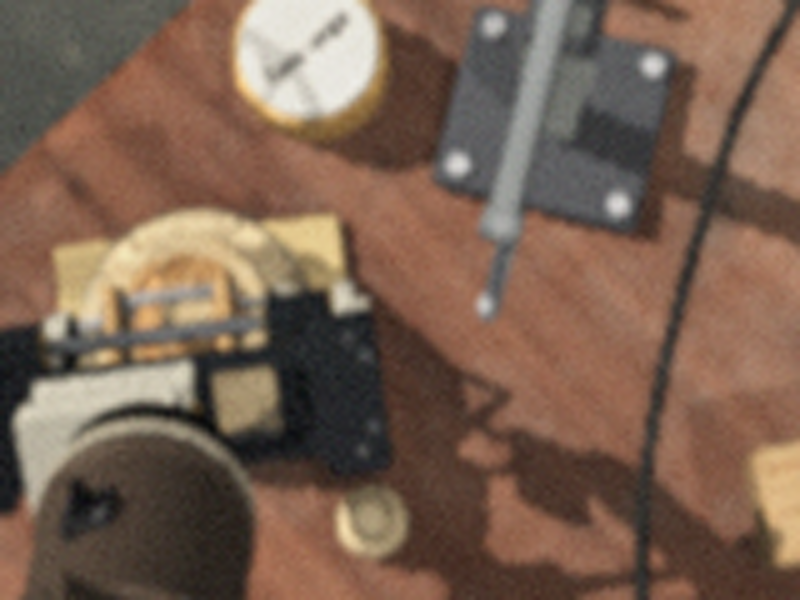

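>>> send_rows:
  rows:
    - [[0, 0, 0, 0, 0, 0, 80], [0, 0, 0, 0, 0, 0, 70], [0, 0, 0, 0, 0, 0, 60], [0, 0, 0, 0, 0, 0, 50], [0, 0, 0, 0, 0, 0, 40], [0, 0, 0, 0, 0, 0, 40], [0, 0, 0, 0, 0, 0, 40], [0, 0, 0, 0, 0, 0, 40]]
  grip_force: 55

```text
clock: 9.15
position: [0.5904, -0.1388, 0.1108]
ee_rot: [1.341, 0.896, -0.685]
force: [-2.0, 1.2, 3.5]
width: 0.651
```

```bash
python3 - <<'E'
from r4 import *
s=arm.observe();print(s["clock"],s["position"],s["width"]*92,s["force"])
for n in ("up","up2","front"): print(n,delta(*W[n]))
im,d=optics.get_image("top")
cv2.imwrite("pics/t7.png",cv2.resize(im[140:260,230:390,::-1],None,fx=5,fy=5,interpolation=cv2.INTER_CUBIC))
im,d=optics.get_image("side")
cv2.imwrite("pics/s7.png",cv2.resize(im[210:330,220:380,::-1],None,fx=5,fy=5,interpolation=cv2.INTER_CUBIC))
E
```

```text
9.15 [ 0.5904 -0.1388  0.1108] 59.9373427343314 [-1.9675  1.2489  3.5294]
up (array([-51.1,  31. ,   0.4]), array([ 0.03, -0.03, -0.1 ]), 'ang 0.1')
up2 (array([-102.5,   61.9,    0.4]), array([ 0.03, -0.03, -0.1 ]), 'ang 0.1')
front (array([-166.7,  -19.3,  122.9]), array([ 17.67, -10.65,  -0.1 ]), 'ang 20.6')
```

View pics/s7.png

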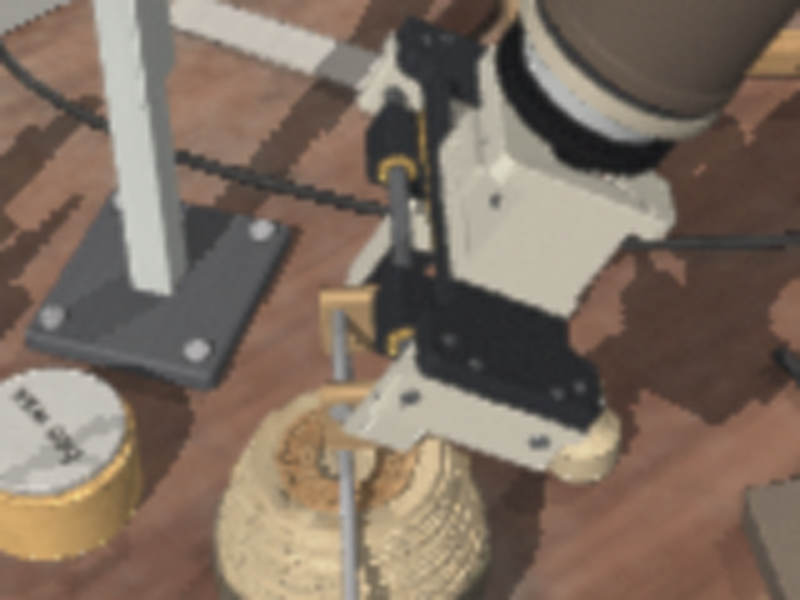

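View pics/t7.png

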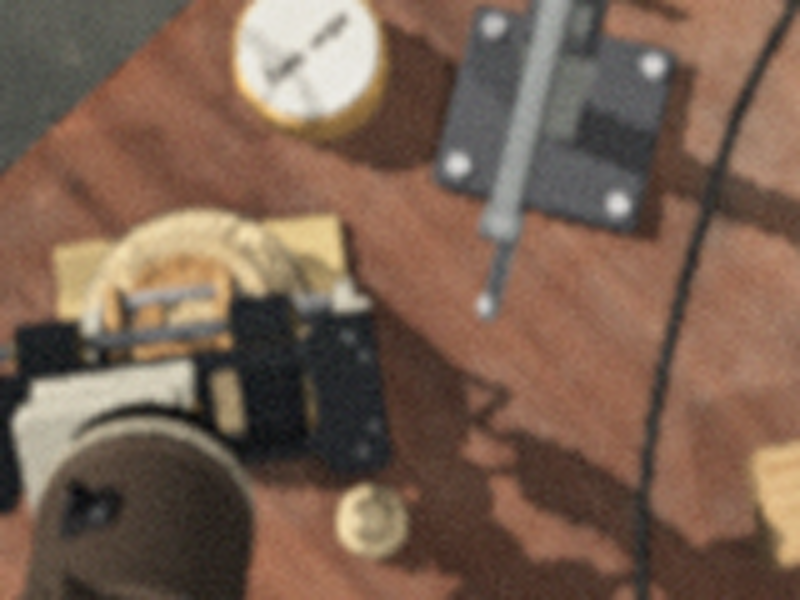

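>>> send_rows:
  rows:
    - [[-4, 2.5, 0, 0, 0, 0, 40], [-13, 8, 0, 0, 0, 0, 40], [-26, 15.5, 0, 0, 0, 0, 40], [-41, 25, 0, 0, 0, 0, 40], [-56, 34, 0, 0, 0, 0, 40], [-72, 43, 0, 0, 0, 0, 40], [-86, 52, 0, 0, 0, 0, 40], [-94, 57, 0, 0, 0, 0, 40]]

```text
clock: 10.05
position: [0.5911, -0.1392, 0.2228]
ee_rot: [1.34, 0.894, -0.684]
force: [0.7, -0.2, -2.9]
width: 0.648
```

```bash
cat > look.py <<'E'
from h import *
import sys
tag=sys.argv[1]
s=arm.observe();print(s["clock"],s["position"],"w",s["width"]*92,"F",s["force"],"q",s["joints"])
sx,sy,tx,ty=(int(a) for a in sys.argv[2:6]) if len(sys.argv)>5 else (220,140,230,120)
for n,x,y in (("side",sx,sy),("top",tx,ty)):
    im,d=optics.get_image(n); np.savez(f"{n}_{tag}.npz",im=im,d=d)
    cv2.imwrite(f"pics/{n}_{tag}.png",cv2.resize(im[y:y+150,x:x+200,::-1],None,fx=4,fy=4,interpolation=cv2.INTER_CUBIC))
E
python3 look.py a8; python3 -c "
from r4 import *
s=arm.observe();q=s['joints'];show(['front','throat','low','end','ret'],q)
print(delta(*W['front']))"
```

```text
10.05 [ 0.5911 -0.1392  0.2228] w 59.62000736548085 F [ 0.698  -0.2172 -2.9332] q [ 0.729   0.1627 -0.4875  2.0462 -0.3025  0.4666 -0.9165]
   front   0.37 0.0 [ 0.8532  0.0568 -0.3488  2.0949 -0.2871  0.4902 -1.0509]
   throat  0.375 0.0 [ 0.737   0.1976 -0.3264  1.9325 -0.109   0.4951 -1.2647]
   low     0.115 0.0 [ 0.7485  0.2945 -0.3471  2.0678 -0.1203  0.2351 -1.2274]
   end     0.189 0.0 [ 0.7119  0.286  -0.3102  2.0323 -0.0996  0.3088 -1.2566]
   ret     0.393 0.0 [ 0.8276  0.1087 -0.3679  2.0101 -0.1947  0.5134 -1.1634]
(array([-71.5, -77.6, 122.3]), array([ 17.69, -10.57,  -0.24]), 'ang 20.6')
```

View pics/side_a8.png

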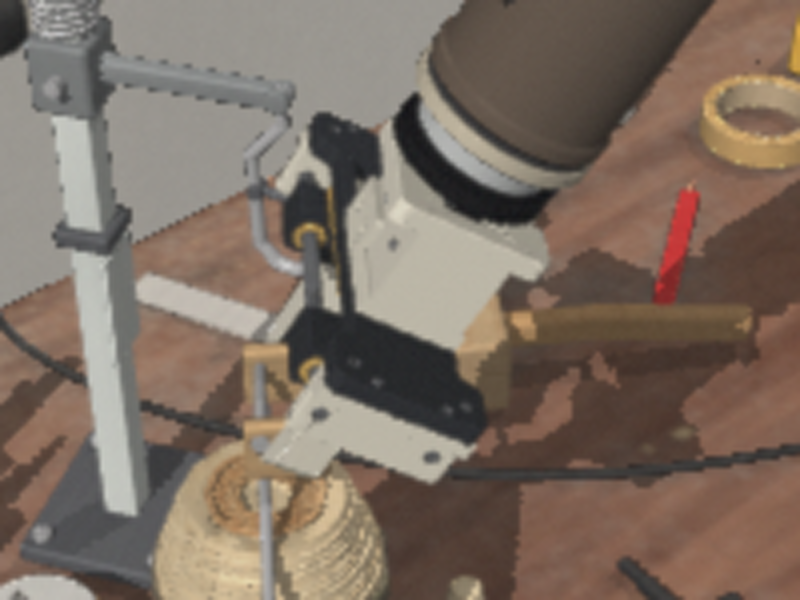

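View pics/top_a8.png

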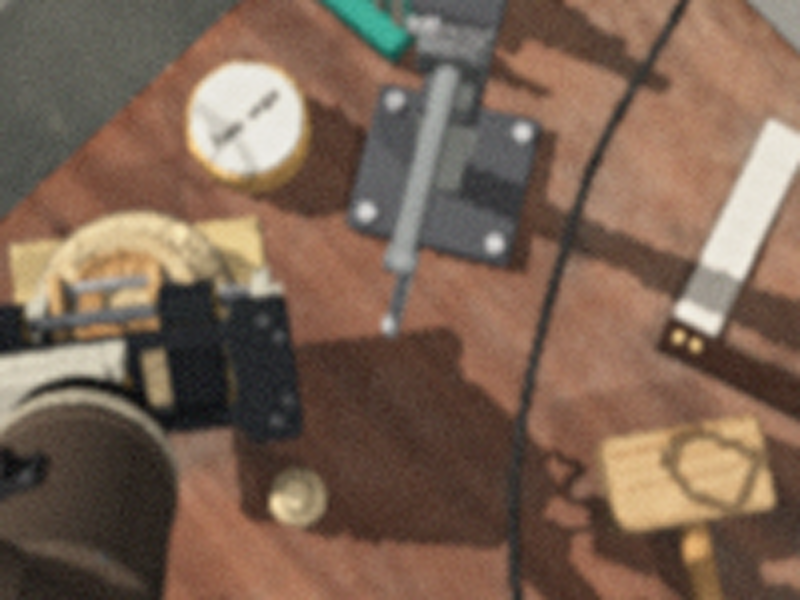

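```bash
cat > r5.py <<'E'
from r4 import *
W["b1"]=T(np.array([.49,-.155,.285]),YC); W["b2"]=T(np.array([.462,-.20,.29]),-2)
W["f13"]=T(SEAT+ZH.apply([-.13,0,.060]),YH)
for k in (90,60,40,20,0): W[f"f{k}"]=T(SEAT+ZH.apply([-k/1e3,0,.060]),YH)
W["down"]=T(SEAT+[0,0,.045],YH)
if __name__=="__main__":
    s=arm.observe();q=s["joints"];print(s["clock"],s["position"],s["force"])
    show(["b1","b2","f13","f60","f0","low","end","ret"],q)
    for n in ("b1","b2","f13"): print(n,W[n][0],delta(*W[n]))
E
python3 r5.py
```

```text
10.15 [ 0.5914 -0.1393  0.2225] [ 0.1632 -0.2012 -2.2408]
   b1      0.411 0.0 [ 0.9241  0.0166 -0.5095  2.1591 -0.5275  0.5632 -0.6118]
   b2      0.381 0.0 [ 0.9665 -0.0322 -0.4703  2.1886 -0.4898  0.5398 -0.7461]
   f13     0.381 0.0 [ 1.0036  0.0002 -0.4421  2.157  -0.3785  0.5012 -0.93  ]
   f60     0.359 0.0 [ 0.9154  0.1175 -0.4569  2.0394 -0.1828  0.4793 -1.165 ]
   f0      0.371 0.0 [ 0.8167  0.21   -0.4214  1.9294 -0.055   0.4907 -1.312 ]
   low     0.116 0.0 [ 0.799   0.3023 -0.4093  2.0638 -0.0277  0.2357 -1.3144]
   end     0.19 0.0 [ 0.7726  0.2947 -0.385   2.0276 -0.0159  0.3099 -1.334 ]
   ret     0.392 0.0 [ 0.9323  0.12   -0.4829  2.003  -0.1558  0.5123 -1.1973]
b1 [ 0.5016 -0.1533  0.2356] (array([-58.3, -71. ,   0.4]), array([ 0.06,  0.07, -0.22]), 'ang 0.2')
b2 [ 0.4737 -0.2004  0.2406] (array([-80.5, -98. ,  42.8]), array([ 9.13, -5.41, -0.23]), 'ang 10.6')
f13 [ 0.4683 -0.2674  0.2416] (array([ -89.2, -110.7,  108.3]), array([ 17.69, -10.57,  -0.24]), 'ang 20.6')
```

>>> send_rows:
  rows:
    - [[-5, -6, 0, 0, 0, 0, 40], [-15, -18, 0, 0, 0, 0, 40], [-28, -34, 0, 0, 0, 0, 40], [-42, -51, 1, 0, 0, 0, 40], [-56, -68, 5, 1, -0.5, 0, 40], [-67, -82, 16, 3.5, -2, -0.1, 40], [-76, -92, 30, 6.5, -4, -0.2, 40], [-81, -98, 43, 9, -5.5, -0.2, 40]]

```text
clock: 10.95
position: [0.471, -0.2015, 0.2389]
ee_rot: [1.435, 0.778, -0.834]
force: [0.1, 0.0, -2.0]
width: 0.647
```

```bash
python3 r5.py
```

```text
10.95 [ 0.471  -0.2015  0.2389] [ 0.0811  0.0294 -2.0285]
   b1      0.41 0.0 [ 0.9133  0.0158 -0.4988  2.1597 -0.5283  0.5632 -0.6114]
   b2      0.381 0.0 [ 0.9555 -0.0328 -0.46    2.1893 -0.4893  0.5396 -0.747 ]
   f13     0.381 0.0 [ 0.9931 -0.0005 -0.4317  2.1576 -0.3789  0.5012 -0.93  ]
   f60     0.359 0.0 [ 0.9066  0.1165 -0.4471  2.04   -0.1864  0.4794 -1.1618]
   f0      0.371 0.0 [ 0.8094  0.209  -0.4127  1.93   -0.0601  0.4906 -1.3075]
   low     0.116 0.0 [ 0.7944  0.3015 -0.4036  2.0642 -0.0362  0.2356 -1.3064]
   end     0.19 0.0 [ 0.7671  0.2938 -0.3782  2.028  -0.0236  0.3098 -1.3268]
   ret     0.392 0.0 [ 0.9228  0.1189 -0.4723  2.0036 -0.1597  0.5124 -1.194 ]
b1 [ 0.5016 -0.1533  0.2356] (array([ 17.5,  22.9, -49.4]), array([-9.26,  5.63,  0.16]), 'ang 10.8')
b2 [ 0.4737 -0.2004  0.2406] (array([-0.1,  3.1, -1.2]), array([-0.17,  0.18,  0.15]), 'ang 0.3')
f13 [ 0.4683 -0.2674  0.2416] (array([-2.3,  1.2, 66. ]), array([ 8.41, -4.96,  0.15]), 'ang 9.8')
```

>>> send_rows:
  rows:
    - [[0, 0, 8, 1, -0.6, 0, 40], [-1, 0, 20, 2.5, -1.5, 0, 40], [-1, 0, 34, 4.3, -2.5, 0.1, 40], [-2, 1, 48, 6.2, -3.7, 0.1, 40], [-2, 1, 60, 7.8, -4.6, 0.1, 40], [-2, 1, 66, 8.4, -5, 0.1, 40], [-2, 1, 66, 8.4, -5, 0.1, 40], [-2, 1, 66, 8.4, -5, 0.1, 40]]

```text
clock: 11.75
position: [0.4704, -0.2658, 0.2414]
ee_rot: [1.516, 0.665, -0.957]
force: [0.4, -0.3, -2.3]
width: 0.647
```

```bash
python3 look.py a9 230 110 240 130; python3 r5.py | sed -n '1p;$p'
```

```text
11.75 [ 0.4704 -0.2658  0.2414] w 59.55841446206468 F [ 0.3717 -0.3    -2.3141] q [ 0.9936  0.0025 -0.4373  2.1554 -0.3774  0.501  -0.9298]
11.85 [ 0.4704 -0.2657  0.2415] [-0.9259  0.5499 -3.1445]
f13 [ 0.4683 -0.2674  0.2416] (array([-0.9, -1.5,  2. ]), array([ 0.31, -0.16,  0.01]), 'ang 0.4')
```

View pics/side_a9.png

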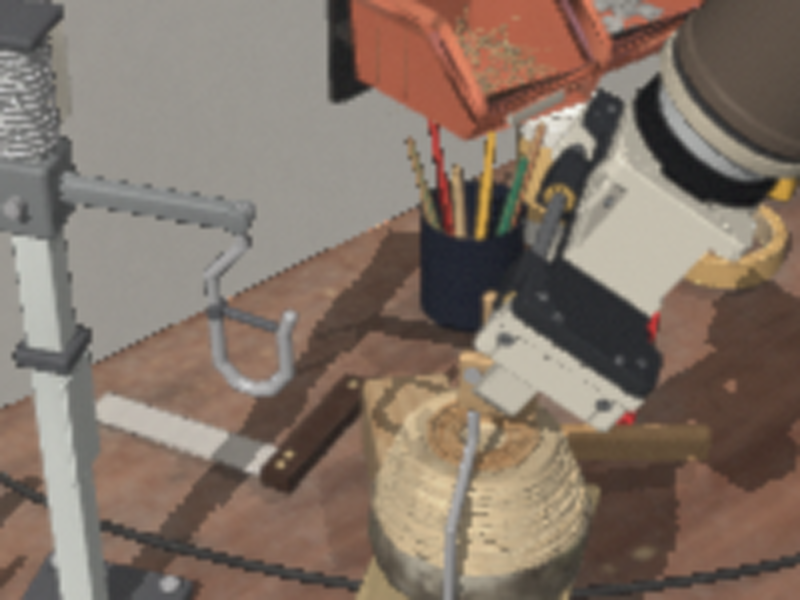

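View pics/top_a9.png

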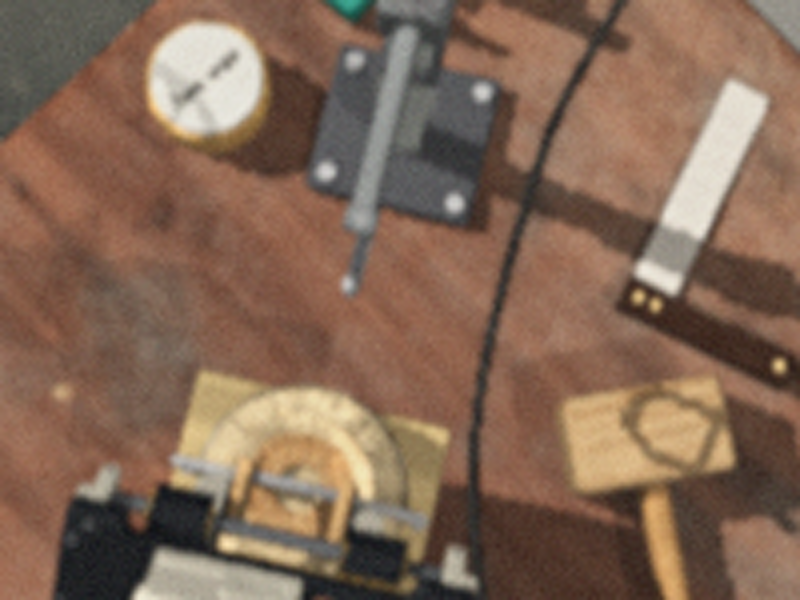

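```bash
cat > barfit.py <<'E'
from r5 import *
import sys
tag=sys.argv[1]
def cloud(n):
    z=np.load(f"{n}_{tag}.npz");d=z["d"];v,u=np.mgrid[0:400,0:640];K=C[n]["camera_matrix"]
    X=np.stack([(u-K[0,2])/K[0,0]*d,-(v-K[1,2])/K[1,1]*d,-d],-1)
    X=R.from_rotvec(C[n]["orientation"]).apply(X.reshape(-1,3))+C[n]["position"]
    return X[d.ravel()>0],np.stack([u,v],-1).reshape(-1,2)[d.ravel()>0]
s=arm.observe();Rt=R.from_rotvec(s["ee_rot"]);p=s["position"]
BT=ori(YC,31,-1).inv().apply(BAR-W["grasp"][0])
bar=p+Rt.apply(BT)
yaw=np.degrees(np.arctan2(Rt.as_matrix()[1,0],Rt.as_matrix()[0,0]));Zc=R.from_euler("z",yaw,degrees=True)
print("pred bar",bar,"yaw",yaw,"rel seat",ZH.inv().apply(bar-SEAT)*1e3)
for n in ("top","side"):
    X,U=cloud(n);L=Zc.inv().apply(X-bar)*1e3
    m=(abs(L[:,0])<12)&(abs(L[:,1])<19)&(abs(L[:,2])<12)
    print(n,"bar pts",m.sum(),np.median(L[m],0) if m.any() else "", "px",U[m].mean(0) if m.any() else "")
    if m.sum()>4:
        a=np.polyfit(L[m,1],L[m,0],1);b=np.polyfit(L[m,1],L[m,2],1);print("   slopes deg yaw",-np.degrees(np.arctan(a[0])),"roll",np.degrees(np.arctan(b[0])))
    # blank top / board for tilt
    m=(np.hypot(L[:,0],L[:,1])<45)&(np.hypot(L[:,0],L[:,1])>22)&(L[:,2]>-80)&(L[:,2]<-55)
    if m.sum()>20:
        A=np.c_[L[m,:2],np.ones(m.sum())];c,_,_,_=np.linalg.lstsq(A,L[m,2],rcond=None);print("   rim plane slopes deg x,y",np.degrees(c[:2]),"z",c[2],m.sum())
    Hk=ZH.inv().apply(X-SEAT)*1e3
    m=(abs(Hk[:,1])<9)&(Hk[:,0]<-12)&(Hk[:,0]>-34)&(Hk[:,2]>10)&(Hk[:,2]<65)
    if m.any(): print("   prong n",m.sum(),"med",np.median(Hk[m],0),"zmax",np.percentile(Hk[m,2],[50,90,97]),"xmed top", np.median(Hk[m&(Hk[:,2]>35)],0))
    m=(abs(Hk[:,1])<9)&(abs(Hk[:,0])<14)&(Hk[:,2]>-18)&(Hk[:,2]<8)
    if m.any(): print("   bottom n",m.sum(),np.median(Hk[m],0),np.percentile(Hk[m,2],[10,90]))
E
python3 barfit.py a9
```

```text
pred bar [ 0.4589 -0.2634  0.291 ] yaw -11.681931513579741 rel seat [-128.2819    1.9987   59.9666]Traceback (most recent call last):
  File "barfit.py", line 15, in <module>
    X,U=cloud(n);L=Zc.inv().apply(X-bar)*1e3
        ~~~~~^^^
  File "barfit.py", line 5, in cloud
    z=np.load(f"{n}_{tag}.npz");d=z["d"];v,u=np.mgrid[0:400,0:640];K=C[n]["camera_matrix"]
    fid = stack.enter_context(open(os.fspath(file), "rb"))
                              ~~~~^^^^^^^^^^^^^^^^^^^^^^^
FileNotFoundError: [Errno 2] No such file or directory: 'top_32.npz'
```

```bash
sed -i 's/^from r5 import \*/import sys; TAG=sys.argv[1]\nfrom r5 import */; s/^tag=sys.argv\[1\]/tag=TAG/' barfit.py; python3 barfit.py a9
```

```text
pred bar [ 0.4589 -0.2634  0.291 ] yaw -11.681931513579741 rel seat [-128.2819    1.9987   59.9666]
top bar pts 56 [0.4861 0.362  0.0687] px [313.1786 250.4643]
   slopes deg yaw -0.4089299369963681 roll -1.2350703167491555
   rim plane slopes deg x,y [-0.3465  0.4593] z -66.50333324357229 608
   prong n 24 med [-20.3337  -1.0584  45.5309] zmax [45.5309 51.2042 52.3296] xmed top [-19.6582  -0.7816  47.6136]
   bottom n 14 [-0.8397 -3.29   -1.8697] [-4.625  1.581]
side bar pts 3 [  2.2578 -14.6028   0.8515] px [351.3333 191.3333]
   rim plane slopes deg x,y [ 1.2662 -3.4726] z -64.99731492172785 646
   prong n 67 med [-20.4994   2.2349  34.184 ] zmax [34.184  49.8343 51.2282] xmed top [-21.1352   2.1269  42.5583]
   bottom n 51 [ 0.853   2.0181 -0.2458] [-3.1413  4.9256]
```

```bash
cat > r6.py <<'E'
from r5 import *
BT=ori(YC,31,-1).inv().apply(BAR-W["grasp"][0])
def HP(x,y,z,lean=31,yaw=YH):
    Rt=ori(yaw,lean,-1); return SEAT+ZH.apply(np.array([x,y,z])/1e3)-Rt.apply(BT),Rt
def where():
    s=arm.observe();Rt=R.from_rotvec(s["ee_rot"]);bar=s["position"]+Rt.apply(BT);m=Rt.as_matrix()
    print("t %.2f"%s["clock"],"bar rel seat0",np.round(ZH.inv().apply(bar-SEAT)*1e3,1),"yaw %.1f lean %.1f"%(np.degrees(np.arctan2(m[1,0],m[0,0])),np.degrees(np.arccos(-m[2,0]))),"F",np.round(s["force"],1),"j6 %.3f"%s["joints"][5])
if __name__=="__main__":
    where()
    for a in eval("["+",".join(sys.argv2)+"]") if hasattr(sys,"argv2") else []: pass
E
cat > go.py <<'E'
import sys; A=sys.argv[1:]
from r6 import *
where(); q=arm.observe()["joints"]
ws=[tuple(float(v) for v in a.split(",")) for a in A]
L=run(q,[HP(*w) for w in ws])
for w,l in zip(ws,L): print(w,delta(*HP(*w)),"m",np.round(l[0],3),l[2])
E
python3 go.py -- 2>/dev/null; python3 go.py "-90,0,58,25" "-40,0,58,25" "0,0,58,25" "-3,0,47,31" "-3,0,-15,33"
```

```text
t 11.85 bar rel seat0 [-128.3    2.    60. ] yaw -11.7 lean 31.0 F [-0.9  0.5 -3.1] j6 0.501
t 11.85 bar rel seat0 [-128.3    2.    60. ] yaw -11.7 lean 31.0 F [-0.9  0.5 -3.1] j6 0.501
(-90.0, 0.0, 58.0, 25.0) (array([19.5, 26.8,  2.3]), array([ 0.32, -0.15, -5.99]), 'ang 6.0') m 0.502 [ 0.9153  0.1025 -0.4542  2.0081 -0.1122  0.6219 -1.2301]
(-40.0, 0.0, 58.0, 25.0) (array([45.3, 69.7,  2.6]), array([ 0.32, -0.15, -5.99]), 'ang 6.0') m 0.512 [ 0.8481  0.1835 -0.4452  1.9167 -0.0211  0.632  -1.3394]
(0.0, 0.0, 58.0, 25.0) (array([ 65.9, 104. ,   2.8]), array([ 0.32, -0.15, -5.99]), 'ang 6.0') m 0.529 [ 0.7932  0.2457 -0.428   1.8387  0.0356  0.649  -1.4052]
(-3.0, 0.0, 47.0, 31.0) (array([ 75.6, 100.7,   2.8]), array([ 0.31, -0.16,  0.01]), 'ang 0.4') m 0.338 [ 0.8522  0.2247 -0.4636  1.9513 -0.0249  0.4584 -1.3351]
(-3.0, 0.0, -15.0, 33.0) (array([129.3,  70.5,   2.8]), array([ 0.31, -0.17,  2.01]), 'ang 2.0') m 0.127 [ 0.8316  0.2967 -0.4453  2.0617  0.0062  0.2468 -1.3459]
```

>>> send_rows:
  rows:
    - [[2, 2, 1, 0.3, -0.1, -1, 40], [7, 8, 2, 0.3, -0.1, -2.5, 40], [14, 18, 2, 0.3, -0.1, -4, 40], [22, 31, 2.5, 0.3, -0.1, -5.5, 40], [30, 44, 2.5, 0.3, -0.1, -6, 40], [37, 56, 2.5, 0.3, -0.1, -6, 40], [42, 64, 2.5, 0.3, -0.1, -6, 40], [43, 65.5, 2.5, 0.3, -0.1, -6, 40]]

```text
clock: 12.65
position: [0.5473, -0.2844, 0.2384]
ee_rot: [1.496, 0.746, -1.039]
force: [0.1, -0.8, -2.4]
width: 0.653
```

```bash
python3 look.py b0 240 120 260 120; python3 barfit.py b0; python3 go.py "-45,0,58,25" "-20,0,58,25" "0,0,58,25"
```

```text
12.65 [ 0.5473 -0.2844  0.2384] w 60.0435564025733 F [ 0.0693 -0.8249 -2.383 ] q [ 0.8472  0.1765 -0.438   1.9255 -0.0333  0.6294 -1.3259]
pred bar [ 0.5398 -0.2831  0.2886] yaw -11.92557212238144 rel seat [-45.0454  -0.4292  57.6146]
top bar pts 54 [ 0.7605 -0.1529  1.0112] px [324.5    210.3333]
   slopes deg yaw -1.019841400021685 roll -0.7769053501391749
   rim plane slopes deg x,y [-7.8414 -0.0208] z -66.47309470318662 262
   prong n 23 med [-20.5858  -1.0715  45.6306] zmax [45.6306 50.3418 52.4205] xmed top [-19.8344  -0.7301  48.141 ]
   bottom n 21 [-6.9762 -3.2928 -2.0332] [-13.6858   1.7269]
side bar pts 0  px 
   rim plane slopes deg x,y [-5.8822 -4.2325] z -63.59454326181596 514
   prong n 62 med [-20.3117   2.752   33.8027] zmax [33.8027 48.1507 49.2129] xmed top [-20.501    2.8143  44.0631]
   bottom n 61 [-2.4568  1.9777 -1.2499] [-9.4753  2.5403]
t 12.75 bar rel seat0 [-45.   -0.4  57.6] yaw -11.9 lean 25.0 F [-0.5  0.  -2.3] j6 0.630
(-45.0, 0.0, 58.0, 25.0) (array([-0.3,  0.2, -0.4]), array([-0.01, -0.03,  0.02]), 'ang 0.0') m 0.51 [ 0.8472  0.1745 -0.4378  1.9267 -0.0329  0.6302 -1.3266]
(-20.0, 0.0, 58.0, 25.0) (array([10.2, 22.9, -0.4]), array([-0.01, -0.03,  0.02]), 'ang 0.0') m 0.519 [ 0.8126  0.2136 -0.4278  1.8788  0.0045  0.6394 -1.3707]
(0.0, 0.0, 58.0, 25.0) (array([18.7, 41. , -0.4]), array([-0.01, -0.03,  0.02]), 'ang 0.0') m 0.529 [ 0.7855  0.2445 -0.4184  1.8392  0.0306  0.6486 -1.4009]
```

View pics/side_b0.png

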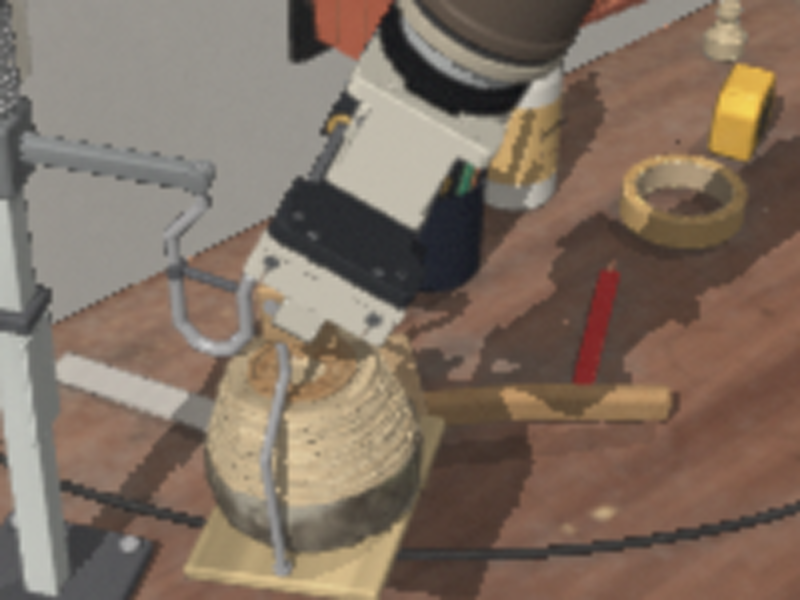

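View pics/top_b0.png

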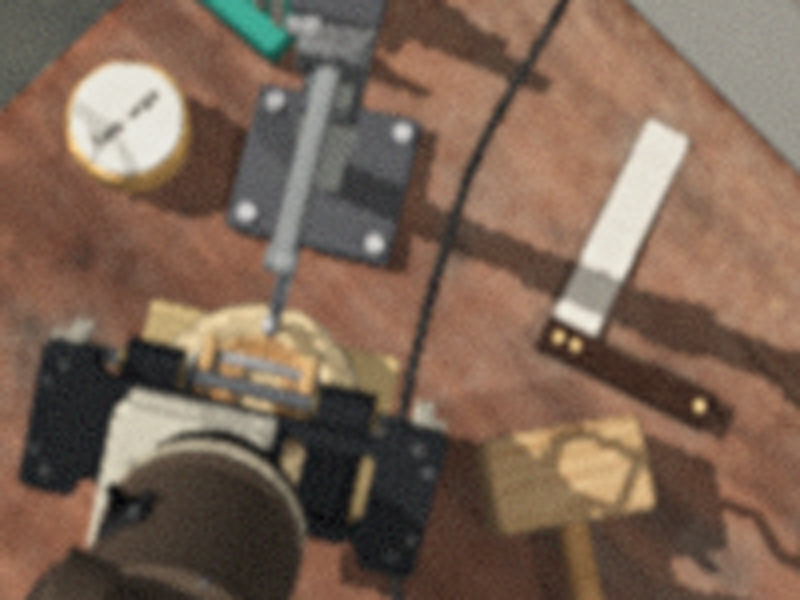

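>>> send_rows:
  rows:
    - [[2, 5, -0.4, 0, 0, 0, 40], [5, 11, -0.4, 0, 0, 0, 40], [8, 17, -0.4, 0, 0, 0, 40], [11, 23, -0.4, 0, 0, 0, 40], [13, 29, -0.4, 0, 0, 0, 40], [16, 35, -0.4, 0, 0, 0, 40], [18, 39.5, -0.4, 0, 0, 0, 40], [18, 39.5, -0.4, 0, 0, 0, 40]]

```text
clock: 13.55
position: [0.5898, -0.2932, 0.2389]
ee_rot: [1.496, 0.746, -1.04]
force: [0.6, -1.1, -3.5]
width: 0.653
```

```bash
python3 look.py b1 240 120 260 120; python3 barfit.py b1; python3 go.py "-3,0,52,31" "-3,0,40,31"  "-3,0,20,31"
```

```text
13.55 [ 0.5898 -0.2932  0.2389] w 60.116549423959604 F [ 0.5582 -1.1444 -3.5262] q [ 0.7867  0.2432 -0.4189  1.8407  0.0285  0.6481 -1.3988]
pred bar [ 0.5827 -0.2918  0.2892] yaw -11.944309262537532 rel seat [-1.2971 -0.0799 58.2281]
top bar pts 55 [0.2034 0.1957 1.0469] px [329.2909 189.7273]
   slopes deg yaw -0.7483824112372933 roll -1.3245210471570226
   rim plane slopes deg x,y [-8.6441  0.9157] z -66.48694531859744 178
   prong n 4 med [-14.0989   0.217   45.6842] zmax [45.6842 46.0862 46.1943] xmed top [-14.0989   0.217   45.6842]
   bottom n 18 [ -4.8576  -2.8994 -12.2345] [-15.3733  -7.7471]
side bar pts 0  px 
   rim plane slopes deg x,y [-7.0403 -3.5731] z -64.2189982272195 449
   bottom n 55 [ -0.6905  -0.0715 -10.0508] [-13.1772   1.0629]
t 13.65 bar rel seat0 [-1.3 -0.1 58.2] yaw -11.9 lean 25.0 F [-0.3  0.  -2.9] j6 0.648
(-3.0, 0.0, 52.0, 31.0) (array([ 6.3,  1. , -0.1]), array([-0.02, -0.02,  6.  ]), 'ang 6.0') m 0.35 [ 0.8459  0.218  -0.4546  1.9448 -0.0354  0.4704 -1.3266]
(-3.0, 0.0, 40.0, 31.0) (array([17.2, -4.1, -0. ]), array([-0.02, -0.02,  6.  ]), 'ang 6.0') m 0.321 [ 0.8399  0.231  -0.4506  1.9618 -0.0268  0.4409 -1.3322]
(-3.0, 0.0, 20.0, 31.0) (array([ 35.3, -12.6,  -0. ]), array([-0.02, -0.02,  6.  ]), 'ang 6.0') m 0.272 [ 0.8282  0.254  -0.4418  1.9892 -0.0114  0.3915 -1.3427]
```

View pics/side_b1.png

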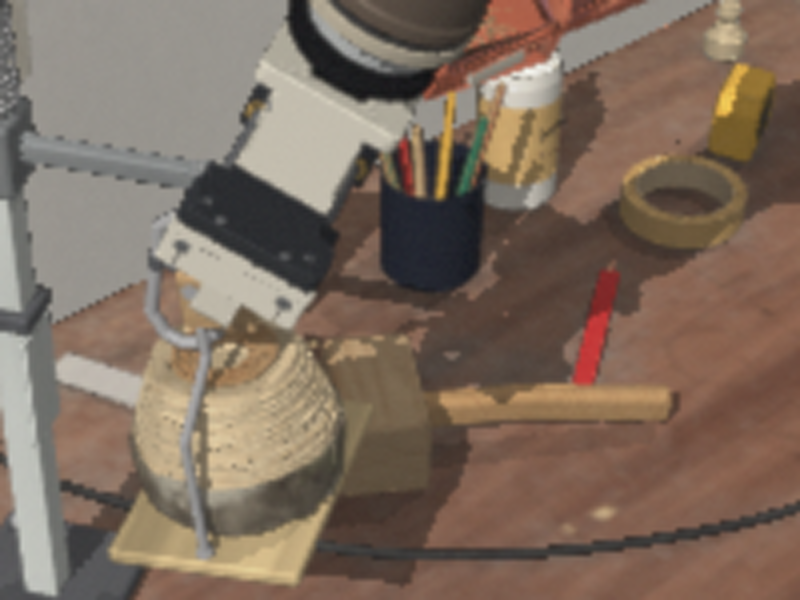

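View pics/top_b1.png

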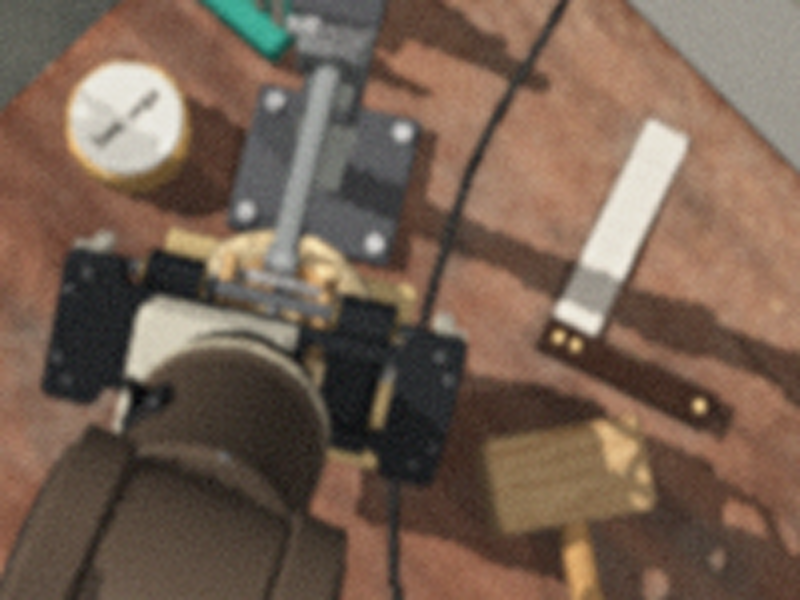

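```bash
python3 go.py "-2,0,50,27"  "-2,0,45,31"
```

```text
t 13.65 bar rel seat0 [-1.3 -0.1 58.2] yaw -11.9 lean 25.0 F [-0.3  0.  -2.9] j6 0.648
(-2.0, 0.0, 50.0, 27.0) (array([ 7.7, -2.4, -0.1]), array([-0.02, -0.02,  2.  ]), 'ang 2.0') m 0.455 [ 0.803   0.2384 -0.4273  1.8857  0.0141  0.575  -1.3807]
(-2.0, 0.0, 45.0, 31.0) (array([13. , -1.1, -0. ]), array([-0.02, -0.02,  6.  ]), 'ang 6.0') m 0.334 [ 0.8423  0.2272 -0.4534  1.9528 -0.0274  0.4537 -1.333 ]
```

>>> send_rows:
  rows:
    - [[2, -0.6, 0, 0, 0, 0.5, 40], [4, -1.2, 0, 0, 0, 1, 40], [6, -1.8, 0, 0, 0, 1.5, 40], [7.7, -2.4, 0, 0, 0, 2, 40], [9.5, -2, 0, 0, 0, 3.3, 40], [11, -1.6, 0, 0, 0, 4.6, 40], [12.5, -1.2, 0, 0, 0, 6, 40], [13, -1.1, 0, 0, 0, 6, 40]]
  grip_force: 60

```text
clock: 14.45
position: [0.5926, -0.2943, 0.2262]
ee_rot: [1.519, 0.66, -0.962]
force: [-0.3, 0.5, -2.8]
width: 0.651
```

```bash
python3 look.py b2 240 120 260 120; python3 barfit.py b2|grep -v rim; python3 go.py "-2,0,35,31" "-2,0,25,31"  "-2,0,15,31" "-2,0,-25,31"
```

```text
14.45 [ 0.5926 -0.2943  0.2262] w 59.88741210147826 F [-0.2599  0.5228 -2.7608] q [ 0.8442  0.2266 -0.4543  1.9552 -0.0285  0.452  -1.3321]
pred bar [ 0.5819 -0.292   0.2762] yaw -12.014401575096596 rel seat [-2.087  -0.4024 45.2494]
top bar pts 72 [-0.5145 -0.3164 -0.7686] px [329.4167 191.75  ]
   slopes deg yaw -0.41959365415711863 roll -0.22048348180460134
   prong n 5 med [-13.2987  -0.477   37.4227] zmax [37.4227 39.4501 39.5193] xmed top [-13.0699  -0.477   39.302 ]
   bottom n 8 [-3.2483 -3.4885 -3.3175] [-6.93   -1.9796]
side bar pts 0  px 
   bottom n 12 [-2.4969  3.5469 -5.2094] [-6.3491 -3.1808]
t 14.55 bar rel seat0 [-2.1 -0.4 45.2] yaw -12.0 lean 31.0 F [-0.  -0.6 -1.1] j6 0.454
(-2.0, 0.0, 35.0, 31.0) (array([ 8.8, -5.2, -0.4]), array([-0.04,  0.01,  0.  ]), 'ang 0.0') m 0.309 [ 0.8373  0.2384 -0.4501  1.9668 -0.0197  0.4291 -1.3382]
(-2.0, 0.0, 25.0, 31.0) (array([ 17.4, -10.4,  -0.4]), array([-0.04,  0.01,  0.  ]), 'ang 0.0') m 0.284 [ 0.8314  0.2498 -0.4455  1.9805 -0.0119  0.4044 -1.3435]
(-2.0, 0.0, 15.0, 31.0) (array([ 26. , -15.5,  -0.4]), array([-0.04,  0.01,  0.  ]), 'ang 0.0') m 0.26 [ 0.8248  0.2616 -0.4401  1.9938 -0.0039  0.3797 -1.3491]
(-2.0, 0.0, -25.0, 31.0) (array([ 60.3, -36.1,  -0.4]), array([-0.04,  0.01,  0.  ]), 'ang 0.0') m 0.16 [ 0.7926  0.3122 -0.4105  2.0439  0.03    0.2799 -1.3735]
```

View pics/side_b2.png

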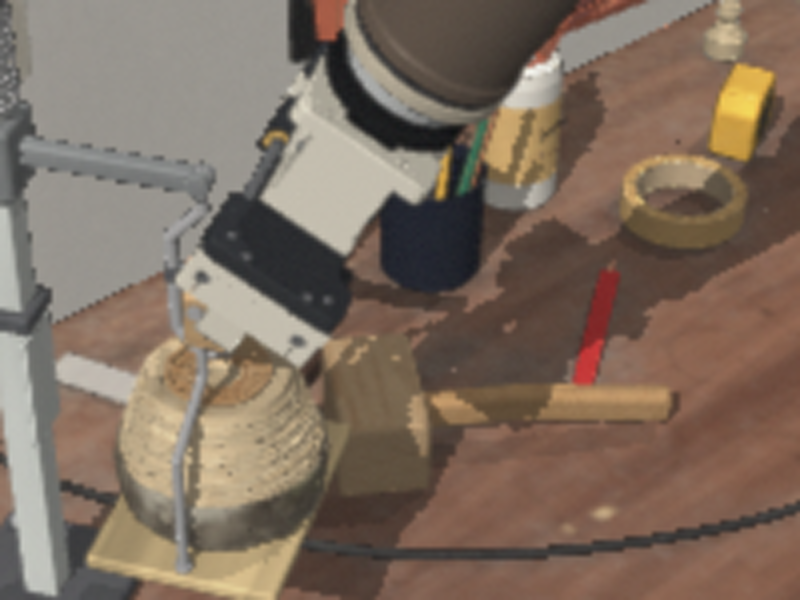

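View pics/top_b2.png

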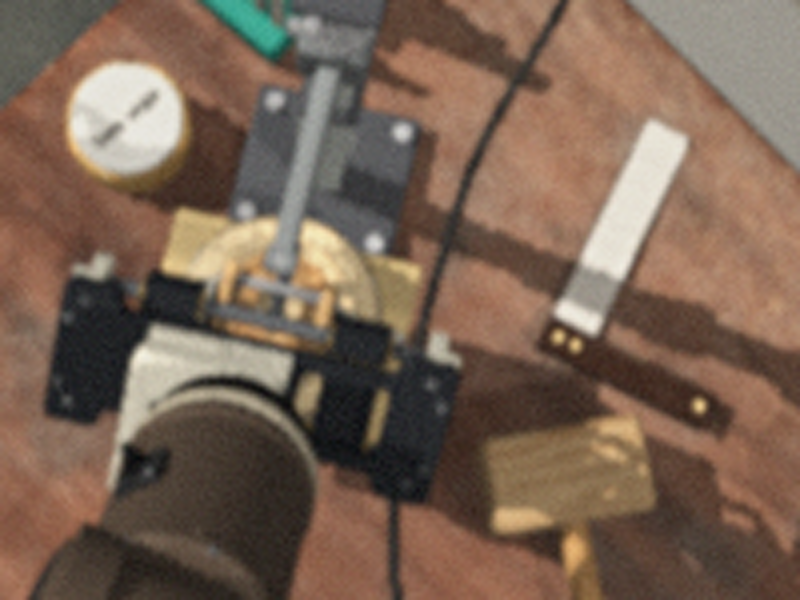

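>>> send_rows:
  rows:
    - [[3, -1.8, 0, 0, 0, 0, 40], [6, -3.6, 0, 0, 0, 0, 40], [9, -5.4, 0, 0, 0, 0, 40], [12, -7.2, 0, 0, 0, 0, 40], [15, -9, 0, 0, 0, 0, 40], [18, -10.8, 0, 0, 0, 0, 40], [21, -12.6, 0, 0, 0, 0, 40], [21.5, -12.9, 0, 0, 0, 0, 40]]

```text
clock: 15.35
position: [0.5936, -0.2944, 0.2015]
ee_rot: [1.519, 0.66, -0.961]
force: [0.5, -0.9, 3.2]
width: 0.651
```

```bash
python3 look.py b3 240 120 260 120; python3 barfit.py b3|grep -v rim; python3 go.py "-2,0,15,31"
```

```text
15.35 [ 0.5936 -0.2944  0.2015] w 59.87004661168582 F [ 0.4723 -0.8782  3.1514] q [ 0.8283  0.2559 -0.4426  1.9878 -0.0087  0.3908 -1.3457]
pred bar [ 0.5821 -0.2919  0.2512] yaw -11.999785761284388 rel seat [-1.8579 -0.307  20.1802]
top bar pts 70 [-0.2786 -0.2828 -0.5011] px [329.2714 193.1857]
   slopes deg yaw -1.1091975716054767 roll -1.203011334779498
   prong n 3 med [-13.4648  -0.8954  12.5306] zmax [12.5306 20.8656 22.3242] xmed top [nan nan nan]
side bar pts 0  px 
t 15.45 bar rel seat0 [-1.9 -0.3 20.2] yaw -12.0 lean 31.0 F [ 1.3 -1.8  3.7] j6 0.391
(-2.0, 0.0, 15.0, 31.0) (array([ 4.4, -2.8, -0.3]), array([-0.03, -0.  , -0.03]), 'ang 0.0') m 0.26 [ 0.8244  0.2616 -0.4397  1.9938 -0.0043  0.3796 -1.3487]
  return _methods._mean(a, axis=axis, dtype=dtype,
  ret = um.true_divide(
```

View pics/side_b3.png

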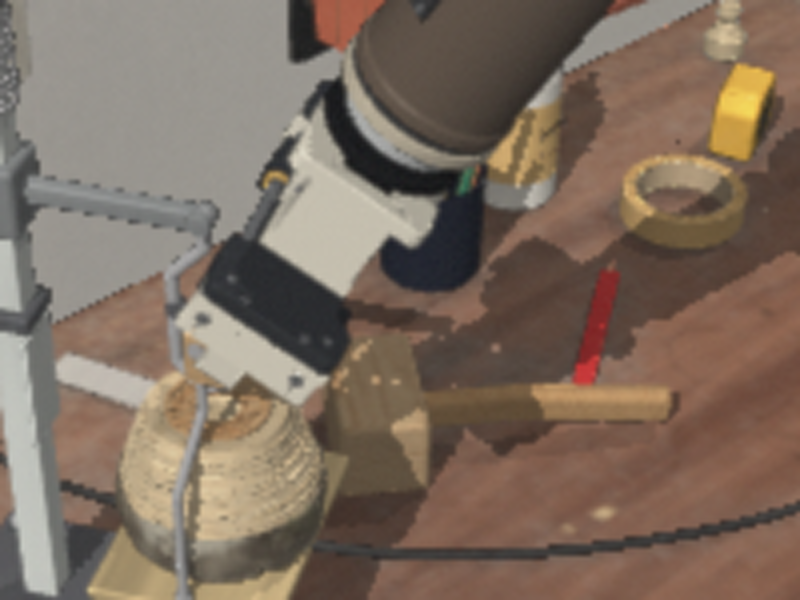

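>>> send_rows:
  rows:
    - [[1, -0.6, 0, 0, 0, 0, 40], [2, -1.2, 0, 0, 0, 0, 40], [3, -1.8, 0, 0, 0, 0, 40], [4, -2.4, 0, 0, 0, 0, 40], [5, -3, 0, 0, 0, 0, 40], [5.5, -3.3, 0, 0, 0, 0, 40], [5.5, -3.3, 0, 0, 0, 0, 40], [5.5, -3.3, 0, 0, 0, 0, 40]]

```text
clock: 16.25
position: [0.5935, -0.2942, 0.1953]
ee_rot: [1.519, 0.66, -0.961]
force: [-0.3, -0.8, 5.0]
width: 0.646
```

```bash
cat > feel.py <<'E'
import sys
from r6 import *
where()
im,d=optics.get_image("side"); cv2.imwrite("pics/feel_last.png",im[:,:,::-1])
# arm tip height: search cloud near hook axis above
v,u=np.mgrid[0:400,0:640];K=C["side"]["camera_matrix"]
X=np.stack([(u-K[0,2])/K[0,0]*d,-(v-K[1,2])/K[1,1]*d,-d],-1).reshape(-1,3)
X=R.from_rotvec(C["side"]["orientation"]).apply(X)+C["side"]["position"]
Hk=ZH.inv().apply(X-SEAT)*1e3
m=(abs(Hk[:,1])<12)&(Hk[:,0]>20)&(Hk[:,0]<60)&(Hk[:,2]>25)&(Hk[:,2]<125)&(d.ravel()>0)
print("arm rod z (top pct)",np.percentile(Hk[m,2],[50,90]),m.sum())
where()
E
python3 feel.py; python3 - <<'E'
import numpy as np,sys
from r6 import *
z=np.load("side_a9.npz");d=z["d"]
v,u=np.mgrid[0:400,0:640];K=C["side"]["camera_matrix"]
X=np.stack([(u-K[0,2])/K[0,0]*d,-(v-K[1,2])/K[1,1]*d,-d],-1).reshape(-1,3)
X=R.from_rotvec(C["side"]["orientation"]).apply(X)+C["side"]["position"]
Hk=ZH.inv().apply(X-SEAT)*1e3
m=(abs(Hk[:,1])<12)&(Hk[:,0]>20)&(Hk[:,0]<60)&(Hk[:,2]>25)&(Hk[:,2]<125)&(d.ravel()>0)
print("rest: rod z",np.percentile(Hk[m,2],[50,90]),m.sum())
E
```

```text
t 16.25 bar rel seat0 [-1.9 -0.2 13.7] yaw -12.0 lean 31.0 F [-0.3 -0.8  5. ] j6 0.376
arm rod z (top pct) [79.2555 83.2622] 158
t 16.30 bar rel seat0 [-1.9 -0.2 13.8] yaw -12.0 lean 31.0 F [ 0.5 -1.4  4.7] j6 0.376
rest: rod z [109.4279 113.3199] 169
```

>>> send_rows:
  rows:
    - [[1, -0.6, 0, 0, 0, 0, 40], [2, -1.2, 0, 0, 0, 0, 40], [3, -1.8, 0, 0, 0, 0, 40], [4, -2.4, 0, 0, 0, 0, 40], [4.5, -2.7, 0, 0, 0, 0, 40], [4.5, -2.7, 0, 0, 0, 0, 40], [4.5, -2.7, 0, 0, 0, 0, 40], [4.5, -2.7, 0, 0, 0, 0, 40]]

```text
clock: 17.1
position: [0.5937, -0.2943, 0.1902]
ee_rot: [1.519, 0.66, -0.961]
force: [-0.4, -2.1, 5.4]
width: 0.65
```

```bash
python3 feel.py
```

```text
t 17.10 bar rel seat0 [-1.8 -0.2  8.6] yaw -12.0 lean 31.0 F [-0.4 -2.1  5.4] j6 0.362
arm rod z (top pct) [76.3462 80.0055] 148
t 17.15 bar rel seat0 [-1.8 -0.2  8.6] yaw -12.0 lean 31.0 F [-0.2 -1.3  5.1] j6 0.362
```

>>> send_rows:
  rows:
    - [[1, -0.6, 0, 0, 0, 0, 40], [2, -1.2, 0, 0, 0, 0, 40], [3, -1.8, 0, 0, 0, 0, 40], [4, -2.4, 0, 0, 0, 0, 40], [4.5, -2.7, 0, 0, 0, 0, 40], [4.5, -2.7, 0, 0, 0, 0, 40], [4.5, -2.7, 0, 0, 0, 0, 40], [4.5, -2.7, 0, 0, 0, 0, 40]]

```text
clock: 17.95
position: [0.5939, -0.2943, 0.1852]
ee_rot: [1.519, 0.659, -0.961]
force: [-0.5, -1.9, 5.9]
width: 0.652
```

```bash
python3 feel.py
```

```text
t 17.95 bar rel seat0 [-1.6 -0.2  3.6] yaw -12.0 lean 31.1 F [-0.5 -1.9  5.9] j6 0.349
arm rod z (top pct) [72.946  76.4644] 144
t 18.00 bar rel seat0 [-1.6 -0.2  3.6] yaw -12.0 lean 31.1 F [ 0.1 -1.2  7. ] j6 0.349
```

>>> send_rows:
  rows:
    - [[1, -0.6, 0, 0, 0, 0, 40], [2, -1.2, 0, 0, 0, 0, 40], [3, -1.8, 0, 0, 0, 0, 40], [4, -2.4, 0, 0, 0, 0, 40], [4.5, -2.7, 0, 0, 0, 0, 40], [4.5, -2.7, 0, 0, 0, 0, 40], [4.5, -2.7, 0, 0, 0, 0, 40], [4.5, -2.7, 0, 0, 0, 0, 40]]

```text
clock: 18.8
position: [0.5941, -0.2944, 0.1801]
ee_rot: [1.519, 0.659, -0.961]
force: [-0.2, -1.8, 7.0]
width: 0.65
```

```bash
python3 feel.py
```

```text
t 18.80 bar rel seat0 [-1.4 -0.3 -1.4] yaw -12.0 lean 31.1 F [-0.2 -1.8  7. ] j6 0.336
arm rod z (top pct) [69.0912 72.9612] 142
t 18.85 bar rel seat0 [-1.4 -0.2 -1.5] yaw -12.0 lean 31.1 F [-0.2 -1.4  6.9] j6 0.336
```

>>> send_rows:
  rows:
    - [[1, -0.6, 0, 0, 0, 0, 40], [2, -1.2, 0, 0, 0, 0, 40], [3, -1.8, 0, 0, 0, 0, 40], [4, -2.4, 0, 0, 0, 0, 40], [4.5, -2.7, 0, 0, 0, 0, 40], [4.5, -2.7, 0, 0, 0, 0, 40], [4.5, -2.7, 0, 0, 0, 0, 40], [4.5, -2.7, 0, 0, 0, 0, 40]]

```text
clock: 19.65
position: [0.5943, -0.2945, 0.1751]
ee_rot: [1.519, 0.658, -0.96]
force: [-0.4, -1.2, 7.6]
width: 0.65
```

```bash
python3 feel.py
```

```text
t 19.65 bar rel seat0 [-1.2 -0.3 -6.5] yaw -12.0 lean 31.1 F [-0.4 -1.2  7.6] j6 0.323
arm rod z (top pct) [66.0148 69.3609] 140
t 19.70 bar rel seat0 [-1.2 -0.3 -6.5] yaw -12.0 lean 31.1 F [-0.1 -1.7  8.1] j6 0.323
```

>>> send_rows:
  rows:
    - [[1, -0.6, 0, 0, 0, 0, 40], [2, -1.2, 0, 0, 0, 0, 40], [3, -1.8, 0, 0, 0, 0, 40], [4, -2.4, 0, 0, 0, 0, 40], [4.5, -2.7, 0, 0, 0, 0, 40], [4.5, -2.7, 0, 0, 0, 0, 40], [4.5, -2.7, 0, 0, 0, 0, 40], [4.5, -2.7, 0, 0, 0, 0, 40]]

```text
clock: 20.5
position: [0.593, -0.2935, 0.1683]
ee_rot: [1.519, 0.662, -0.962]
force: [-0.3, -0.3, 1.2]
width: 0.648
```

```bash
python3 feel.py; python3 look.py b4 240 120 260 120; python3 barfit.py b4 2>/dev/null
```

```text
t 20.50 bar rel seat0 [ -2.5   0.3 -13.2] yaw -11.9 lean 30.9 F [-0.3 -0.3  1.2] j6 0.311
arm rod z (top pct) [93.2246 97.9184] 168
t 20.55 bar rel seat0 [ -2.3   0.3 -13.1] yaw -11.9 lean 31.0 F [-0.1  1.2  2. ] j6 0.311
20.55 [ 0.5932 -0.2936  0.1685] w 59.73704261535833 F [-0.0704  1.2001  2.031 ] q [ 0.803   0.2962 -0.4208  2.0301  0.0176  0.3105 -1.3644]
pred bar [ 0.582  -0.2913  0.2182] yaw -11.91933219708844 rel seat [ -2.1194   0.2499 -12.8392]
top bar pts 49 [ 0.3784 -3.4623 -0.4357] px [329.2041 195.0816]
   slopes deg yaw -0.8888818847918432 roll -0.18030864441012612
   rim plane slopes deg x,y [1.4158 1.3995] z -67.17216629926462 273
   prong n 48 med [-26.834   -0.2868  53.856 ] zmax [53.856  56.6805 58.0877] xmed top [-28.1738  -0.0578  54.3187]
   bottom n 20 [ -2.5216  -3.4274 -12.8351] [-15.7543 -10.3132]
side bar pts 0  px 
   rim plane slopes deg x,y [ 1.7036 -2.6428] z -64.96323669180342 506
   prong n 18 med [-29.3589   1.3102  56.7242] zmax [56.7242 58.1425 59.0666] xmed top [-29.3589   1.3102  56.7242]
   bottom n 2 [ 13.4099   0.8347 -11.2866] [-12.4287 -10.1445]
```

View pics/side_b4.png

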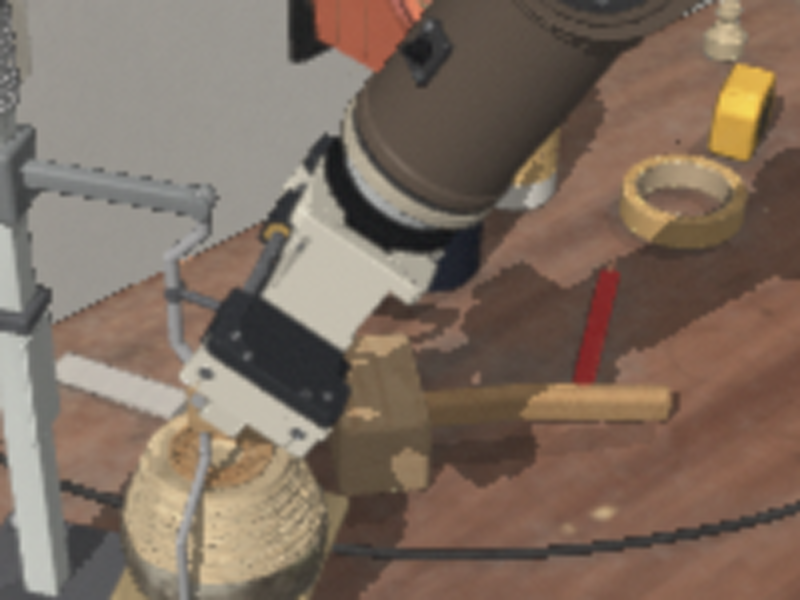

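The pull dropped from about 10.6 N to about 4 N, and the arm rod rose from z 66 to 93, so the bar has snapped home. The gate shows shut in the side crop at about (200,298). Next I'll ease off slightly and open the gripper.

>>> send_rows:
  rows:
    - [[-0.6, 0.9, 0, 0, 0, 0, 40], [-1.2, 1.8, 0, 0, 0, 0, 40], [-1.8, 2.8, 0, 0, 0, 0, 40], [-1.8, 2.8, 0, 0, 0, 0, 40], [-1.8, 2.8, 0, 0, 0, 0, 40], [-1.8, 2.8, 0, 0, 0, 0, 40], [-1.8, 2.8, 0, 0, 0, 0, 40], [-1.8, 2.8, 0, 0, 0, 0, 40]]

```text
clock: 21.45
position: [0.5949, -0.2945, 0.172]
ee_rot: [1.519, 0.66, -0.962]
force: [-0.1, 2.2, 0.6]
width: 0.652
```

```bash
python3 feel.py; python3 -c "
import cv2;im=cv2.imread('pics/feel_last.png');cv2.imwrite('pics/home1.png',cv2.resize(im[140:260,240:340],None,fx=6,fy=5,interpolation=cv2.INTER_CUBIC))"
```

```text
t 21.45 bar rel seat0 [-0.5 -0.2 -9.6] yaw -12.0 lean 31.0 F [-0.1  2.2  0.6] j6 0.319
arm rod z (top pct) [ 95.9771 101.5699] 172
t 21.50 bar rel seat0 [-0.5 -0.2 -9.6] yaw -12.0 lean 31.0 F [0.1 1.3 0.6] j6 0.319
```

View pics/home1.png

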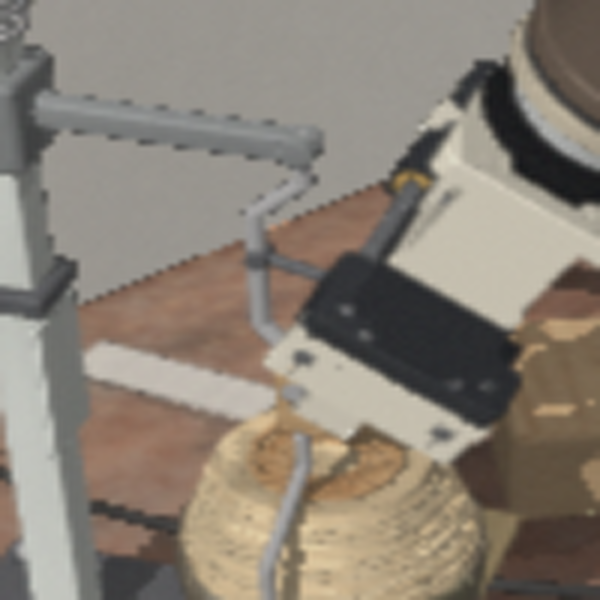

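>>> send_rows:
  rows:
    - [[-1.8, 2.8, 0, 0, 0, 0, 68], [-1.8, 2.8, 0, 0, 0, 0, 72], [-1.8, 2.8, 0, 0, 0, 0, 78], [-1.8, 2.8, 0, 0, 0, 0, 85], [-1.8, 2.8, 0, 0, 0, 0, 92], [-1.8, 2.8, 0, 0, 0, 0, 100], [-1.8, 2.8, 0, 0, 0, 0, 100], [-1.8, 2.8, 0, 0, 0, 0, 100]]

```text
clock: 22.3
position: [0.5964, -0.2948, 0.175]
ee_rot: [1.519, 0.66, -0.961]
force: [0.2, 0.5, -0.1]
width: 0.998
```

```bash
python3 look.py c0 240 120 260 120; python3 barfit.py c0 2>/dev/null; python3 -c "
from r6 import *
q=arm.observe()['joints']; P=[]
s=arm.observe();Rt=R.from_rotvec(s['ee_rot'])
for k in (30,60,100,140):
    L=run(q,[(s['position']-Rt.apply([k/1e3,0,0]),Rt)]); print(k,L[0][0],L[0][1],L[0][2])"
```

```text
22.3 [ 0.5964 -0.2948  0.175 ] w 91.83345646871328 F [ 0.1934  0.5323 -0.0594] q [ 0.8023  0.292  -0.421   2.0163  0.0162  0.3269 -1.3653]
pred bar [ 0.585  -0.2924  0.2244] yaw -11.980826039980338 rel seat [ 1.0074 -0.1457 -6.5915]
top bar pts 47 [ 0.7926 -3.495  -0.445 ] px [329.9787 193.234 ]
   slopes deg yaw -0.013700867664054518 roll -0.7317370107456305
   rim plane slopes deg x,y [ 1.8384 -0.4072] z -67.60688955675113 321
   prong n 39 med [-24.2321   0.6059  61.0922] zmax [61.0922 63.1792 64.5905] xmed top [-25.0126  -0.0994  61.222 ]
   bottom n 23 [ 1.0595 -3.6409 -7.0365] [-13.4432  -3.3118]
side bar pts 0  px 
   rim plane slopes deg x,y [ 2.5359 -3.7996] z -65.61436840670713 532
   prong n 19 med [-26.4345  -1.3626  63.5694] zmax [63.5694 64.2578 64.6507] xmed top [-26.4345  -1.3626  63.5694]
30 0.2640191133125264 7.696496995350641e-12 [ 0.8561  0.2404 -0.4615  2.0119 -0.0253  0.384  -1.3246]
60 0.3236922824211542 1.045274277853374e-10 [ 0.9104  0.1889 -0.4976  2.0042 -0.0717  0.4437 -1.2794]
100 0.4083270877691272 8.188844487617883e-11 [ 0.9744  0.1198 -0.5279  1.9885 -0.1411  0.5283 -1.2117]
140 0.49077094163133633 1.627996562102669e-11 [ 1.0201  0.0508 -0.5305  1.9671 -0.2099  0.619  -1.1441]
```

View pics/side_c0.png

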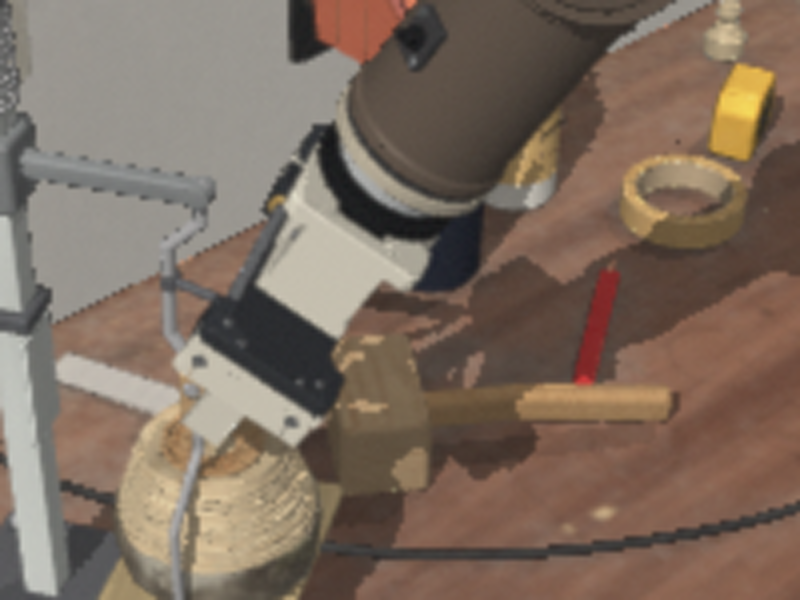

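View pics/top_c0.png

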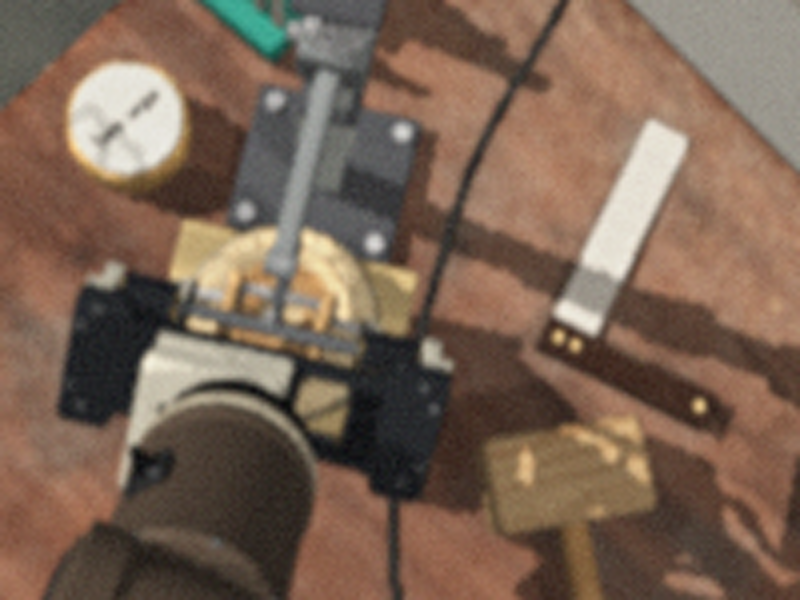

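>>> send_rows:
  rows:
    - [[-3, 0, 0, 0, 0, 0, 100], [-9, 0, 0, 0, 0, 0, 100], [-18, 0, 0, 0, 0, 0, 100], [-30, 0, 0, 0, 0, 0, 100], [-45, 0, 0, 0, 0, 0, 100], [-62, 0, 0, 0, 0, 0, 100], [-80, 0, 0, 0, 0, 0, 100], [-95, 0, 0, 0, 0, 0, 100]]

```text
clock: 23.2
position: [0.5479, -0.2845, 0.2585]
ee_rot: [1.518, 0.659, -0.961]
force: [-0.4, -0.1, 0.4]
width: 1.001
```

```bash
python3 look.py c1 240 120 260 120; python3 feel.py
```

```text
23.2 [ 0.5479 -0.2845  0.2585] w 92.11974143303605 F [-0.3833 -0.1136  0.3661] q [ 0.9616  0.1235 -0.5179  1.991  -0.1383  0.52   -1.2152]
t 23.30 bar rel seat0 [-48.   -0.7  77.9] yaw -12.3 lean 31.2 F [0.7 0.1 0.7] j6 0.519
arm rod z (top pct) [ 97.6722 103.8944] 191
t 23.35 bar rel seat0 [-48.   -0.7  76.6] yaw -12.2 lean 31.2 F [ 1.7  0.2 -0.1] j6 0.517
```

View pics/side_c1.png

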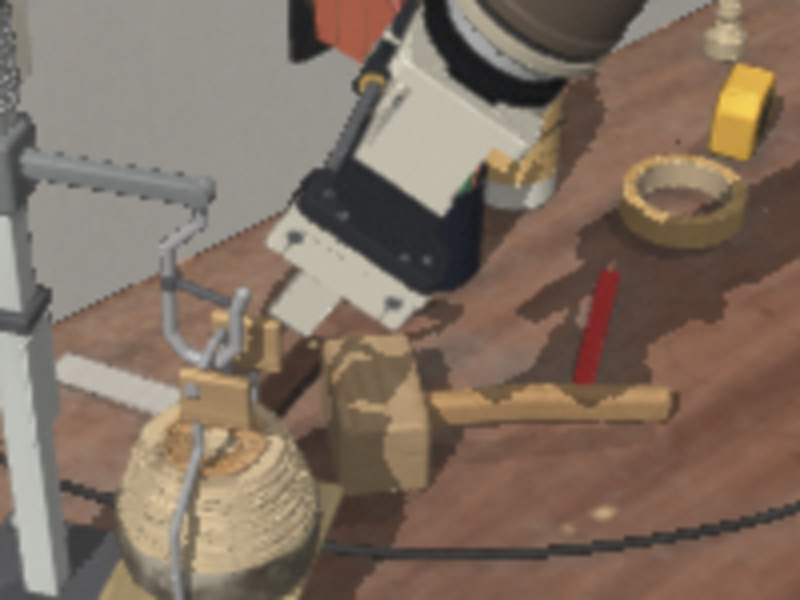

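The bar sits in the bottom of the hook at about (215,345), with the gate shut at about (205,290) and the carrier hanging upright. I'll back off further and let it settle.

>>> send_rows:
  rows:
    - [[-8, 0, 0, 0, 0, 0, 100], [-18, 0, 0, 0, 0, 0, 100], [-28, 0, 0, 0, 0, 0, 100], [-38, 0, 0, 0, 0, 0, 100], [-46, 0, 0, 0, 0, 0, 100], [-50, 0, 0, 0, 0, 0, 100], [-50, 0, 0, 0, 0, 0, 100], [-50, 0, 0, 0, 0, 0, 100]]

```text
clock: 24.15
position: [0.5233, -0.2793, 0.2991]
ee_rot: [1.519, 0.66, -0.962]
force: [0.9, 0.5, -0.3]
width: 1.001
```

>>> send_rows:
  rows:
    - [[0, 0, 0, 0, 0, 0, 100], [0, 0, 0, 0, 0, 0, 100], [0, 0, 0, 0, 0, 0, 100], [0, 0, 0, 0, 0, 0, 100], [0, 0, 0, 0, 0, 0, 100], [0, 0, 0, 0, 0, 0, 100], [0, 0, 0, 0, 0, 0, 100], [0, 0, 0, 0, 0, 0, 100]]

```text
clock: 24.95
position: [0.5233, -0.2793, 0.2993]
ee_rot: [1.519, 0.66, -0.961]
force: [0.8, -0.2, -0.8]
width: 1.002
```

```bash
cat > fin.py <<'E'
from r6 import *
def cl(n):
    im,d=optics.get_image(n);v,u=np.mgrid[0:400,0:640];K=C[n]["camera_matrix"]
    X=np.stack([(u-K[0,2])/K[0,0]*d,-(v-K[1,2])/K[1,1]*d,-d],-1).reshape(-1,3)
    return im,R.from_rotvec(C[n]["orientation"]).apply(X)+C[n]["position"],d.ravel()>0
prev=None
for k in range(6):
    im,X,ok=cl("side"); g=cv2.cvtColor(im,cv2.COLOR_RGB2GRAY).astype(np.float32)[205:300,265:335]
    if prev is not None: print("shift px/0.05s",np.round(cv2.phaseCorrelate(prev,g)[0],3),"absdiff",np.abs(g-prev).mean())
    prev=g
imt,XT,okt=cl("top")
H=ZH.inv().apply(XT-SEAT)*1e3
m=(abs(H[:,0])<12)&(abs(abs(H[:,1])-13)<5)&(H[:,2]>-30)&(H[:,2]<5)&okt
print("bar",np.median(H[m],0),m.sum())
r=np.hypot(H[:,0],H[:,1]);m=okt&(r<45)&(r>22)&(H[:,2]>-95)&(H[:,2]<-65)
A=np.c_[H[m,:2],np.ones(m.sum())];c=np.linalg.lstsq(A,H[m,2],rcond=None)[0];print("rim tilt deg",np.degrees(c[:2]),"z",c[2])
H=ZH.inv().apply(X-SEAT)*1e3
m=ok&(abs(H[:,1])<12)&(H[:,0]>20)&(H[:,0]<60)&(H[:,2]>25)&(H[:,2]<125);print("arm travel mm",109.4-np.median(H[m,2]))
for n,t in (("side","hook_seat"),("side","top_bar"),("top","spinning_top"),("top","sanding_block"),("top","wax_tin"),("top","mallet")): print(n,t,[(r["xy"],round(r["confidence"],2)) for r in finder.place_of(n,t)[:1]])
cv2.imwrite("pics/fin_s.png",cv2.resize(im[150:270,250:350,::-1],None,fx=5,fy=5,interpolation=cv2.INTER_CUBIC))
cv2.imwrite("pics/fin_t.png",imt[:,:,::-1]); where()
E
python3 fin.py
```

```text
shift px/0.05s [-0.018  0.022] absdiff 0.80451125
shift px/0.05s [-0.006  0.033] absdiff 0.9664662
shift px/0.05s [0.044 0.01 ] absdiff 1.0682707
shift px/0.05s [0.012 0.018] absdiff 1.0476692
shift px/0.05s [0.019 0.012] absdiff 1.0221052
bar [ 2.1452  0.0386 -6.3803] 24
rim tilt deg [ 3.2866 -0.3767] z -74.54634586735251
arm travel mm 11.821213155630389
side hook_seat [([288.5, 210.0], 0.67)]
side top_bar [([291.8, 205.7], 0.98)]
top spinning_top []
top sanding_block [([281.0, 287.6], 0.61)]
top wax_tin [([294.4, 153.4], 0.68)]
top mallet [([403.8, 271.1], 0.62)]
t 25.60 bar rel seat0 [-73.7  -0.2 117.7] yaw -12.0 lean 31.0 F [ 0.7 -0.1 -0.8] j6 0.630
```

View pics/fin_s.png

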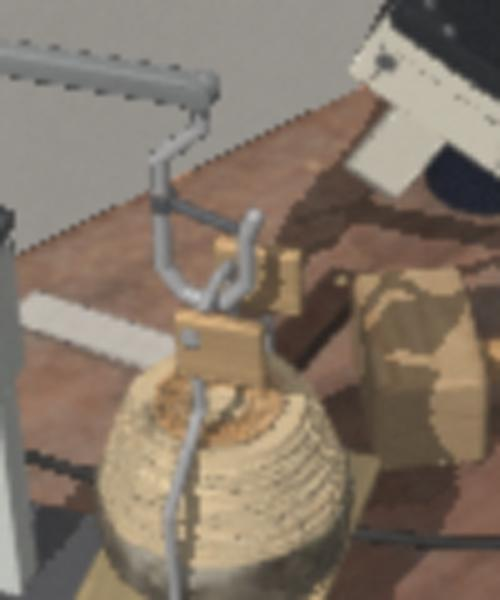

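View pics/fin_t.png

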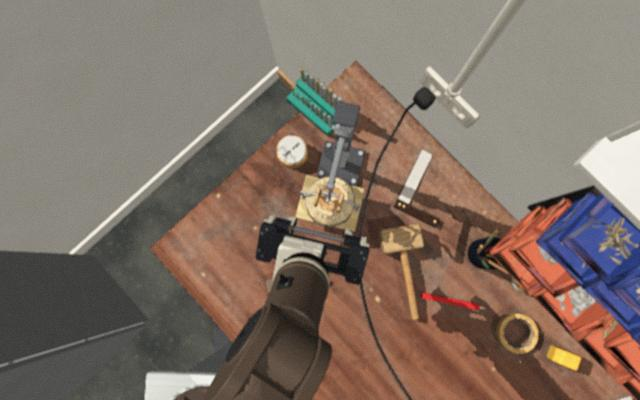

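>>> send_rows:
  rows:
    - [[0, 0, 0, 0, 0, 0, 100], [0, 0, 0, 0, 0, 0, 100], [0, 0, 0, 0, 0, 0, 100], [0, 0, 0, 0, 0, 0, 100], [0, 0, 0, 0, 0, 0, 100], [0, 0, 0, 0, 0, 0, 100], [0, 0, 0, 0, 0, 0, 100], [0, 0, 0, 0, 0, 0, 100]]

```text
clock: 26.4
position: [0.5233, -0.2793, 0.2993]
ee_rot: [1.519, 0.66, -0.961]
force: [-0.4, 0.4, 0.4]
width: 0.999
```

```bash
python3 fin.py; python3 -c "
from h import *
im,d=optics.get_image('side');cv2.imwrite('pics/fin_full.png',im[:,:,::-1])
for t in ('spinning_top','sanding_block','wax_tin','mallet'): print(t,[(r['xy'],round(r['confidence'],2)) for r in finder.place_of('side',t)[:2]])"
```

```text
shift px/0.05s [-0.012 -0.004] absdiff 0.8302256
shift px/0.05s [-0.007 -0.011] absdiff 0.8685714
shift px/0.05s [ 0.021 -0.024] absdiff 0.83413535
shift px/0.05s [-0.011 -0.   ] absdiff 0.8663158
shift px/0.05s [-0.012  0.004] absdiff 0.877594
bar [ 1.7748 -8.4011 -6.8138] 25
rim tilt deg [ 3.2236 -0.6547] z -74.89393182262678
arm travel mm 11.739457957043342
side hook_seat [([287.6, 207.0], 0.64)]
side top_bar [([292.6, 205.6], 0.59)]
top spinning_top []
top sanding_block []
top wax_tin [([291.6, 151.1], 0.69)]
top mallet [([406.1, 270.1], 0.64)]
t 27.05 bar rel seat0 [-73.7  -0.2 117.7] yaw -12.0 lean 31.0 F [ 0.  -0.2 -1.1] j6 0.631
spinning_top [([336.4, 304.1], 0.76)]
sanding_block [([383.1, 320.9], 0.74)]
wax_tin [([229.9, 304.4], 0.9)]
mallet [([360.7, 226.5], 0.69)]
```

View pics/fin_full.png

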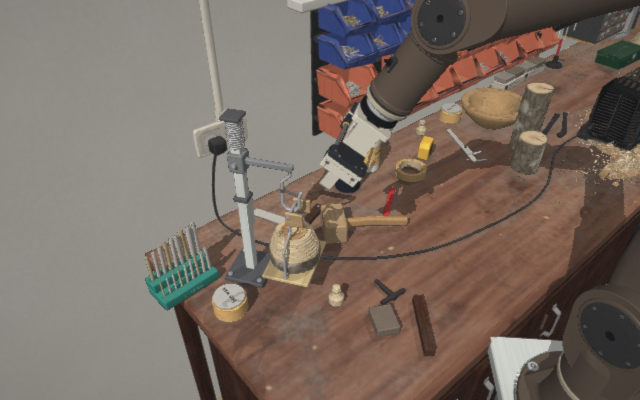

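```bash
python3 -c "
from cell import arm
print(arm.sign_off()); print(arm.observe()['clock'])"
```

```text
the job is handed in; nothing more can be done
None
the job is handed in; nothing more can be done
```

The carrier now hangs by its top bar in the snap hook with the gate shut over it. However, an early joint-limit hit may have broken the 120 N wrist-force limit.

- **Pull:** I lifted the carrier clear, brought it in from the front and drew it down in about 5 mm steps. The bar went home at about 10–11 N with the arm about 45 mm down. The pull then fell to about 4 N, and I eased off, opened the gripper and backed away.
- **Last checks:**
  - The arm was about 12 mm down and the carrier was tilted about 3°.
  - I could see no motion between frames.
  - The wax tin and mallet were found in both views and the top and block in the side view, each within about 2–3 px of its starting position. The gripper was clear of everything.
  - The bar's height above the hook's bottom came out around +2 to +5 mm by eye and depth. That is within limits, but only as good as my ±2 mm estimate of the seat.

**What went wrong or disagreed:**
- **Force spike:** At t = 2.8 s a move ran joints 3 and 5 onto their range ends, and one wrist-force reading was about 142 N. Nothing was touching and the force was gone at the next reading, but it is over the limit.
- **Fingertips:** In the images they sat about 40 mm behind the reported TCP, so I placed the grasp by what the images showed.
- **Grasp angle:** The hand leaned back 31° instead of 40–45°, because the arm could not reach the steeper lean at the carrier.

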